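Change the batch of tappets in the test block

TASK

Slide the red keeper fully open, pull every worn tappet (copper-brown, red dot) out of the test block and put it in the blue bin, and seat every new steel tappet from the yellow mat fully home in a bore of its own, closed top up. When all are in, slide the keeper fully shut over them; leave the oil bottle, carton and piston alone.

Things in the scene. Friction and masses are not known exactly. Their poses are not given: they have to be found in the camera images.
- block: fixed aluminium block, 170 (x) x 300 (y) x 45 mm tall, origin at the centre of its underside, z up. Five blind bores along its y axis at x = -40 mm, 50 mm apart (y = -100 to 100), 35 mm diameter, 20 mm deep (floor 25 mm above the bench): a seated tappet stands 12 mm proud of the deck. Dark guide channels 77 mm high along x at both ends (beyond y = +-132 mm)
- keeper (a joint): red keeper bar that slides over the bores along the block's +x axis in the two guide channels; 0 = shut, lying centrally over the row of bores; 0.08 m = fully open (stop), clear of them. The bar is 34 (x) x 272 (y) x 6 mm, its underside 16 mm above the deck, so a tappet that is not down blocks it; about 2 N to slide, stays where it is left
- keeper_grip (a point): middle of the black upright grip on the keeper bar, 88 mm above the bench; the grip is 12 mm thick (block's x), 80 mm long (block's y), and runs from 67 to 102 mm above the bench; this point's axes are the block's
- mat: thin flat yellow mat (1 mm, nothing to bump into), 250 (x) x 170 (y) mm, on which the new tappets wait; origin at its centre on the bench
- bin: loose open blue plastic bin, 160 (x) x 140 (y) x 50 mm high, walls and floor 4 mm, open at the top; origin at the centre of its underside, z up
- oil: bystander: black oil bottle, 56 mm diameter, 110 mm tall, origin at its foot
- carton: bystander: white carton 75 x 100 x 55 mm, origin at the centre of its underside
- piston: bystander: piston with connecting rod lying on the bench, about 215 mm long along its y and 84 mm high, origin between them on the bench
- bore0 (a point): centre of the mouth of the bore at y = -100 mm of the block, in the deck plane, 45 mm above the bench; axes as the block's
- bore1 (a point): centre of the mouth of the bore at y = -50 mm of the block, in the deck plane, 45 mm above the bench; axes as the block's
- bore2 (a point): centre of the mouth of the bore at y = 0 mm of the block, in the deck plane, 45 mm above the bench; axes as the block's
- bore3 (a point): centre of the mouth of the bore at y = 50 mm of the block, in the deck plane, 45 mm above the bench; axes as the block's
- bore4 (a point): centre of the mouth of the bore at y = 100 mm of the block, in the deck plane, 45 mm above the bench; axes as the block's
- new0: new tappet (may be absent): bright steel, solid round bucket tappet, 34 mm diameter, 32 mm tall, bevelled foot (3 mm); origin at the centre of its underside, z up through its closed top; starts upright on the yellow mat
- new1: new tappet (may be absent): bright steel, solid round bucket tappet, 34 mm diameter, 32 mm tall, bevelled foot (3 mm); origin at the centre of its underside, z up through its closed top; starts upright on the yellow mat
- new2: new tappet (may be absent): bright steel, solid round bucket tappet, 34 mm diameter, 32 mm tall, bevelled foot (3 mm); origin at the centre of its underside, z up through its closed top; starts upright on the yellow mat
- new3: new tappet (may be absent): bright steel, solid round bucket tappet, 34 mm diameter, 32 mm tall, bevelled foot (3 mm); origin at the centre of its underside, z up through its closed top; starts upright on the yellow mat
- new4: new tappet (may be absent): bright steel, solid round bucket tappet, 34 mm diameter, 32 mm tall, bevelled foot (3 mm); origin at the centre of its underside, z up through its closed top; starts upright on the yellow mat
- worn0: worn tappet (may be absent): copper-brown with a red dot on top, solid round bucket tappet, 34 mm diameter, 32 mm tall, bevelled foot (3 mm); origin at the centre of its underside, z up through its closed top; starts seated in a bore under the keeper, standing 12 mm proud of the deck
- worn1: worn tappet (may be absent): copper-brown with a red dot on top, solid round bucket tappet, 34 mm diameter, 32 mm tall, bevelled foot (3 mm); origin at the centre of its underside, z up through its closed top; starts seated in a bore under the keeper, standing 12 mm proud of the deck
- worn2: worn tappet (may be absent): copper-brown with a red dot on top, solid round bucket tappet, 34 mm diameter, 32 mm tall, bevelled foot (3 mm); origin at the centre of its underside, z up through its closed top; starts seated in a bore under the keeper, standing 12 mm proud of the deck
- worn3: worn tappet (may be absent): copper-brown with a red dot on top, solid round bucket tappet, 34 mm diameter, 32 mm tall, bevelled foot (3 mm); origin at the centre of its underside, z up through its closed top; starts seated in a bore under the keeper, standing 12 mm proud of the deck
- worn4: worn tappet (may be absent): copper-brown with a red dot on top, solid round bucket tappet, 34 mm diameter, 32 mm tall, bevelled foot (3 mm); origin at the centre of its underside, z up through its closed top; starts seated in a bore under the keeper, standing 12 mm proud of the deck

How it is judged:
By the outcome, as a careful person would: the job done as asked, in the order asked, and still so for the second after the job is handed in, with the robot touching nothing.
Of new0, new1, new2, new3, new4 only 3 to 5 are there at a start; the rules pass over those that are not, and their reading is None.
Of worn0, worn1, worn2, worn3, worn4 only 1 to 2 are there at a start; the rules pass over those that are not, and their reading is None.
At some moment in a run one of new0, new1, new2, new3, new4 may be knocked a few centimetres aside while the robot is not near it.
It also fails if it takes over 210 s, if anything falls off the work surface, if the arm or the gripper's body presses on something with over 40 N, if the wrist force passes 120 N, or if a joint passes its speed limit or range.

ROBOT

A 6-joint arm with a two-finger parallel gripper is mounted at the origin on the work surface. World frame = base frame: x ahead of the robot, y to its left, z up, the work surface at z = 0. Lengths are in m, angles in rad, forces in N, time in s.
With the tool pointing down it reaches from about 0.25 to 0.725 m from the base axis. Payload 4 kg.
Tool frame: the origin (TCP) lies at the very end of the fingers, on their centre line; the grasp point (between the pads) lies 19 mm behind it (bot.grip_depth is the distance from the TCP to the grasp point, in m); z points along the fingers, y is the direction in which the jaws open and shut (so a half turn about z gives the same grasp; the last joint's range is limited). The gripper opens to 85 mm and grips with 20 to 120 N. Pads are 22 mm wide; open, the fingers measure 114 mm over their backs; the gripper's body (76 mm by 85 mm) begins 54 mm behind the grasp point. The pads swing forward as they close: fully open they stand 13 mm farther back than shut.
Start: joints at [-1.287, 0.241, 0.005, 1.335, 0, 1.571], TCP at [0.14, -0.48, 0.195] pointing down, gripper open.
Joint ranges: [-2.72, 2.72], [-1.05, 1.87], [-1.09, 1.28], [-1.99, 2.15], [-1.42, 1.44], [-3.14, 3.14]. Speed limits (rad/s): [2.79, 2.79, 3.14, 3.14, 3.14, 3.14].

INTERFACE

Orientations are given as a rotation vector (axis times angle).
In Python, from station import bot gives the robot as it stands. The module is installed in compiled form; this text tells all that it offers.
- The arm moves only by the tool step_arm, never from a script. Its argument "steps" is a list of rows, each a list of 4 numbers: the shift along the tool's x, y, z in cm, then the turn about the tool's z in degrees. In form: [[tx, ty, tz, roll], ...]. A call has 1 to 12 rows; each row shifts and turns the pose as measured when the row begins, along the tool's axes as they then stand; what a row does not reach is not made up. A row lasts 1/8 s, in which the tool goes at most 62.5 mm and 10.7 degrees, less where a joint would pass 70% of its speed; a pose out of reach is approached as far as the arm can. A call with a gripper value outside its range is refused whole. "jaw" is the gripper's target within -1 to 1 (shut at 1, half-way at 0, fully open at -1), set as the call begins (left out, the last holds). The fingers move at their own pace and stop on an object; "squeeze" is the grip in N (left out, the last holds). Time passes only in rows, so rows that do not move let the fingers close. It gives the time, the measured TCP pose, the force and the opening at its end, in the units of the state.
- bot.sense(): the state, without advancing time (a new reading comes with each control period).
- bot.grab_frame(name): name is "scene" or "side" or "wrist"; returns the picture (480x640x3 uint8, blue, green, red); there is no depth.
- bot.camera_info(name): a dict with "camera_matrix" (3x3 intrinsics, pixels), "R" (3x3) and "t" (3): a world point X has camera coordinates R X + t. Camera axes: x right, y down, z forward; pixel columns grow to the right and rows downward; lengths in m; the calibration is good to about 2 mm. A picture is of the moment at which its call begins: read the wrist's pose just before it. camera_info takes no time and is no camera call; for the wrist camera it gives the pose at the moment of the call.
- bot.close_job(): hands the job in, once; it reports no verdict.
Trained networks look in the newest picture that a camera, given by its name, has taken for a name from the list of things; names that differ only in an ending like _2 or _b are one class to them, and where a whole thing is asked for, a point or a joint stands for the part that bears it (a point fixed in the world has none). Each returns a list of dicts, best first, with "p" (0 to 1); they miss things now and then, are a little off and sometimes report something else, mostly with a low value. They report only what shows in the picture. A call takes as long as a camera call.
- bot.cut_out(camera, label): "region" (480x640 bool, what is visible of it) and "rect" ([left, top, width, height] as shares, 0 to 1, of the picture: columns of its width, rows of its height, round what is visible of it).
- bot.mark_of(camera, label): "location" ([row, column] as shares, 0 to 1, of the picture: columns of its width, rows of its height: a listed point, or the origin of a listed thing).
The state is a dict: "t": time; "joints": joint angles; "joint_vel": joint speeds; "joint_efforts": joint torques, N m; "tcp_pos": TCP position; "eef_rot": TCP orientation; "force": force on the tool from outside, world axes, zero at the start; "torque": the same for the moment, N m; "gripper_width": opening from 0.0 (shut) to 1.0 (fully open).
Only numpy, scipy, OpenCV 4.12 (cv2) and the standard library are available. Lean on these libraries where they do the work, as an engineer would, in place of code of your own. Each camera call takes 0.05 s, during which the arm holds its last target.

## Working session

There is one attempt and no reset: what is moved stays moved. The work goes in short steps, Python scripts to look and compute and a tool call to move; the robot and the scene stay as the last step left them, time stands still between calls to the robot, and variables do not carry over. Pictures are saved under pics/ and viewed, and the job is handed in when it is done.

Besides the shell and the picture viewer there is one more tool, called after "Request:" as name([rows], argument=value, ...), one row to a line, values as JSON. step_arm: Moves the arm, as the interface text tells. Its arguments: {"type":"object","properties":{"steps":{"type":"array"},"jaw":{"type":"number"},"squeeze":{"type":"number"}},"required":["steps"]}

```bash
mkdir -p pics
python3 - <<'E'
from station import bot
import cv2
print(bot.sense())
for n in ("scene","side","wrist"):
    im=bot.grab_frame(n); cv2.imwrite(f"pics/{n}0.png",im)
    c=bot.camera_info(n); print(n,c)
print(bot.sense()['t'])
E
```

```text
{'t': 0.0, 'joints': array([-1.28697363e+00,  2.41429004e-01,  3.71278776e-03,  1.33521498e+00,
        4.41174854e-07,  1.57080646e+00]), 'joint_vel': array([ 0.00013889, -0.00050965,  0.00112035, -0.00175183,  0.0003523 ,
        0.00120786]), 'joint_efforts': array([ 1.62005588e-03, -3.72320545e+01,  2.52407151e+01,  1.69858849e-02,
        1.16766078e-04, -1.03731313e-05]), 'tcp_pos': array([ 0.13981169, -0.47930286,  0.19400069]), 'eef_rot': array([-3.10792170e+00, -4.44018084e-01,  4.73308285e-04]), 'force': array([ 0.04252044, -0.28061389, -0.97482752]), 'torque': array([ 0.02798226, -0.00646184,  0.06361306]), 'gripper_width': 0.9986171772670389}
scene {'camera_matrix': array([[530.69125047,   0.        , 325.41371992],
       [  0.        , 530.69125047, 241.35915978],
       [  0.        ,   0.        ,   1.        ]]), 'R': array([[ 0.08433978,  0.9963717 ,  0.01141175],
       [ 0.78496432, -0.05938167, -0.6166886 ],
       [-0.61377342,  0.0609692 , -0.78712448]]), 't': array([-0.0542808 , -0.43217755,  1.82928187])}
side {'camera_matrix': array([[589.58044513,   0.        , 319.15440774],
       [  0.        , 589.58044513, 242.58071018],
       [  0.        ,   0.        ,   1.        ]]), 'R': array([[-0.71554084, -0.69854926, -0.00549933],
       [-0.34156641,  0.35672009, -0.86953043],
       [ 0.60937156, -0.62030614, -0.49384875]]), 't': array([0.43427606, 0.26256406, 0.96533869])}
wrist {'camera_matrix': array([[427.95846798,   0.        , 318.3351791 ],
       [  0.        , 427.95846798, 236.73203905],
       [  0.        ,   0.        ,   1.        ]]), 'R': array([[ 0.28115098, -0.95966169, -0.00188934],
       [-0.9236846 , -0.27114379,  0.27071721],
       [-0.26030922, -0.07436725, -0.96265706]]), 't': array([-0.49962989, -0.03536207,  0.37876135])}
0.15
```

View pics/scene0.png

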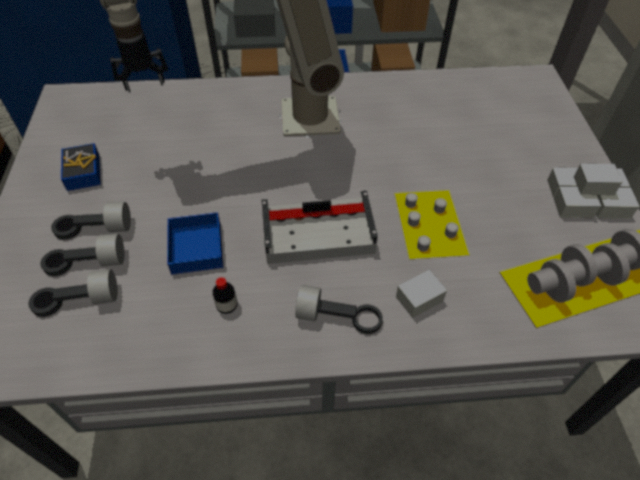

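View pics/side0.png

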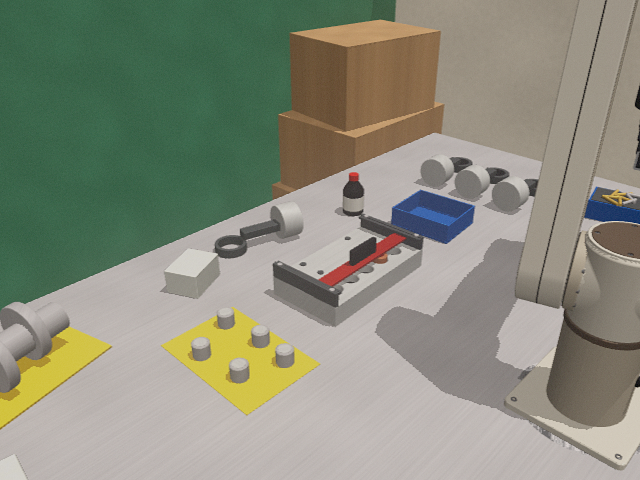

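View pics/wrist0.png

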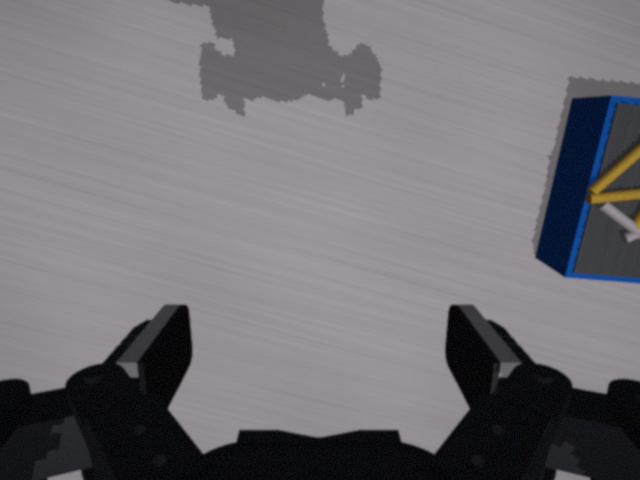

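The scene shows five steel tappets on the mat (about 411–452, 200–243), the block at (318,228) with the red keeper, and the bin at (195,243). A copper tappet shows by the keeper in the side view at (382,258). Next I'll measure.

```bash
cat > h.py <<'E'
import numpy as np, cv2
from station import bot
def cam(n):
    c=bot.camera_info(n); return c["camera_matrix"],c["R"],np.array(c["t"])
def toplane(n,px,z,C=None):
    K,R,t=C or cam(n)
    d=R.T@np.linalg.solve(K,[px[0],px[1],1.]); o=-R.T@t
    return o+d*(z-o[2])/d[2]
def proj(n,X,C=None):
    K,R,t=C or cam(n); p=K@(R@np.asarray(X,float)+t); return p[:2]/p[2]
def tri(obs):
    A=[];b=[]
    for n,px in obs:
        K,R,t=cam(n); d=R.T@np.linalg.solve(K,[px[0],px[1],1.]); d/=np.linalg.norm(d); o=-R.T@t
        P=np.eye(3)-np.outer(d,d); A.append(P);b.append(P@o)
    return np.linalg.solve(sum(A),sum(b))
def mark(n,l):
    return [(r["location"][1]*640,r["location"][0]*480,r["p"]) for r in bot.mark_of(n,l)]
E
python3 - <<'E'
from h import *
np.set_printoptions(precision=4,suppress=True)
Z=dict(block=0,keeper_grip=.088,bore0=.045,bore1=.045,bore2=.045,bore3=.045,bore4=.045,new0=0.001,worn0=.025,bin=0,mat=0,oil=0,piston=0,carton=0)
for l,z in Z.items():
    for n in ("scene","side"):
        m=mark(n,l)
        print(l,n,[(np.round(p[:2]).tolist(),round(p[2],2),toplane(n,p,z)[:2].round(4).tolist()) for p in m if p[2]>.1])
E
```

```text
block scene [([314.0, 235.0], 0.58, [0.5243, -0.023])]
block side [([348.0, 280.0], 0.81, [0.5232, -0.0036]), ([389.0, 250.0], 0.65, [0.5406, -0.1692])]
keeper_grip scene []
keeper_grip side [([364.0, 246.0], 0.7, [0.4967, -0.023])]
bore0 scene [([314.0, 216.0], 0.83, [0.4931, -0.0191]), ([353.0, 211.0], 0.79, [0.4823, 0.0916]), ([298.0, 214.0], 0.67, [0.4814, -0.065]), ([279.0, 219.0], 0.63, [0.497, -0.1184]), ([334.0, 213.0], 0.6, [0.4875, 0.0358]), ([412.0, 220.0], 0.19, [0.5273, 0.2514])]
bore0 side [([335.0, 291.0], 0.96, [0.47, 0.0949]), ([391.0, 250.0], 0.81, [0.4912, -0.1105]), ([381.0, 261.0], 0.62, [0.4772, -0.0589]), ([363.0, 268.0], 0.6, [0.4867, -0.0093]), ([349.0, 278.0], 0.56, [0.4827, 0.0396])]
bore1 scene [([314.0, 216.0], 0.83, [0.4931, -0.0191]), ([353.0, 211.0], 0.79, [0.4823, 0.0916]), ([298.0, 214.0], 0.67, [0.4814, -0.065]), ([279.0, 219.0], 0.63, [0.497, -0.1184]), ([334.0, 213.0], 0.6, [0.4875, 0.0358]), ([412.0, 220.0], 0.19, [0.5273, 0.2514])]
bore1 side [([335.0, 291.0], 0.96, [0.47, 0.0949]), ([391.0, 250.0], 0.81, [0.4912, -0.1105]), ([381.0, 261.0], 0.6
[... 1961 characters left out ...]
2844]), ([243.0, 378.0], 0.67, [0.4474, 0.3526]), ([261.0, 346.0], 0.66, [0.4905, 0.2734])]
worn0 scene []
worn0 side []
bin scene [([197.0, 248.0], 0.83, [0.5489, -0.3503])]
bin side [([426.0, 223.0], 0.97, [0.5564, -0.3438])]
mat scene [([431.0, 224.0], 0.79, [0.5103, 0.3171])]
mat side [([238.0, 359.0], 0.7, [0.4941, 0.3257]), ([259.0, 347.0], 0.59, [0.4916, 0.2777])]
oil scene [([227.0, 306.0], 0.56, [0.7428, -0.2602])]
oil side [([347.0, 214.0], 0.86, [0.7391, -0.242])]
piston scene [([337.0, 316.0], 0.89, [0.7916, 0.0181])]
piston side [([262.0, 239.0], 0.59, [0.7976, 0.006])]
carton scene [([414.0, 222.0], 0.54, [0.4977, 0.2706])]
carton side [([196.0, 283.0], 0.91, [0.7559, 0.2316])]
```

Run:
```python
import cv2
a=cv2.imread('pics/scene0.png')[170:280,230:480]; cv2.imwrite('pics/c1.png',cv2.resize(a,None,fx=3.2,fy=3.2,interpolation=cv2.INTER_CUBIC))
a=cv2.imread('pics/side0.png')[200:400,150:440]; cv2.imwrite('pics/c2.png',cv2.resize(a,None,fx=2.7,fy=2.7,interpolation=cv2.INTER_CUBIC))
```

```text
(no output)
```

View pics/c1.png

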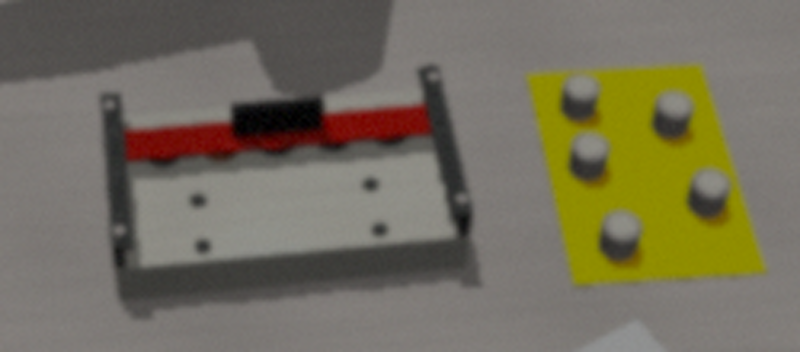

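View pics/c2.png

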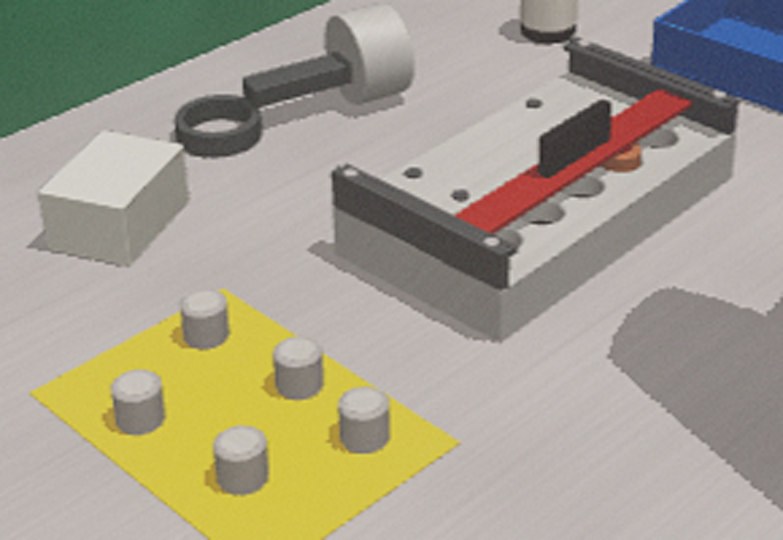

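Copper tappet visible in bore1 only so far; the rest look empty. Keeper appears shut and the block is yawed about 5°. I'll write the move planner next.

```bash
cat >> h.py <<'E'
from scipy.spatial.transform import Rotation as Ro
def plan(x,y,z,adeg,step=.045,rs=9.,start=None):
    s=bot.sense(); R=Ro.from_rotvec(s["eef_rot"]).as_matrix(); p=s["tcp_pos"]
    a0=np.degrees(np.arctan2(R[1,0],R[0,0]))
    if start is not None: p=np.array(start[:3]); a0=start[3]
    da=(adeg-a0+180)%360-180; D=np.array([x,y,z])-p
    N=max(1,int(np.ceil(max(np.linalg.norm(D)/step,abs(da)/rs))))
    rows=[]
    for i in range(N):
        a=np.radians(a0+da*i/N); X=np.array([np.cos(a),np.sin(a),0]);Y=np.array([np.sin(a),-np.cos(a),0])
        d=D/N
        rows.append([round(100*d@X,2),round(100*d@Y,2),round(-100*d[2],2),round(-da/N,1)])
    print("at",p.round(4),"a",round(a0,2),"tilt",np.degrees(np.arccos(-R[2,2])).round(2),"N",N); print(rows)
E
python3 -c "
from h import *
plan(.48,-.06,.25,95)"
```

```text
at [ 0.14   -0.48    0.1949] a 16.27 tilt 0.0 N 13
[[np.float64(3.42), np.float64(-2.37), np.float64(-0.42), np.float64(-6.1)], [np.float64(3.65), np.float64(-2.0), np.float64(-0.42), np.float64(-6.1)], [np.float64(3.84), np.float64(-1.6), np.float64(-0.42), np.float64(-6.1)], [np.float64(3.98), np.float64(-1.19), np.float64(-0.42), np.float64(-6.1)], [np.float64(4.09), np.float64(-0.76), np.float64(-0.42), np.float64(-6.1)], [np.float64(4.14), np.float64(-0.32), np.float64(-0.42), np.float64(-6.1)], [np.float64(4.15), np.float64(0.12), np.float64(-0.42), np.float64(-6.1)], [np.float64(4.12), np.float64(0.55), np.float64(-0.42), np.float64(-6.1)], [np.float64(4.04), np.float64(0.98), np.float64(-0.42), np.float64(-6.1)], [np.float64(3.91), np.float64(1.41), np.float64(-0.42), np.float64(-6.1)], [np.float64(3.74), np.float64(1.81), np.float64(-0.42), np.float64(-6.1)], [np.float64(3.53), np.float64(2.19), np.float64(-0.42), np.float64(-6.1)], [np.float64(3.28), np.float64(2.56), np.float64(-0.42), np.float64(-6.1)]]
```

Request:
step_arm([
  [3.4, -2.4, -0.4, -6.1],
  [3.7, -2.0, -0.4, -6.1],
  [3.8, -1.6, -0.4, -6.1],
  [4.0, -1.2, -0.4, -6.1],
  [4.1, -0.8, -0.4, -6.1],
  [4.1, -0.3, -0.4, -6.1],
  [4.2, 0.1, -0.4, -6.1],
  [4.1, 0.6, -0.4, -6.1],
  [4.0, 1.0, -0.4, -6.1],
  [3.9, 1.4, -0.4, -6.1],
  [3.7, 1.8, -0.4, -6.1],
  [3.5, 2.2, -0.4, -6.1],
], jaw=-1)

```text
t: 3.05
tcp_pos: [0.454, -0.077, 0.2452]
eef_rot: [2.188, 2.246, 0.002]
force: [0.0, -1.4, -0.2]
gripper_width: 1.001
```

```bash
sed -i 's/print(rows)/print([[float(v) for v in r] for r in rows])/' h.py; python3 -c "
from h import *
plan(.48,-.06,.25,95)"
```

```text
at [ 0.454  -0.077   0.2452] a 91.5 tilt 0.34 N 1
[[1.64, 2.64, -0.48, -3.5]]
```

Request:
step_arm([
  [1.6, 2.6, -0.5, -3.5],
  [0, 0, 0, 0],
])

```text
t: 3.3
tcp_pos: [0.4817, -0.0574, 0.2505]
eef_rot: [2.11, 2.319, 0.003]
force: [-0.1, -0.2, -1.1]
gripper_width: 1.0
```

```bash
python3 -c "
from h import *
C=cam('wrist'); print(bot.sense()['tcp_pos'],bot.sense()['joints'].round(2))
cv2.imwrite('pics/w1.png',bot.grab_frame('wrist'))
for l,z in (('bore0',.045),('worn0',.025),('keeper_grip',.088),('block',0)):
    for p in mark('wrist',l): print(l,[round(v,2) for v in p],toplane('wrist',p,z,C)[:2].round(4))
for p in mark('scene','worn0'): print(p)
plan(.48,-.06,.25,95)"
```

```text
[ 0.48169445 -0.05737009  0.2505165 ] [-0.12  0.19  0.08  1.46 -0.    1.36]
bore0 [317.63, 254.02, 0.9] [ 0.4883 -0.1146]
bore0 [320.58, 200.59, 0.84] [ 0.4861 -0.0633]
bore0 [325.12, 146.78, 0.63] [ 0.4854 -0.015 ]
bore0 [332.93, 20.4, 0.63] [0.4816 0.0863]
bore0 [325.7, 87.6, 0.58] [0.481  0.0341]
worn0 [320.19, 199.01, 0.67] [ 0.4862 -0.0657]
keeper_grip [333.12, 151.3, 0.77] [ 0.4908 -0.0149]
block [364.93, 148.32, 0.92] [ 0.5259 -0.0158]
at [ 0.4795 -0.0593  0.2506] a 95.16 tilt 0.34 N 1
[[-0.07, 0.04, 0.06, 0.2]]
```

View pics/w1.png

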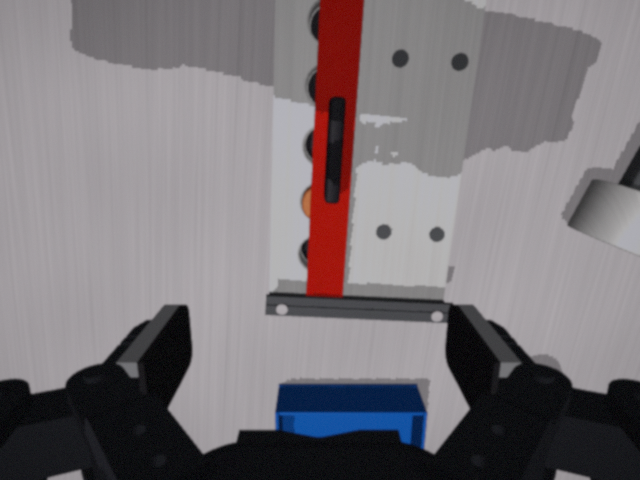

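Wrist view: keeper bar runs from (325,295) to (343,0), with the grip centred at (335,150). One copper tappet at (308,202), in bore1. Next, grip the keeper.

```bash
python3 -c "
from h import *
plan(.491,-.015,.13,92.3)
plan(.491,-.015,.076,92.3,start=(.491,-.015,.13,92.3))"
```

```text
at [ 0.4795 -0.0593  0.2506] a 95.16 tilt 0.34 N 3
[[1.44, 0.51, 4.02, 1.0], [1.45, 0.49, 4.02, 1.0], [1.45, 0.47, 4.02, 1.0]]
at [ 0.491 -0.015  0.13 ] a 92.3 tilt 0.34 N 2
[[0.0, 0.0, 2.7, -0.0], [0.0, 0.0, 2.7, -0.0]]
```

Request:
step_arm([
  [1.44, 0.51, 4.0, 1.0],
  [1.45, 0.49, 4.0, 1.0],
  [1.45, 0.47, 4.0, 1.0],
  [0, 0, 0, 0],
  [0, 0, 0, 0],
], jaw=-0.4)

```text
t: 4.22
tcp_pos: [0.4921, -0.0187, 0.1311]
eef_rot: [2.182, 2.245, 0.007]
force: [-1.3, -0.5, 0.6]
gripper_width: 0.708
```

```bash
python3 -c "
from h import *
C=cam('wrist'); print(bot.sense()['tcp_pos'])
cv2.imwrite('pics/w2.png',bot.grab_frame('wrist'))
for l,z in (('bore0',.045),('worn0',.025),('keeper_grip',.088)):
    for p in mark('wrist',l): print(l,[round(v,2) for v in p],toplane('wrist',p,z,C)[:2].round(4))
plan(.491,-.015,.076,92.3)"
```

```text
[ 0.49212201 -0.01869859  0.13111274]
bore0 [306.88, 359.62, 0.88] [ 0.4885 -0.1152]
bore0 [302.59, 222.1, 0.78] [ 0.4836 -0.0159]
bore0 [301.18, 48.38, 0.71] [0.4808 0.0863]
bore0 [302.78, 291.98, 0.64] [ 0.4847 -0.064 ]
bore0 [301.89, 138.91, 0.57] [0.4822 0.0358]
keeper_grip [313.98, 237.6, 0.63] [ 0.4908 -0.0136]
at [ 0.4926 -0.0186  0.1313] a 91.61 tilt 0.75 N 2
[[0.18, -0.08, 2.76, -0.3], [0.18, -0.07, 2.76, -0.3]]
```

View pics/w2.png

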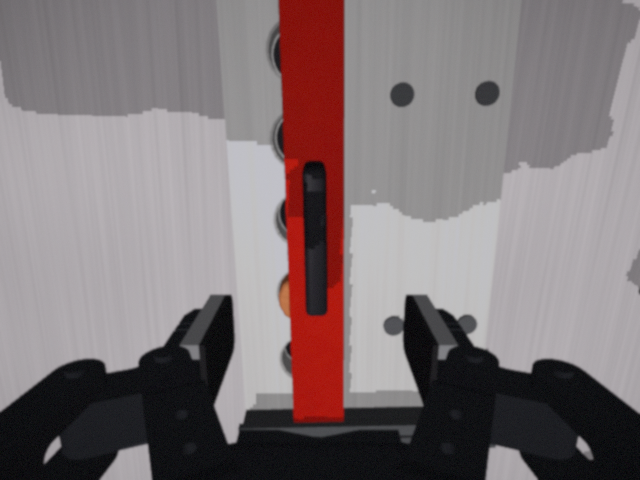

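Grip runs from (315,162) to (316,313), aligned with the jaw and centred between the fingers. Next: descend and grasp.

Request:
step_arm([
  [0.2, -0.08, 2.75, -0.1],
  [0.2, -0.08, 2.75, -0.1],
  [0, 0, 0, 0],
])

```text
t: 4.8
tcp_pos: [0.4951, -0.016, 0.0793]
eef_rot: [2.175, 2.241, 0.017]
force: [-0.6, -0.2, -0.0]
gripper_width: 0.699
```

Request:
step_arm([
  [0, 0, 0, 0],
  [0, 0, 0, 0],
  [0, 0, 0, 0],
  [0, 0, 0, 0],
], jaw=1, squeeze=40)

```text
t: 5.3
tcp_pos: [0.4984, -0.0165, 0.0837]
eef_rot: [2.171, 2.237, 0.025]
force: [-0.0, 0.4, -0.2]
gripper_width: 0.003
```

```bash
python3 -c "
from h import *
s=bot.sense();print(s['force'],s['gripper_width'])
plan(.491,-.015,.076,91.7)"
```

```text
[-0.01820218  0.44437093 -0.2022763 ] 0.0029545873650764563
at [ 0.4984 -0.0165  0.0837] a 91.69 tilt 1.66 N 1
[[0.17, -0.74, 0.77, -0.0]]
```

```bash
python3 -c "
from h import *
s=bot.sense();print(s['joints'],s['joint_efforts'].round(1),s['gripper_width'])
print(Ro.from_rotvec(s['eef_rot']).as_matrix().round(4))
cv2.imwrite('pics/w3.png',bot.grab_frame('wrist'))
cv2.imwrite('pics/s3.png',bot.grab_frame('side')[150:350,250:520].repeat(2,0).repeat(2,1))
s=bot.sense();print(s['joints'],s['tcp_pos'])
"
```

```text
[-0.02983806  0.29351943 -0.22807667  1.02053195 -0.00468566  1.51131429] [ -0.  -37.4  22.9  -0.2  -0.    0. ] 0.0029545873650764563
[[-0.0295  0.9992  0.0285]
 [ 0.9995  0.0297 -0.0055]
 [-0.0064  0.0283 -0.9996]]
[-0.02984372  0.29379011 -0.2283464   1.02039134 -0.00468265  1.5113728 ] [ 0.49829525 -0.01646774  0.08347366]
```

View pics/w3.png

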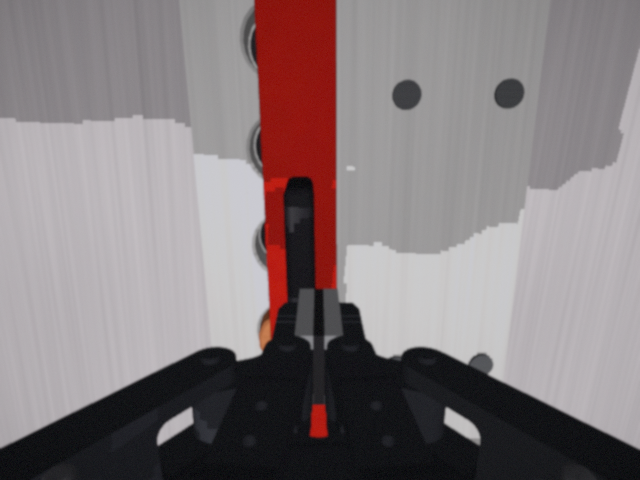

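View pics/s3.png

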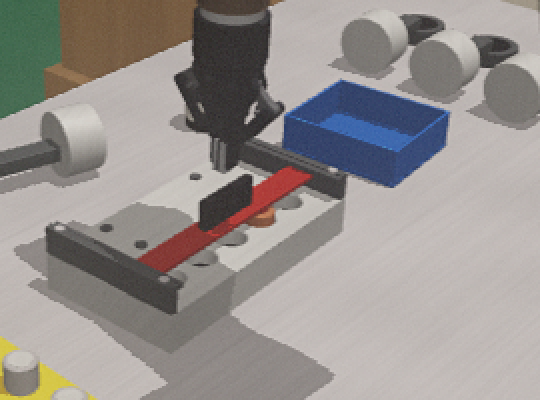

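```bash
python3 -c "
from h import *
s=bot.sense();p=s['tcp_pos']
R=Ro.from_rotvec(s['eef_rot']).as_matrix()
for n in ('wrist','side','scene'): print(n,proj(n,p),proj(n,p-.019*R[:,2]))
cv2.imwrite('pics/s4.png',bot.grab_frame('scene')[150:300,200:460].repeat(3,0).repeat(3,1))
cv2.imwrite('pics/s5.png',bot.grab_frame('side'))
K,Rc,t=cam('wrist');print(-Rc.T@t-p)
"
```

```text
wrist [316.77529224 275.50288236] [316.60298794 292.35654347]
side [361.43064174 249.203315  ] [361.86506475 241.43413305]
scene [315.31886886 208.01350775] [315.31822573 203.20893698]
[-0.0065785   0.06921976  0.1782282 ]
```

View pics/s4.png

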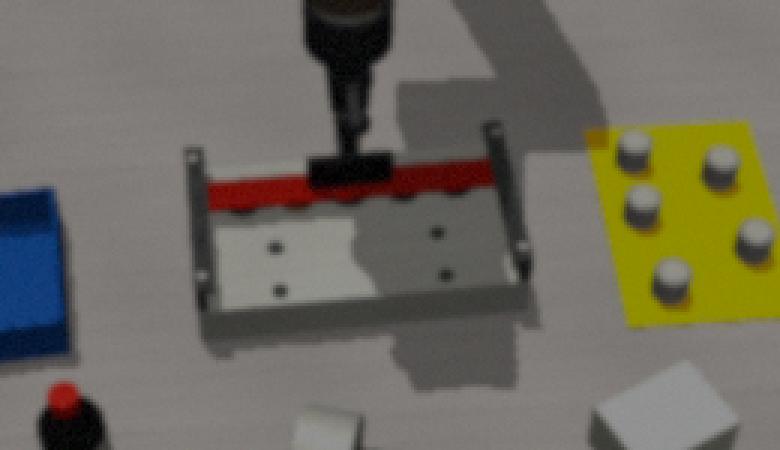

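```bash
python3 -c "
from h import *
print(tri([('side',(361,234)),('scene',(316.7,201.7))]))
a=tri([('side',(361,234)),('wrist',(320,290))]);print(a,proj('scene',a))
im=cv2.imread('pics/s5.png');cv2.imwrite('pics/s6.png',cv2.resize(im[180:280,300:430],None,fx=6,fy=6,interpolation=cv2.INTER_CUBIC))
for l in ('keeper_grip',): print(mark('side',l))
"
```

```text
[ 0.50313267 -0.01523084  0.11703319]
[ 0.49656211 -0.00814916  0.12313558] [318.30531359 197.53553419]
[(363.2, 248.688, 0.83)]
```

View pics/s6.png

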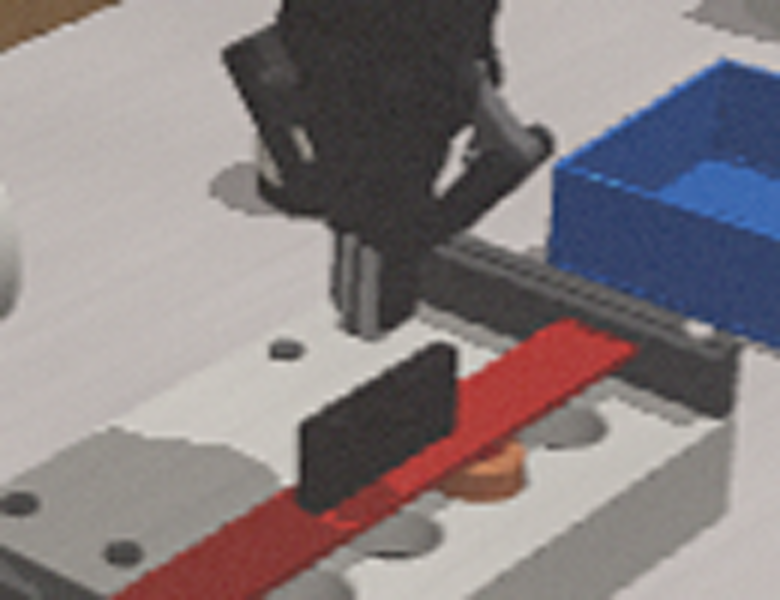

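The fingertips sit about 35 mm above the reported TCP in every camera (about (361,234) in the side view), directly over the grip. I also see drift in the idle rows, so I'll test both.

Request:
step_arm([
  [0, 0, 0, 0],
  [0, 0, 0, 0],
  [0, 0, 0, 0],
  [0, 0, 0, 0],
], jaw=-0.4)

```text
t: 6.05
tcp_pos: [0.4977, -0.0164, 0.0828]
eef_rot: [2.172, 2.238, 0.023]
force: [-0.7, 0.9, 0.5]
gripper_width: 0.702
```

```bash
python3 -c "
from h import *
s=bot.sense();print(s['joints'],s['force'])
plan(.491,-.015,.066,91.7)"
```

```text
[-0.02968305  0.29458174 -0.229143    1.02039099 -0.00467983  1.51138533] [-0.71695772  0.9199139   0.4823496 ]
at [ 0.4977 -0.0164  0.0828] a 91.69 tilt 1.55 N 1
[[0.16, -0.66, 1.68, -0.0]]
```

Request:
step_arm([
  [0, 0, 0, 0],
  [0, 0, 0, 0],
  [0, 0, 0, 0],
  [0, 0, 0, 0],
])

```text
t: 6.55
tcp_pos: [0.4977, -0.0164, 0.0828]
eef_rot: [2.172, 2.238, 0.023]
force: [0.0, 0.6, 0.2]
gripper_width: 0.698
```

```bash
python3 -c "
from h import *
s=bot.sense();print(s['joints'],s['force'])
plan(.491,-.015,.066,91.7)"
```

```text
[-0.02971268  0.29460992 -0.22916899  1.02038183 -0.00467941  1.51132803] [0.01219963 0.57835302 0.20899816]
at [ 0.4977 -0.0164  0.0828] a 91.7 tilt 1.55 N 1
[[0.16, -0.66, 1.68, -0.0]]
```

Request:
step_arm([
  [0.2, -0.6, 0.8, 0],
  [0, 0, 0.9, 0],
  [0, 0, 0, 0],
])

```text
t: 6.92
tcp_pos: [0.4911, -0.0145, 0.064]
eef_rot: [2.173, 2.238, 0.022]
force: [0.8, 0.7, 0.0]
gripper_width: 0.701
```

```bash
python3 -c "
from h import *
s=bot.sense();print(s['force'],bot.grip_depth)
plan(.491,-.015,.05,91.7)
im=bot.grab_frame('side');cv2.imwrite('pics/s7.png',cv2.resize(im[180:280,300:430],None,fx=6,fy=6,interpolation=cv2.INTER_CUBIC))
cv2.imwrite('pics/w7.png',bot.grab_frame('wrist'))
"
```

```text
[0.77371304 0.66495921 0.03021906] 0.0187
at [ 0.4911 -0.0145  0.064 ] a 91.7 tilt 1.5 N 1
[[-0.05, -0.01, 1.4, 0.0]]
```

View pics/s7.png

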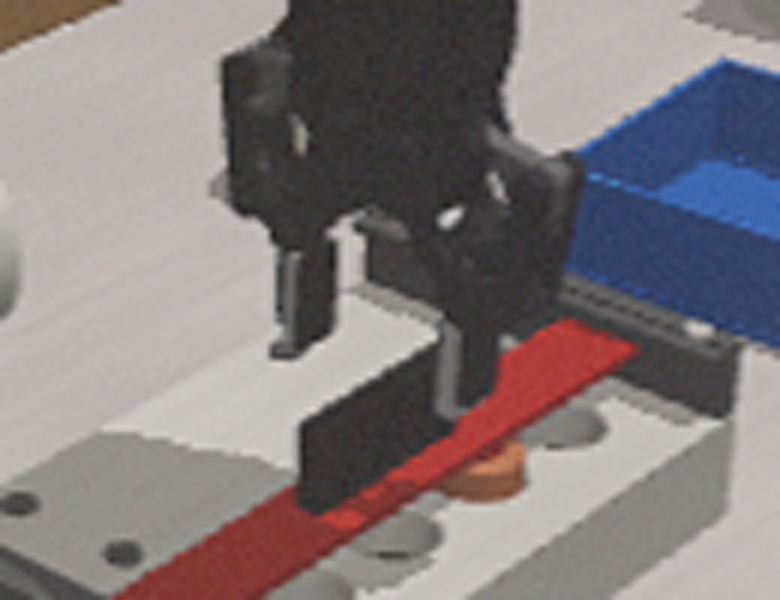

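View pics/w7.png

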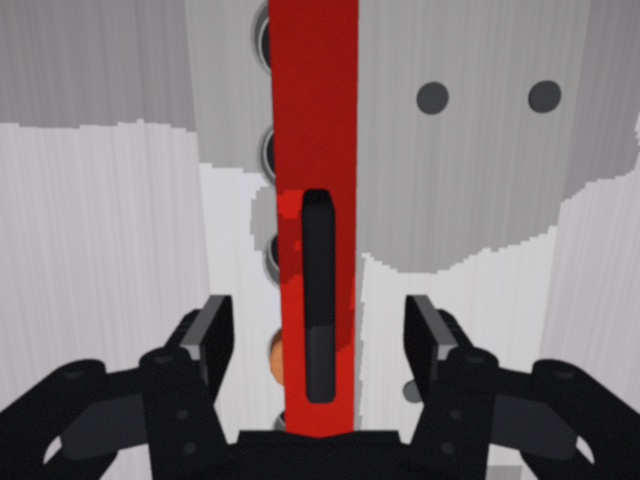

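Fingers straddle the grip ((305–335), rows 188–402). I'll close here.

Request:
step_arm([
  [0, 0, 0, 0],
  [0, 0, 0, 0],
  [0, 0, 0, 0],
  [0, 0, 0, 0],
], jaw=1, squeeze=30)

```text
t: 7.52
tcp_pos: [0.4929, -0.0146, 0.0659]
eef_rot: [2.171, 2.236, 0.025]
force: [0.2, 0.4, -0.2]
gripper_width: 0.003
```

```bash
python3 -c "
from h import *
s=bot.sense();print(s['force'],s['torque'])
plan(.56,-.014,.064,91.7)
im=bot.grab_frame('side');cv2.imwrite('pics/s8.png',cv2.resize(im[180:280,300:430],None,fx=6,fy=6,interpolation=cv2.INTER_CUBIC))
"
```

```text
[ 0.24919857  0.39789237 -0.21367306] [0.02772106 0.05232009 0.01061638]
at [ 0.4929 -0.0146  0.0659] a 91.69 tilt 1.7 N 2
[[-0.07, 3.36, 0.09, -0.0], [-0.07, 3.36, 0.09, -0.0]]
```

View pics/s8.png

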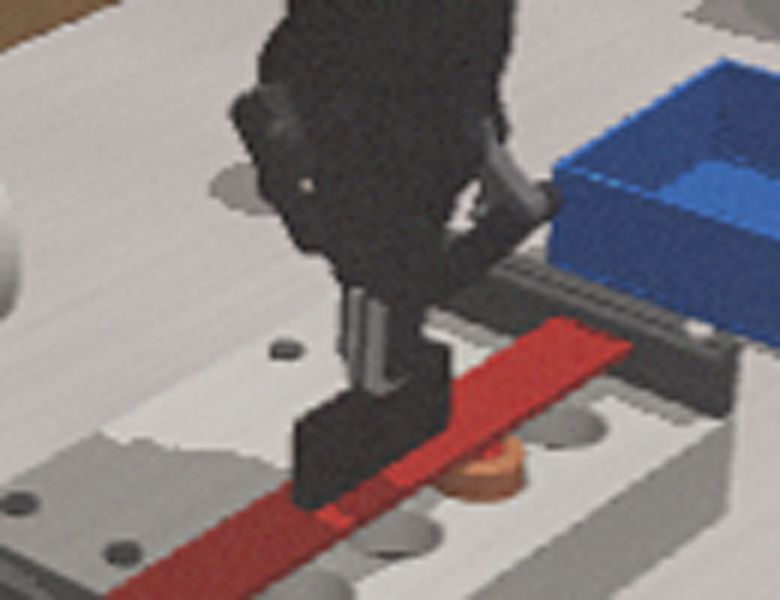

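The fingers shut just on top of the grip, so the tips really are about 36 mm behind the reported TCP. I'll open, go 22 mm lower and close again.

Request:
step_arm([
  [0, 0, 0, 0],
  [0, 0, 0, 0],
  [0, 0, 0, 0],
], jaw=-0.4)

```text
t: 7.95
tcp_pos: [0.4927, -0.0146, 0.0656]
eef_rot: [2.171, 2.237, 0.025]
force: [-0.7, -0.3, -0.5]
gripper_width: 0.635
```

Request:
step_arm([
  [0, 0, 1.2, 0],
  [0, 0, 1.0, 0],
  [0, 0, 0, 0],
])

```text
t: 8.32
tcp_pos: [0.4923, -0.0147, 0.0411]
eef_rot: [2.172, 2.238, 0.023]
force: [1.3, -0.6, -0.1]
gripper_width: 0.701
```

```bash
python3 -c "
from h import *
s=bot.sense();print(s['force'])
plan(.56,-.014,.045,91.7)
im=bot.grab_frame('side');cv2.imwrite('pics/s9.png',cv2.resize(im[180:280,300:430],None,fx=6,fy=6,interpolation=cv2.INTER_CUBIC))
"
```

```text
[ 1.26939221 -0.61705354 -0.09794148]
at [ 0.4923 -0.0147  0.0411] a 91.69 tilt 1.55 N 2
[[-0.06, 3.39, -0.2, -0.0], [-0.07, 3.39, -0.2, -0.0]]
```

View pics/s9.png

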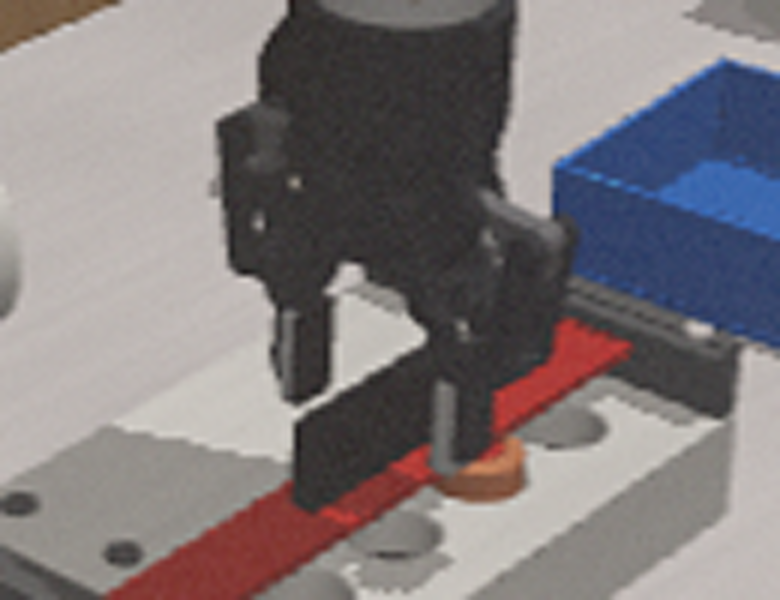

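Request:
step_arm([
  [0, 0, 0, 0],
  [0, 0, 0, 0],
  [0, 0, 0, 0],
], jaw=1, squeeze=30)

```text
t: 8.75
tcp_pos: [0.4933, -0.0147, 0.042]
eef_rot: [2.171, 2.237, 0.025]
force: [1.8, -0.4, -1.2]
gripper_width: 0.134
```

```bash
python3 -c "
from h import *
s=bot.sense();print(s['force'],s['gripper_width'])
plan(.57,-.012,.041,91.7)
"
```

```text
[ 1.81660031 -0.43191974 -1.17004165] 0.13411143971109804
at [ 0.4933 -0.0147  0.042 ] a 91.71 tilt 1.65 N 2
[[0.02, 3.84, 0.05, 0.0], [0.02, 3.84, 0.05, 0.0]]
```

Gripped (11.4 mm). Next, slide +80 mm.

Request:
step_arm([
  [0, 1.6, 0.05, 0],
  [0, 1.6, 0.05, 0],
  [0, 1.6, 0.05, 0],
  [0, 1.6, 0.05, 0],
  [0, 1.0, 0.03, 0],
  [0, 0.5, 0.01, 0],
])

```text
t: 9.5
tcp_pos: [0.5635, -0.0116, 0.0419]
eef_rot: [2.177, 2.251, 0.004]
force: [-15.1, -0.6, 16.6]
gripper_width: 0.134
```

```bash
python3 -c "
from h import *
s=bot.sense();print(s['force'],s['gripper_width'])
plan(.573,-.012,.041,91.7)
"
```

```text
[-15.13578266  -0.60121629  16.59972665] 0.13361986728468597
at [ 0.5635 -0.0116  0.0419] a 91.92 tilt 0.61 N 1
[[-0.07, 0.95, 0.09, 0.2]]
```

Request:
step_arm([
  [0, 0.5, 0, 0],
  [0, 0.5, 0, 0],
  [0, 0.3, 0, 0],
])

```text
t: 9.88
tcp_pos: [0.5621, -0.0117, 0.0418]
eef_rot: [-2.178, -2.254, 0.025]
force: [-6.7, 0.2, 4.7]
gripper_width: 0.136
```

```bash
python3 -c "
from h import *
s=bot.sense();print(s['force'],s['gripper_width'])
plan(.573,-.012,.041,91.7)
cv2.imwrite('pics/w10.png',bot.grab_frame('wrist'))
im=bot.grab_frame('side');cv2.imwrite('pics/s10.png',cv2.resize(im[180:300,270:430],None,fx=5,fy=5,interpolation=cv2.INTER_CUBIC))
"
```

```text
[-6.68384796  0.15251948  4.6789241 ] 0.1357396888635513
at [ 0.5621 -0.0117  0.0418] a 91.97 tilt 1.01 N 1
[[-0.07, 1.09, 0.08, 0.3]]
```

View pics/s10.png

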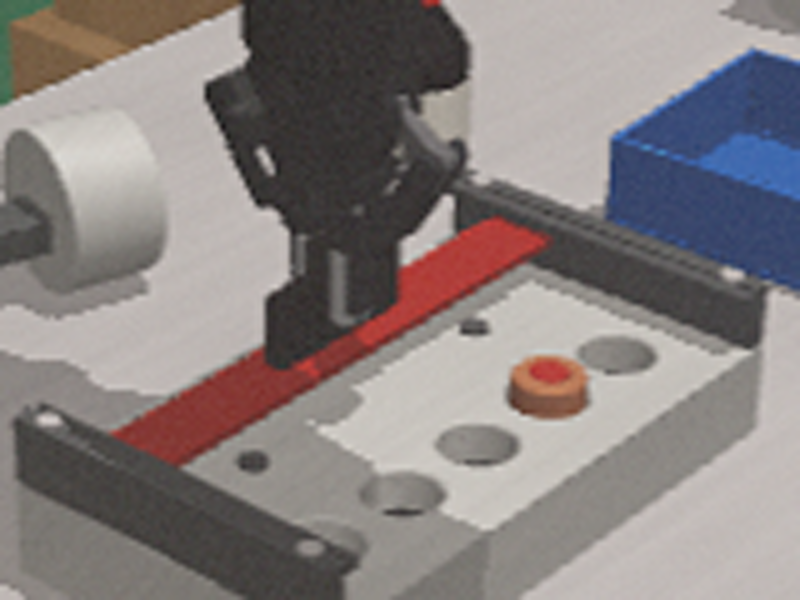

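View pics/w10.png

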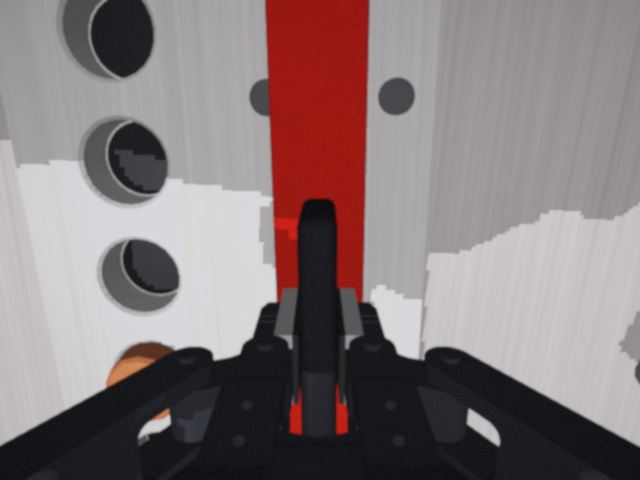

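```bash
python3 -c "
from h import *
C=cam('wrist')
for l,z in (('bore0',.045),('keeper_grip',.088)):
    for p in mark('wrist',l): print(l,[round(v,2) for v in p],toplane('wrist',p,z,C)[:2].round(4))
print(toplane('wrist',(317,200),.102,C),toplane('wrist',(318,435),.067,C))
# bar edges at top z=.067
for r in (20,250): print(toplane('wrist',(266 if r==20 else 275,r),.067,C),toplane('wrist',(369 if r==20 else 364,r),.067,C))
for n in('scene','side'):
  for l,z in (('bore0',.045),('keeper_grip',.088)):
    for p in mark(n,l): print(n,l,round(p[2],2),toplane(n,p,z)[:2].round(4))
"
```

```text
bore0 [126.91, 162.91, 0.9] [0.4828 0.0355]
bore0 [107.01, 27.7, 0.86] [0.4797 0.0859]
bore0 [138.11, 280.32, 0.7] [ 0.4832 -0.0161]
keeper_grip [319.68, 321.89, 0.82] [ 0.564  -0.0106]
[0.5618321 0.0343066 0.102    ] [ 0.56535598 -0.07518366  0.067     ]
[0.54268642 0.08634932 0.067     ] [0.57621433 0.08743006 0.067     ]
[0.54621237 0.00766139 0.067     ] [0.57968038 0.00902929 0.067     ]
scene bore0 0.97 [0.4719 0.0863]
scene bore0 0.94 [ 0.4917 -0.1113]
scene bore0 0.86 [ 0.4764 -0.0577]
scene bore0 0.65 [0.4879 0.0415]
scene bore0 0.55 [ 0.4911 -0.0195]
scene keeper_grip 0.97 [ 0.48   -0.0119]
scene keeper_grip 0.48 [ 0.6141 -0.3354]
side bore0 0.94 [ 0.4909 -0.1131]
side bore0 0.87 [ 0.484  -0.0202]
side bore0 0.66 [ 0.4808 -0.0624]
side bore0 0.66 [0.4772 0.0321]
side bore0 0.61 [0.474  0.0908]
side keeper_grip 0.67 [ 0.5647 -0.0145]
side keeper_grip 0.64 [ 0.4421 -0.0071]
side keeper_grip 0.4 [0.4333 0.0872]
```

Bar centreline is about 80 mm from the bore line, so it is at the stop. Release.

Request:
step_arm([
  [0, 0, 0, 0],
  [0, 0, 0, 0],
  [0, 0, 0, 0],
], jaw=-0.4)

```text
t: 10.65
tcp_pos: [0.5632, -0.0118, 0.042]
eef_rot: [-2.18, -2.254, 0.022]
force: [-0.9, 0.5, -0.1]
gripper_width: 0.698
```

```bash
python3 -c "
from h import *
s=bot.sense();print(s['force'],s['gripper_width'])
print(Ro.from_rotvec(s['eef_rot']).as_matrix().round(4))
plan(.562,-.012,.1,91.7)
"
```

```text
[-0.92990265  0.45904521 -0.10802822] 0.697966677802754
[[-0.0335  0.9993 -0.0136]
 [ 0.9994  0.0334 -0.0065]
 [-0.0061 -0.0139 -0.9999]]
at [ 0.5632 -0.0118  0.042 ] a 91.92 tilt 0.87 N 2
[[-0.01, -0.06, -2.9, 0.1], [-0.01, -0.06, -2.9, 0.1]]
```

```bash
cat >> h.py <<'E'
def plan(x,y,z,adeg=92.,step=.045,rs=9.,start=None):
    s=bot.sense(); R=Ro.from_rotvec(s["eef_rot"]).as_matrix(); p=s["tcp_pos"]
    a0=np.degrees(np.arctan2(R[1,0],R[0,0]))
    if start is not None:
        p=np.array(start[:3]); R=Ro.from_euler('z',start[3]-a0,degrees=True).as_matrix()@R; a0=start[3]
    da=(adeg-a0+180)%360-180; D=np.array([x,y,z])-p
    N=max(1,int(np.ceil(max(np.linalg.norm(D)/step,abs(da)/rs))))
    rows=[]
    for i in range(N):
        Ri=R@Ro.from_euler('z',-da*i/N,degrees=True).as_matrix()
        rows.append([float(round(100*v,2)) for v in Ri.T@(D/N)]+[float(round(-da/N,1))])
    print("at",p.round(4),"a",round(a0,2),"zt",R[:,2].round(4),"F",s['force'].round(1),"w",round(float(s['gripper_width']),3),"t",round(float(s['t']),1)); print(rows)
def bore(k): return np.array([.4835,-.0146])+(k-2)*np.array([-.00183,.04997])
E
python3 -c "
from h import *
plan(.5632,-.0118,.09)
plan(*bore(1),.075,start=(.5632,-.0118,.09,92))"
```

```text
at [ 0.5632 -0.0118  0.042 ] a 91.92 zt [-0.0136 -0.0065 -0.9999] F [-0.9  0.5 -0.1] w 0.698 t 10.7
[[-0.01, -0.03, -2.4, -0.0], [-0.01, -0.03, -2.4, -0.0]]
at [ 0.5632 -0.0118  0.09  ] a 92 zt [-0.0136 -0.0065 -0.9999] F [-0.9  0.5 -0.1] w 0.698 t 10.7
[[-1.66, -2.65, 0.55, -0.0], [-1.66, -2.65, 0.55, -0.0], [-1.66, -2.65, 0.55, -0.0]]
```

Request:
step_arm([
  [0, 0, -2.4, 0],
  [0, 0, -2.4, 0],
  [-1.66, -2.65, 0.55, 0],
  [-1.66, -2.65, 0.55, 0],
  [-1.66, -2.65, 0.55, 0],
  [0, 0, 0, 0],
  [0, 0, 0, 0],
], jaw=0)

```text
t: 11.52
tcp_pos: [0.4882, -0.0653, 0.0763]
eef_rot: [-2.183, -2.259, 0.016]
force: [0.1, -0.9, 0.8]
gripper_width: 0.502
```

```bash
python3 -c "
from h import *
plan(*bore(1),.045)
C=cam('wrist')
cv2.imwrite('pics/w11.png',bot.grab_frame('wrist'))
for l,z in (('bore0',.045),('worn0',.025),('keeper_grip',.088)):
    for p in mark('wrist',l): print(l,[round(v,2) for v in p],toplane('wrist',p,z,C)[:2].round(4))
im=bot.grab_frame('side');cv2.imwrite('pics/s11.png',cv2.resize(im[180:300,270:430],None,fx=5,fy=5,interpolation=cv2.INTER_CUBIC))
"
```

```text
at [ 0.4882 -0.0653  0.0763] a 91.94 zt [-0.0069 -0.0071 -1.    ] F [ 0.1 -0.9  0.8] w 0.502 t 11.5
[[0.11, -0.26, 3.13, -0.1]]
bore0 [307.07, 152.78, 0.6] [ 0.4814 -0.0144]
bore0 [311.87, 41.38, 0.6] [0.4822 0.0351]
bore0 [313.22, 341.71, 0.56] [ 0.4876 -0.1165]
worn0 [313.28, 242.5, 0.85] [ 0.4857 -0.0656]
keeper_grip [517.31, 160.99, 0.67] [ 0.5636 -0.0108]
```

View pics/w11.png

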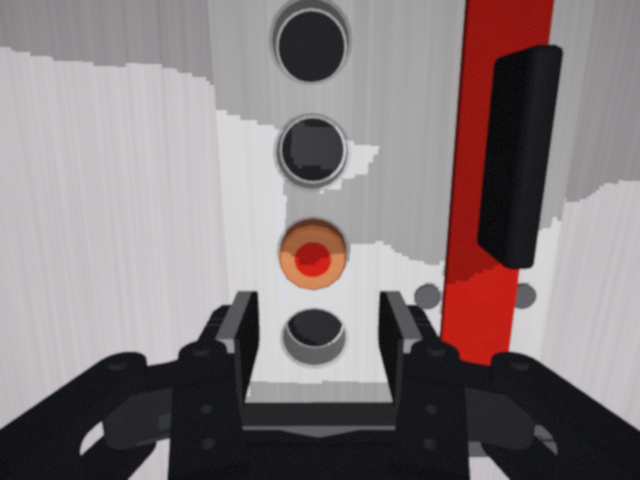

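View pics/s11.png

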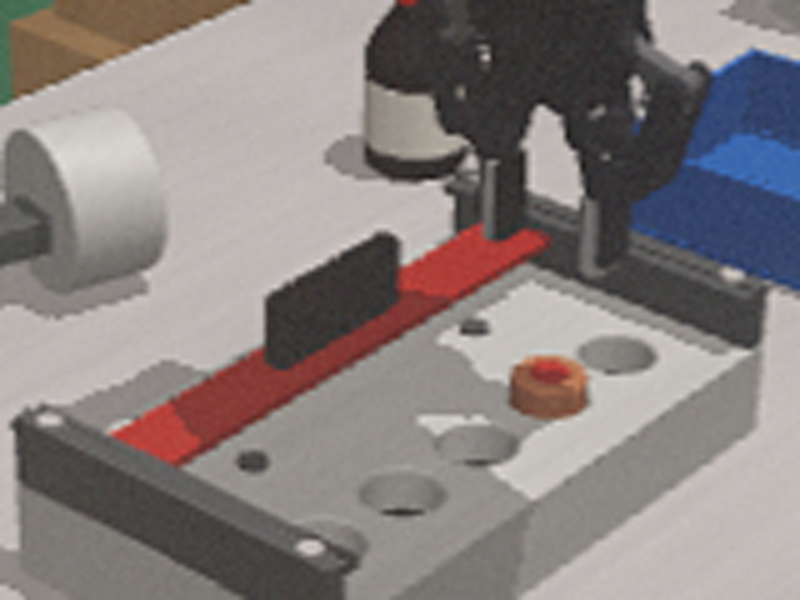

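Worn tappet at (313,254), 4 px left of the jaw's centre. Correct 2.5 mm and descend.

```bash
python3 -c "
from h import *
plan(.4855,-.065,.014,step=.03)"
```

```text
at [ 0.4878 -0.065   0.0759] a 92.0 zt [-0.0082 -0.0071 -0.9999] F [-0.5  0.8  0.4] w 0.499 t 11.8
[[0.02, -0.06, 2.06, -0.0], [0.02, -0.06, 2.06, -0.0], [0.02, -0.06, 2.06, -0.0]]
```

Request:
step_arm([
  [0.0, -0.18, 2.0, 0],
  [0.0, 0, 2.0, 0],
  [0, 0, 2.0, 0],
  [0, 0, 0, 0],
])

```text
t: 12.28
tcp_pos: [0.4882, -0.0644, 0.0149]
eef_rot: [2.179, 2.262, -0.014]
force: [-0.1, -0.2, 0.4]
gripper_width: 0.502
```

```bash
python3 -c "
from h import *
plan(.4855,-.065,.014,step=.03)
im=bot.grab_frame('side');cv2.imwrite('pics/s12.png',cv2.resize(im[200:280,340:440],None,fx=8,fy=7,interpolation=cv2.INTER_CUBIC))
cv2.imwrite('pics/w12.png',bot.grab_frame('wrist'))"
```

```text
at [ 0.4882 -0.0644  0.0149] a 92.14 zt [-0.0055 -0.0073 -1.    ] F [-0.1 -0.2  0.4] w 0.502 t 12.3
[[-0.05, -0.28, 0.09, 0.1]]
```

View pics/s12.png

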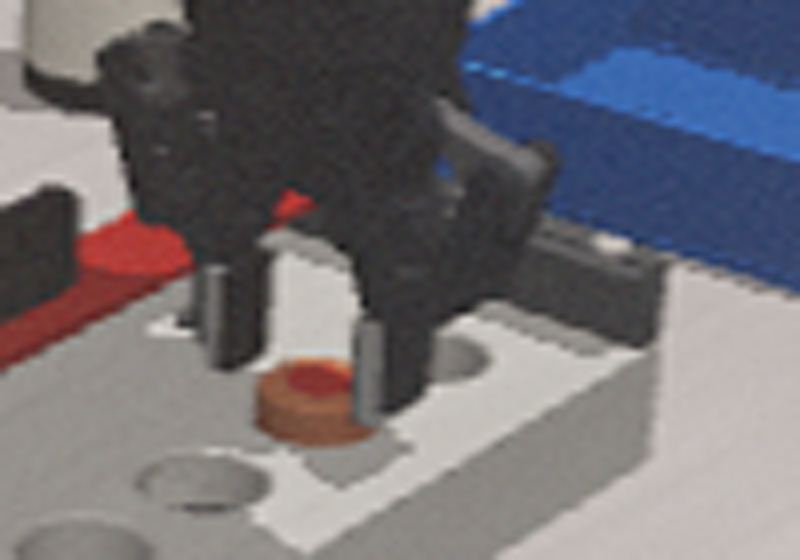

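View pics/w12.png

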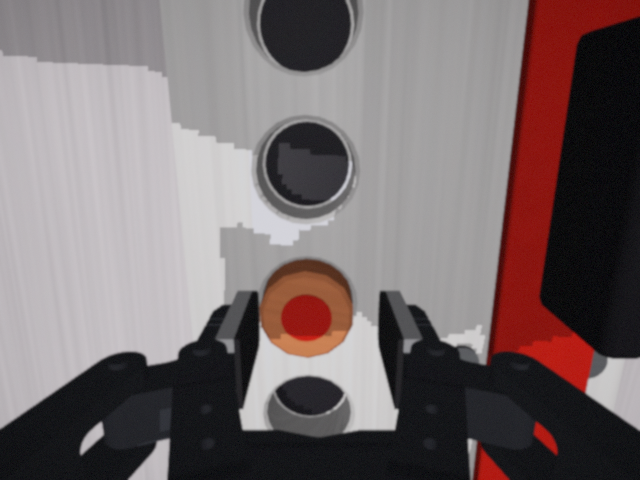

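Tappet at (306,308) is 12 px (about 3.8 mm) left of the jaw centre (318). Shift, then probe for the deck.

Request:
step_arm([
  [0, -0.35, 0.2, 0],
  [0, 0, 0.2, 0],
])

```text
t: 12.62
tcp_pos: [0.4879, -0.0649, 0.0141]
eef_rot: [2.175, 2.258, -0.008]
force: [1.1, 0.7, 0.3]
gripper_width: 0.498
```

Request:
step_arm([
  [0, 0, 0.2, 0],
  [0, 0, 0, 0],
])

```text
t: 12.88
tcp_pos: [0.4884, -0.065, 0.0126]
eef_rot: [2.174, 2.257, -0.006]
force: [-1.1, -0.3, 0.3]
gripper_width: 0.504
```

Request:
step_arm([
  [0, 0, 0.2, 0],
  [0, 0, 0, 0],
])

```text
t: 13.12
tcp_pos: [0.4885, -0.0651, 0.0106]
eef_rot: [2.174, 2.257, -0.006]
force: [0.1, 0.1, -0.5]
gripper_width: 0.501
```

```bash
python3 -c "
from h import *
plan(.4845,-.065,.014,step=.03)
im=bot.grab_frame('side');cv2.imwrite('pics/s13.png',cv2.resize(im[200:280,340:440],None,fx=8,fy=7,interpolation=cv2.INTER_CUBIC))
cv2.imwrite('pics/w13.png',bot.grab_frame('wrist'))"
```

```text
at [ 0.4885 -0.0651  0.0106] a 92.14 zt [ 0.0032 -0.0084 -1.    ] F [ 0.1  0.1 -0.5] w 0.501 t 13.1
[[0.02, -0.4, -0.34, 0.1]]
```

View pics/s13.png

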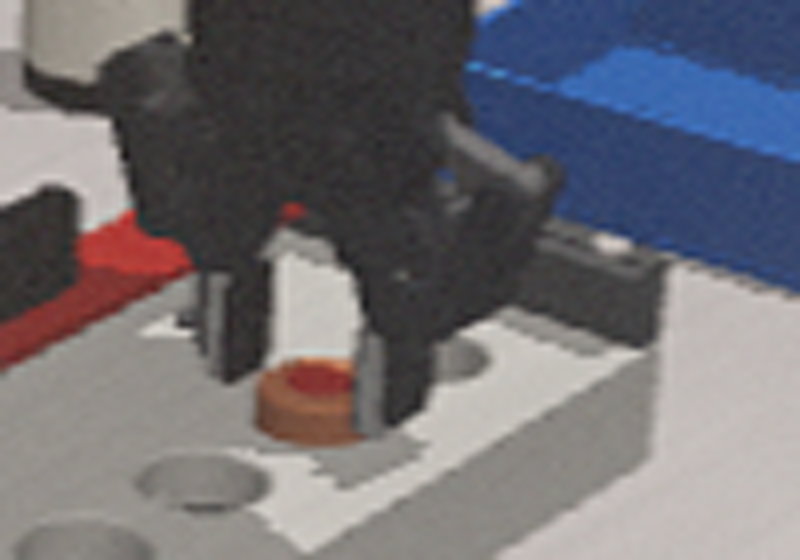

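View pics/w13.png

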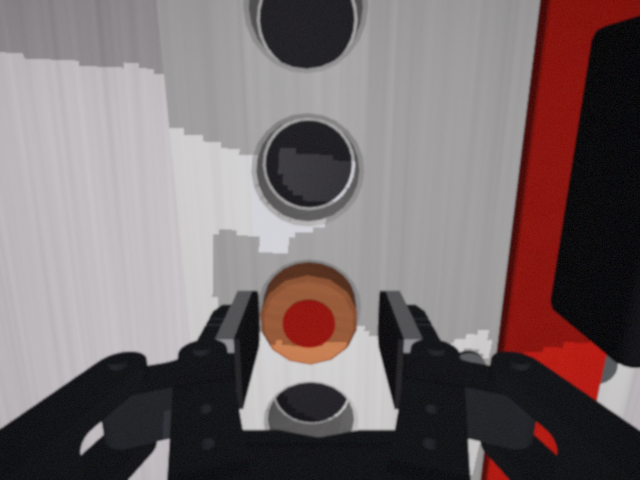

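Request:
step_arm([
  [0, -0.5, 0, 0],
  [0, 0, 0, 0],
])

```text
t: 13.48
tcp_pos: [0.4832, -0.0653, 0.0107]
eef_rot: [2.174, 2.257, -0.006]
force: [-0.2, -0.9, 0.2]
gripper_width: 0.497
```

```bash
python3 -c "
from h import *
plan(.4855,-.065,.010,step=.03)
cv2.imwrite('pics/w14.png',bot.grab_frame('wrist')[200:,150:500])"
```

```text
at [ 0.4832 -0.0653  0.0107] a 92.14 zt [ 0.0031 -0.0084 -1.    ] F [-0.2 -0.9  0.2] w 0.497 t 13.5
[[0.02, 0.23, 0.07, 0.1]]
```

View pics/w14.png

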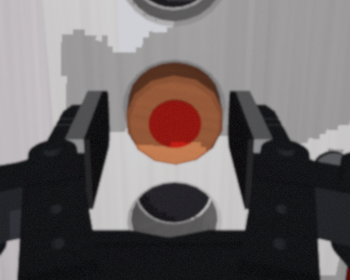

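Request:
step_arm([
  [0, 0.15, 0.25, 0],
  [0, 0, 0, 0],
])

```text
t: 13.78
tcp_pos: [0.4854, -0.0653, 0.0082]
eef_rot: [2.173, 2.256, -0.005]
force: [-0.1, -0.0, 0.3]
gripper_width: 0.499
```

Request:
step_arm([
  [0, 0, 0.2, 0],
  [0, 0, 0, 0],
])

```text
t: 14.02
tcp_pos: [0.4858, -0.0653, 0.0069]
eef_rot: [2.173, 2.256, -0.004]
force: [-1.1, 0.1, 0.9]
gripper_width: 0.498
```

```bash
python3 -c "
from h import *
plan(.4855,-.065,.010,step=.03)
im=bot.grab_frame('side');cv2.imwrite('pics/s14.png',cv2.resize(im[200:280,340:440],None,fx=8,fy=7,interpolation=cv2.INTER_CUBIC))"
```

```text
at [ 0.4858 -0.0653  0.0069] a 92.14 zt [ 0.0048 -0.0086 -1.    ] F [-1.1  0.1  0.9] w 0.498 t 14.0
[[0.03, -0.02, -0.31, 0.1]]
```

View pics/s14.png

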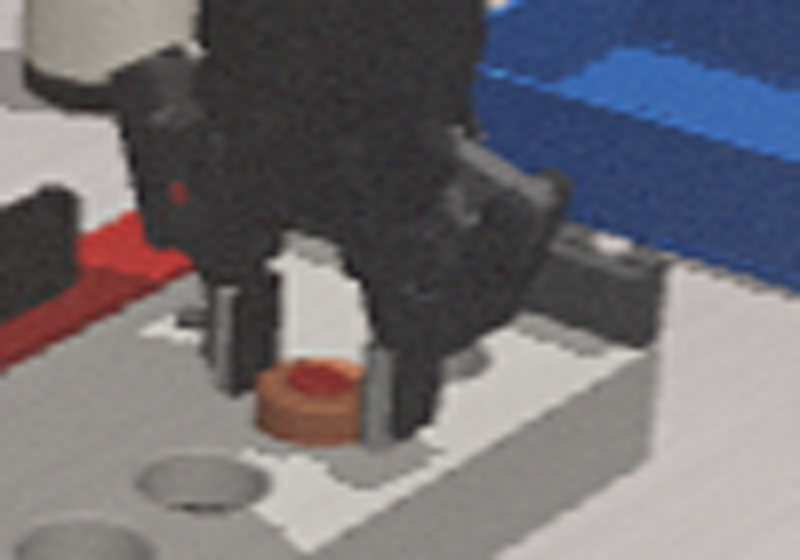

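Tips are about at deck level beside the tappet. Close.

Request:
step_arm([
  [0, 0, 0, 0],
  [0, 0, 0, 0],
  [0, 0, 0, 0],
], jaw=1, squeeze=60)

```text
t: 14.45
tcp_pos: [0.4855, -0.0656, 0.0084]
eef_rot: [2.173, 2.255, -0.005]
force: [0.3, -0.9, 0.9]
gripper_width: 0.366
```

```bash
python3 -c "
from h import *
plan(.4855,-.065,.10,step=.03)
plan(.54,-.34,.10,step=.045,start=(.4855,-.065,.1,92))"
```

```text
at [ 0.4855 -0.0656  0.0084] a 92.13 zt [ 0.005  -0.0093 -0.9999] F [ 0.3 -0.9  0.9] w 0.366 t 14.4
[[-0.01, 0.01, -2.29, 0.0], [-0.01, 0.01, -2.29, 0.0], [-0.01, 0.01, -2.29, 0.0], [-0.01, 0.01, -2.29, 0.0]]
at [ 0.4855 -0.065   0.1   ] a 92 zt [ 0.005  -0.0093 -0.9999] F [ 0.3 -0.9  0.9] w 0.366 t 14.4
[[-3.95, 0.64, 0.04, -0.0], [-3.95, 0.64, 0.04, -0.0], [-3.95, 0.64, 0.04, -0.0], [-3.95, 0.64, 0.04, -0.0], [-3.95, 0.64, 0.04, -0.0], [-3.95, 0.64, 0.04, -0.0], [-3.95, 0.64, 0.04, -0.0]]
```

Request:
step_arm([
  [0, 0, -0.8, 0],
  [0, 0, -1.5, 0],
  [0, 0, -2.3, 0],
  [0, 0, -2.3, 0],
  [0, 0, -2.3, 0],
])

```text
t: 15.08
tcp_pos: [0.483, -0.0644, 0.101]
eef_rot: [2.176, 2.259, -0.011]
force: [-0.2, -0.4, -0.9]
gripper_width: 0.366
```

```bash
python3 -c "
from h import *
plan(.55,-.34,.10,step=.045)
im=bot.grab_frame('side');cv2.imwrite('pics/s15.png',cv2.resize(im[150:300,270:450],None,fx=4,fy=4,interpolation=cv2.INTER_CUBIC))"
```

```text
at [ 0.483  -0.0644  0.101 ] a 92.14 zt [-0.0013 -0.0084 -1.    ] F [-0.2 -0.4 -0.9] w 0.366 t 15.1
[[-3.97, 0.81, 0.05, 0.0], [-3.97, 0.81, 0.05, 0.0], [-3.97, 0.81, 0.05, 0.0], [-3.97, 0.81, 0.05, 0.0], [-3.97, 0.82, 0.05, 0.0], [-3.97, 0.82, 0.05, 0.0], [-3.97, 0.82, 0.05, 0.0]]
```

View pics/s15.png

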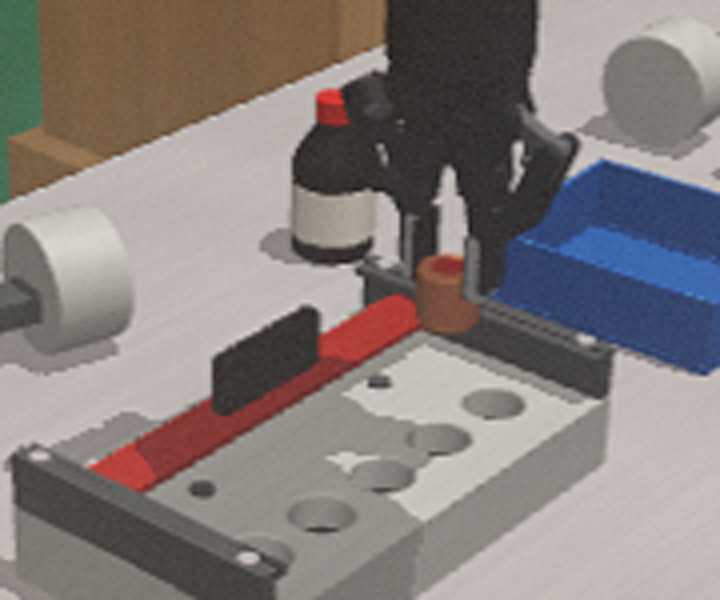

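Worn tappet lifted; all five bores are empty. On to the bin.

Request:
step_arm([
  [-3.97, 0.8, 0.05, 0],
  [-3.97, 0.8, 0.05, 0],
  [-3.97, 0.8, 0.05, 0],
  [-3.97, 0.8, 0.05, 0],
  [-3.97, 0.8, 0.05, 0],
  [-3.97, 0.8, 0.05, 0],
  [-3.97, 0.8, 0.05, 0],
  [0, 0, 0, 0],
])

```text
t: 16.12
tcp_pos: [0.5545, -0.3475, 0.1]
eef_rot: [2.17, 2.261, -0.003]
force: [-0.6, 0.7, -1.3]
gripper_width: 0.365
```

```bash
python3 -c "
from h import *
plan(.552,-.345,.0,step=.03)
cv2.imwrite('pics/w16.png',bot.grab_frame('wrist'))
C=cam('wrist')
for n in('scene','side','wrist'): print([toplane(n,p,0)[:3] for p in mark(n,'bin')])"
```

```text
at [ 0.5545 -0.3475  0.1   ] a 92.34 zt [ 0.0042 -0.007  -1.    ] F [-0.6  0.7 -1.3] w 0.365 t 16.1
[[0.08, -0.07, 2.5, 0.1], [0.08, -0.07, 2.5, 0.1], [0.08, -0.07, 2.5, 0.1], [0.08, -0.07, 2.5, 0.1]]
[array([ 0.54682917, -0.3558954 ,  0.        ])]
[array([0.51943908, 0.04374699, 0.        ]), array([ 5.44281610e-01, -3.47727908e-01, -1.11022302e-16])]
[array([ 0.54347715, -0.35129662,  0.        ])]
```

View pics/w16.png

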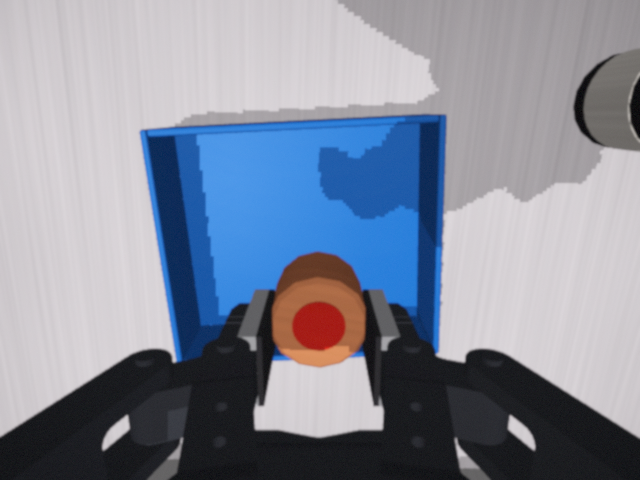

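Bin spans (145–440, 120–355), its centre about 8 mm left of the tool. Lower and release.

Request:
step_arm([
  [0, -0.7, 2.5, 0],
  [0, 0, 2.5, 0],
  [0, 0, 2.3, 0],
  [0, 0, 2.0, 0],
  [0, 0, 0, 0],
])

```text
t: 16.95
tcp_pos: [0.5486, -0.3373, 0.0085]
eef_rot: [2.155, 2.275, -0.001]
force: [0.4, 0.3, -1.2]
gripper_width: 0.365
```

Request:
step_arm([
  [0, 0, 0, 0],
  [0, 0, 0, 0],
], jaw=-0.1)

```text
t: 17.2
tcp_pos: [0.5502, -0.3369, 0.0113]
eef_rot: [2.15, 2.274, 0.001]
force: [0.8, -0.5, 0.6]
gripper_width: 0.548
```

```bash
python3 -c "
from h import *
plan(.548,-.35,.11,step=.04)
plan(.42,.26,.13,step=.055,start=(.548,-.35,.11,92.3))"
```

```text
at [ 0.5502 -0.3369  0.0113] a 93.2 zt [ 0.009  -0.0077 -0.9999] F [ 0.8 -0.5  0.6] w 0.548 t 17.2
[[-0.46, -0.07, -3.29, 0.4], [-0.46, -0.07, -3.29, 0.4], [-0.46, -0.06, -3.29, 0.4]]
at [ 0.548 -0.35   0.11 ] a 92.3 zt [ 0.0088 -0.0079 -0.9999] F [ 0.8 -0.5  0.6] w 0.548 t 17.2
[[5.12, -0.86, -0.22, 0.0], [5.12, -0.86, -0.22, 0.0], [5.12, -0.86, -0.22, 0.0], [5.12, -0.87, -0.22, 0.0], [5.12, -0.87, -0.22, 0.0], [5.12, -0.87, -0.22, 0.0], [5.12, -0.87, -0.22, 0.0], [5.12, -0.88, -0.22, 0.0], [5.12, -0.88, -0.22, 0.0], [5.12, -0.88, -0.22, 0.0], [5.12, -0.88, -0.22, 0.0], [5.12, -0.88, -0.22, 0.0]]
```

Request:
step_arm([
  [0, 0, -2, 0],
  [0, 0, -3.3, 0],
  [0, 0, -3.3, 0],
  [0, 0, -1.5, 0],
])

```text
t: 17.7
tcp_pos: [0.5503, -0.3363, 0.118]
eef_rot: [2.147, 2.272, 0.002]
force: [-0.0, -0.2, 0.5]
gripper_width: 0.549
```

```bash
python3 -c "
from h import *
plan(.5,.15,.15,step=.055)
cv2.imwrite('pics/w17.png',bot.grab_frame('wrist'))
for n in('scene','side','wrist'): print(n,mark(n,'worn0'),mark(n,'bin'))"
```

```text
at [ 0.5503 -0.3363  0.118 ] a 93.22 zt [ 0.0123 -0.0098 -0.9999] F [-0.  -0.2  0.5] w 0.549 t 17.7
[[5.42, -0.25, -0.41, 0.1], [5.42, -0.26, -0.41, 0.1], [5.42, -0.27, -0.41, 0.1], [5.42, -0.29, -0.41, 0.1], [5.42, -0.3, -0.41, 0.1], [5.42, -0.31, -0.41, 0.1], [5.42, -0.33, -0.41, 0.1], [5.42, -0.34, -0.41, 0.1], [5.42, -0.35, -0.41, 0.1]]
scene [] [(194.624, 247.92, 0.62)]
side [(377.92, 228.192, 0.52), (365.312, 267.216, 0.35), (264.192, 240.576, 0.23)] [(334.20799999999997, 289.92, 0.67), (431.29600000000005, 224.112, 0.65)]
wrist [(316.48, 213.504, 0.66)] [(305.59999999999997, 237.888, 0.92)]
```

View pics/w17.png

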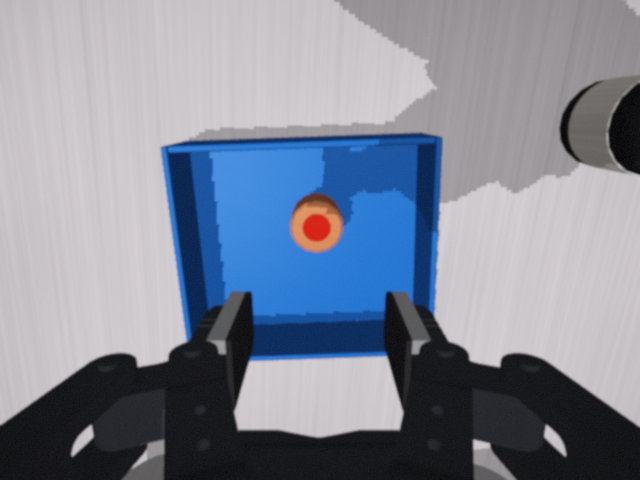

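Worn tappet stands upright in the bin at (317,225). Now over to the mat.

```bash
python3 -c "
from h import *
plan(.50,.30,.2,92,step=.055)"
```

```text
at [ 0.5478 -0.3348  0.1126] a 93.23 zt [ 0.0048 -0.0052 -1.    ] F [-1.3 -0.3 -0.6] w 0.552 t 18.1
[[5.3, -0.1, -0.76, 0.1], [5.3, -0.11, -0.76, 0.1], [5.3, -0.12, -0.76, 0.1], [5.3, -0.12, -0.76, 0.1], [5.3, -0.13, -0.76, 0.1], [5.3, -0.14, -0.76, 0.1], [5.3, -0.15, -0.76, 0.1], [5.3, -0.16, -0.76, 0.1], [5.3, -0.17, -0.76, 0.1], [5.3, -0.18, -0.76, 0.1], [5.3, -0.19, -0.76, 0.1], [5.3, -0.2, -0.76, 0.1]]
```

Request:
step_arm([
  [5.3, -0.1, -0.8, 0.1],
  [5.3, -0.1, -0.8, 0.1],
  [5.3, -0.1, -0.8, 0.1],
  [5.3, -0.1, -0.8, 0.1],
  [5.3, -0.1, -0.8, 0.1],
  [5.3, -0.1, -0.8, 0.1],
  [5.3, -0.1, -0.8, 0.1],
  [5.3, -0.2, -0.8, 0.1],
  [5.3, -0.2, -0.8, 0.1],
  [5.3, -0.2, -0.8, 0.1],
  [5.3, -0.2, -0.8, 0.1],
  [5.3, -0.2, -0.8, 0.1],
], jaw=-0.3)

```text
t: 19.55
tcp_pos: [0.4952, 0.3154, 0.1926]
eef_rot: [-2.185, -2.242, 0.028]
force: [1.2, 0.5, -0.4]
gripper_width: 0.648
```

Request:
step_arm([
  [0, 0, 0, 0],
  [0, 0, 0, 0],
])

```text
t: 19.8
tcp_pos: [0.4936, 0.3186, 0.1899]
eef_rot: [-2.178, -2.248, 0.034]
force: [-0.2, -0.9, 0.2]
gripper_width: 0.651
```

```bash
python3 -c "
from h import *
plan(.50,.30,.2,92,step=.055)
C=cam('wrist');cv2.imwrite('pics/w18.png',bot.grab_frame('wrist'))
for p in mark('wrist','new0'): print([round(v,2) for v in p],toplane('wrist',p,.001,C)[:2].round(4))
for r in bot.cut_out('wrist','new0'):
  ys,xs=np.where(r['region']); print(round(r['p'],2),xs.mean(),ys.mean(),toplane('wrist',(xs.mean(),ys.mean()),.02,C)[:2].round(4))
"
```

```text
at [0.4936 0.3186 0.1899] a 91.82 zt [-0.0233 -0.0072 -0.9997] F [-0.2 -0.9  0.2] w 0.651 t 19.8
[[-1.89, 0.56, -1.01, -0.2]]
[277.82, 155.09, 0.92] [0.4542 0.3528]
[427.52, 247.78, 0.7] [0.589  0.2756]
[392.19, 144.29, 0.67] [0.5502 0.3651]
[325.38, 256.8, 0.66] [0.498  0.2634]
[246.91, 248.59, 0.57] [0.4268 0.2683]
0.96 243.6018927444795 252.0719242902208 [0.4274 0.2713]
0.91 394.4939024390244 147.52134146341464 [0.5494 0.3638]
0.84 275.64820641913155 159.1403398363751 [0.4547 0.3513]
0.8 434.75778546712803 253.90138408304497 [0.5908 0.2763]
0.56 327.1308349769888 260.9421433267587 [0.4995 0.2662]
```

View pics/w18.png

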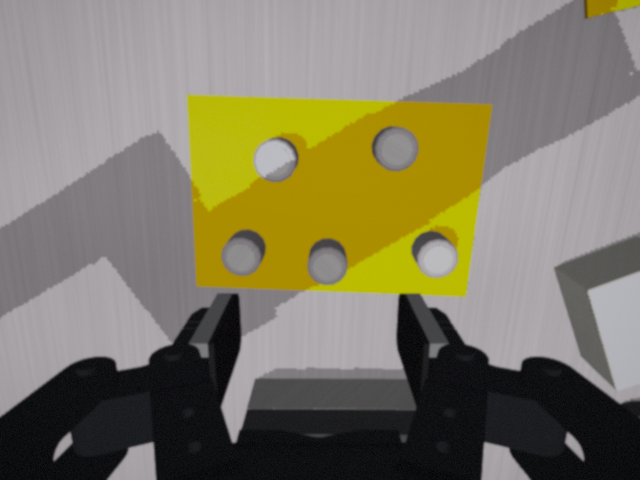

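Five tappets at (244,252), (327,262), (435,254), (276,159) and (395,148). Take the middle-bottom one (E) first.

```bash
python3 -c "
from h import *
plan(.499,.2665,.06,92,step=.035)"
```

```text
at [0.4941 0.3177 0.1906] a 91.69 zt [-0.0225 -0.0064 -0.9997] F [-0.6 -0.3 -0.7] w 0.649 t 19.9
[[-1.01, 0.13, 2.62, -0.1], [-1.01, 0.13, 2.62, -0.1], [-1.01, 0.12, 2.62, -0.1], [-1.01, 0.12, 2.62, -0.1], [-1.01, 0.12, 2.62, -0.1]]
```

Request:
step_arm([
  [-1, 0.12, 2.6, 0],
  [-1, 0.12, 2.6, 0],
  [-1, 0.12, 2.6, 0],
  [-1, 0.12, 2.6, 0],
  [-1, 0.12, 2.6, 0],
  [0, 0, 0, 0],
  [0, 0, 0, 0],
])

```text
t: 20.82
tcp_pos: [0.5018, 0.257, 0.0599]
eef_rot: [-2.197, -2.23, 0.026]
force: [-0.1, 0.2, -0.5]
gripper_width: 0.648
```

```bash
cat > top.py <<'E'
from h import *
import sys
def look(label,z,name):
    C=cam('wrist'); s=bot.sense(); im=bot.grab_frame('wrist'); cv2.imwrite(f'pics/{name}.png',im)
    zt=Ro.from_rotvec(s['eef_rot']).as_matrix()[:,2]
    tip=s['tcp_pos']-.05*zt
    print('axis xy at tip',tip[:2].round(4))
    for r in bot.cut_out('wrist',label):
        m=r['region'].astype(np.uint8); ys,xs=np.where(m)
        if len(xs)<50: continue
        print(label,'p',round(r['p'],2),'box',xs.min(),xs.max(),ys.min(),ys.max())
    for p in mark('wrist',label): print('mark',[round(v,2) for v in p],toplane('wrist',p,z,C)[:2].round(4))
if __name__=='__main__': look(sys.argv[1],float(sys.argv[2]),sys.argv[3])
E
python3 top.py new0 .001 w19; python3 -c "
from h import *
plan(.499,.2665,.06,92,step=.035)"
```

```text
axis xy at tip [0.5027 0.2572]
new0 p 0.81 box 281 347 197 269
new0 p 0.8 box 383 467 0 74
new0 p 0.79 box 182 263 14 96
new0 p 0.62 box 450 531 181 254
new0 p 0.56 box 139 217 185 257
new0 p 0.21 box 224 501 412 479
mark [232.7, 60.91, 0.84] [0.4554 0.352 ]
mark [415.42, 40.61, 0.84] [0.549  0.3629]
mark [479.23, 209.28, 0.83] [0.5916 0.2761]
mark [190.98, 214.8, 0.75] [0.4282 0.2696]
mark [312.9, 225.22, 0.75] [0.4981 0.2649]
at [0.5018 0.2578 0.0601] a 90.93 zt [-0.0186 -0.0044 -0.9998] F [ 0.  -0.3  0.3] w 0.653 t 21.0
[[0.88, -0.26, 0.01, -1.1]]
```

View pics/w19.png

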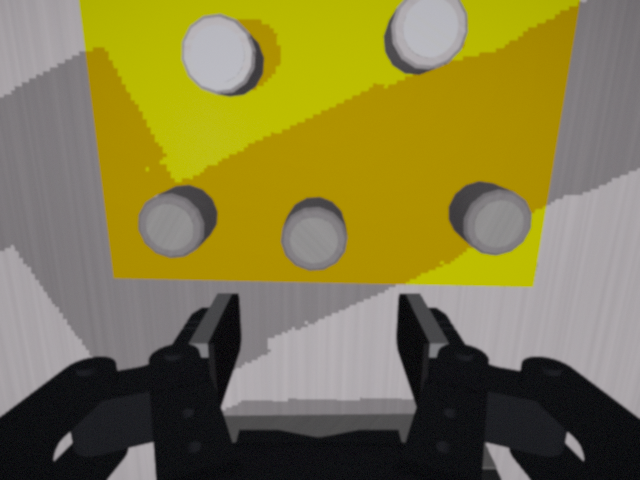

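Middle tappet's top is at (314,238). Shift and descend on it.

```bash
python3 -c "
from h import *
plan(.4973,.265,-.0155,92,step=.02)"
```

```text
at [0.5018 0.2578 0.0601] a 90.93 zt [-0.0186 -0.0044 -0.9998] F [ 0.  -0.3  0.3] w 0.653 t 21.0
[[0.19, -0.07, 1.89, -0.3], [0.19, -0.07, 1.89, -0.3], [0.19, -0.07, 1.89, -0.3], [0.19, -0.07, 1.89, -0.3]]
```

Request:
step_arm([
  [0.75, -0.4, 1.0, -0.9],
  [0, 0, 2.0, 0],
  [0, 0, 2.0, 0],
  [0, 0, 1.0, 0],
  [0, 0, 0, 0],
])

```text
t: 21.6
tcp_pos: [0.497, 0.2697, -0.0002]
eef_rot: [-2.172, -2.257, 0.016]
force: [0.5, 0.3, 0.3]
gripper_width: 0.649
```

```bash
python3 top.py new0 .001 w20; python3 -c "
from h import *
plan(.4973,.265,-.0155,92,step=.02)
im=bot.grab_frame('side');cv2.imwrite('pics/s20.png',cv2.resize(im[290:400,180:310],None,fx=6,fy=5,interpolation=cv2.INTER_CUBIC))"
```

```text
axis xy at tip [0.4977 0.2697]
new0 p 0.87 box 493 613 237 340
new0 p 0.71 box 278 365 252 354
new0 p 0.7 box 86 196 233 334
new0 p 0.63 box 145 259 12 121
new0 p 0.6 box 421 544 0 99
mark [319.87, 285.7, 0.9] [0.4985 0.2653]
mark [529.02, 271.58, 0.9] [0.5898 0.2761]
mark [461.12, 54.62, 0.77] [0.5488 0.3629]
mark [162.11, 269.81, 0.66] [0.4283 0.2697]
mark [218.62, 74.3, 0.56] [0.4553 0.3522]
at [0.4982 0.27   0.0012] a 92.16 zt [-1.190e-02  3.000e-04 -9.999e-01] F [ 0.9 -0.2  0.6] w 0.652 t 21.8
[[-0.49, -0.09, 1.67, 0.2]]
```

View pics/w20.png

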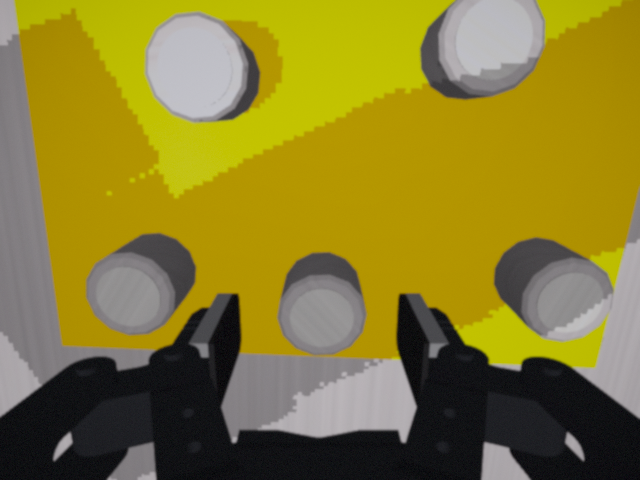

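View pics/s20.png

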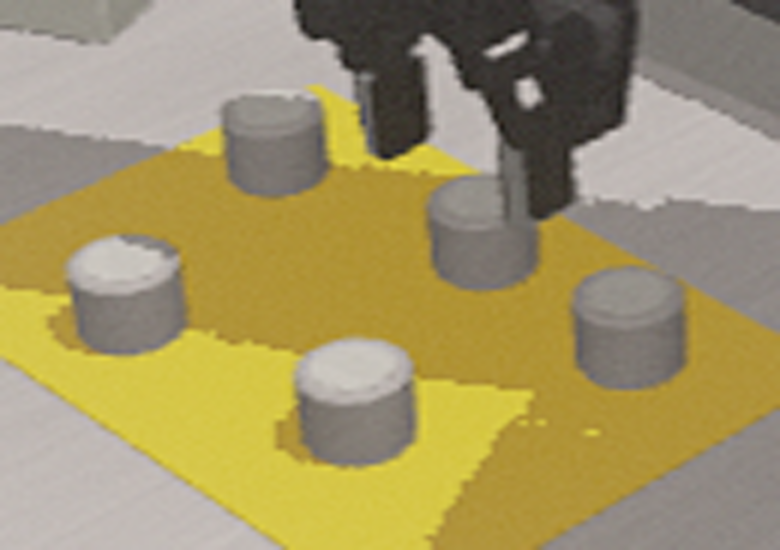

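Tappet E is centred between the jaws at (322,315). Lower 16 mm and shift −4.5 mm along tool x.

Request:
step_arm([
  [-0.5, 0, 0.8, 0],
  [0, 0, 0.85, 0],
  [0, 0, 0, 0],
])

```text
t: 22.18
tcp_pos: [0.4992, 0.2647, -0.0153]
eef_rot: [-2.174, -2.256, 0.009]
force: [-0.6, -0.9, 0.2]
gripper_width: 0.652
```

```bash
python3 top.py new0 .001 w21; python3 -c "
from h import *
plan(.4973,.265,-.0155,92,step=.02)
im=bot.grab_frame('side');cv2.imwrite('pics/s21.png',cv2.resize(im[290:400,180:310],None,fx=6,fy=5,interpolation=cv2.INTER_CUBIC))"
```

```text
axis xy at tip [0.4997 0.2646]
new0 p 0.94 box 267 365 251 364
new0 p 0.9 box 54 179 230 343
new0 p 0.77 box 424 565 0 81
new0 p 0.72 box 114 247 0 106
new0 p 0.58 box 505 639 234 348
mark [543.68, 271.1, 0.93] [0.5903 0.2765]
mark [317.18, 286.18, 0.71] [0.4995 0.2662]
mark [471.3, 33.22, 0.67] [0.5496 0.3627]
mark [202.3, 56.4, 0.62] [0.4556 0.3518]
mark [142.53, 270.0, 0.57] [0.4285 0.2702]
at [ 0.5     0.2652 -0.0143] a 92.13 zt [-0.0082  0.0021 -1.    ] F [ 0.5  0.9 -0.4] w 0.648 t 22.3
[[-0.01, -0.27, 0.12, 0.1]]
```

View pics/s21.png

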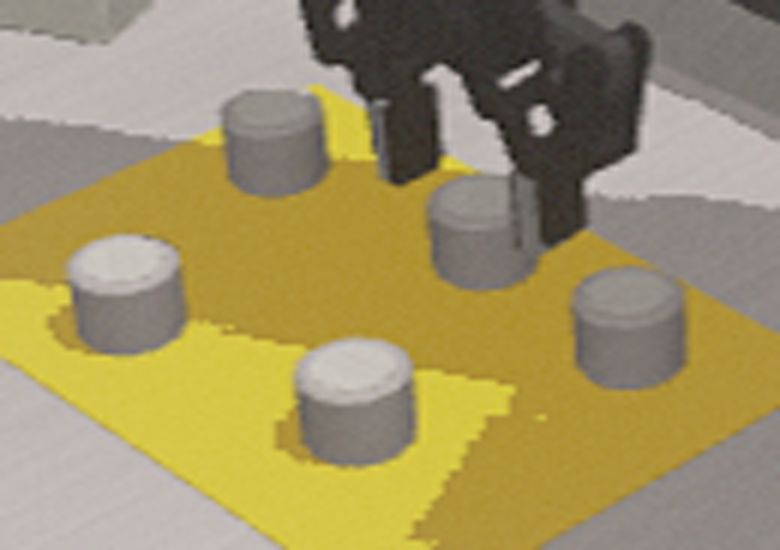

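View pics/w21.png

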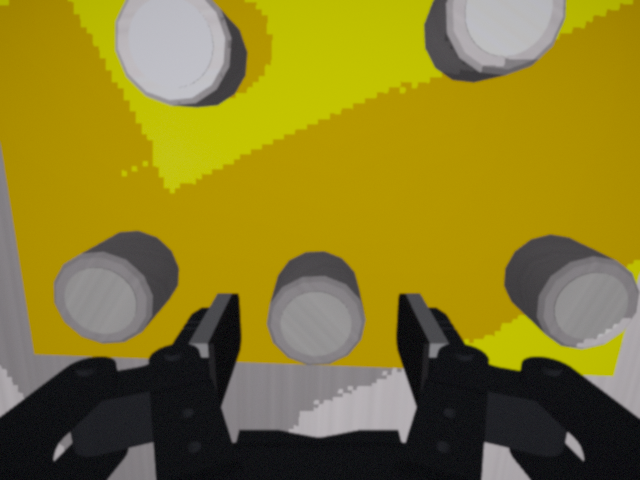

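Centred at (316,321). Close.

Request:
step_arm([
  [0, 0, 0.15, 0],
  [0, 0, 0, 0],
  [0, 0, 0, 0],
  [0, 0, 0, 0],
], jaw=1, squeeze=60)

```text
t: 22.88
tcp_pos: [0.5005, 0.2657, -0.0152]
eef_rot: [-2.175, -2.258, 0.004]
force: [-0.4, 0.0, -0.3]
gripper_width: 0.367
```

```bash
python3 -c "
from h import *
plan(.4973,.265,.075,92,step=.03)
im=bot.grab_frame('side');cv2.imwrite('pics/s22.png',cv2.resize(im[290:400,180:310],None,fx=6,fy=5,interpolation=cv2.INTER_CUBIC))"
```

```text
at [ 0.5005  0.2657 -0.0152] a 92.15 zt [-0.0067  0.0029 -1.    ] F [-0.4  0.  -0.3] w 0.367 t 22.9
[[-0.01, -0.1, -2.25, 0.0], [-0.01, -0.1, -2.25, 0.0], [-0.01, -0.1, -2.25, 0.0], [-0.01, -0.1, -2.25, 0.0]]
```

View pics/s22.png

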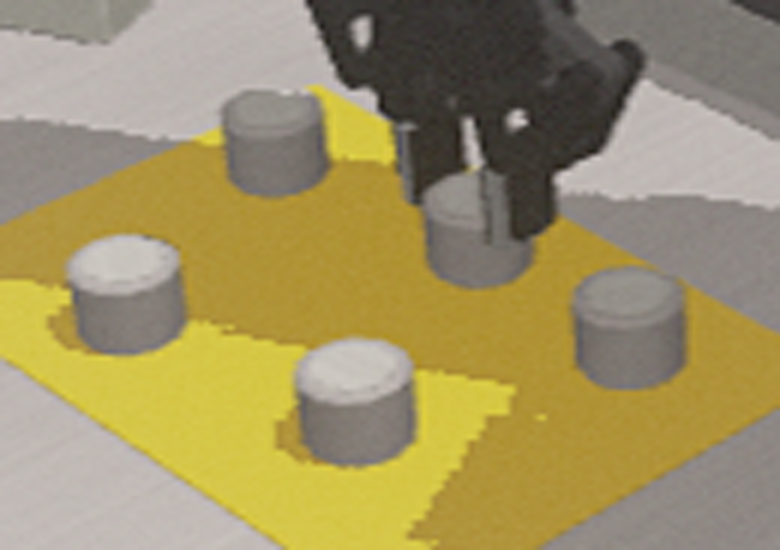

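Gripped. Lift and carry it to bore0.

Request:
step_arm([
  [0, 0, -1.5, 0],
  [0, 0, -2.7, 0],
  [0, 0, -2.7, 0],
  [0, 0, -2.7, 0],
  [0, 0, 0, 0],
])

```text
t: 23.55
tcp_pos: [0.5011, 0.2654, 0.0862]
eef_rot: [-2.175, -2.258, 0.004]
force: [-0.9, -0.5, -1.3]
gripper_width: 0.366
```

```bash
python3 -c "
from h import *
plan(*bore(0),.085,92,step=.04)"
```

```text
at [0.5011 0.2654 0.0862] a 92.15 zt [-0.0065  0.003  -1.    ] F [-0.9 -0.5 -1.3] w 0.366 t 23.6
[[-3.79, -0.28, 0.0, 0.0], [-3.79, -0.28, 0.0, 0.0], [-3.79, -0.28, 0.0, 0.0], [-3.79, -0.28, 0.0, 0.0], [-3.79, -0.28, 0.0, 0.0], [-3.79, -0.28, 0.0, 0.0], [-3.79, -0.28, 0.0, 0.0], [-3.79, -0.28, 0.0, 0.0], [-3.79, -0.27, 0.0, 0.0], [-3.79, -0.27, 0.0, 0.0]]
```

Request:
step_arm([
  [-3.8, -0.28, 0, 0],
  [-3.8, -0.28, 0, 0],
  [-3.8, -0.28, 0, 0],
  [-3.8, -0.28, 0, 0],
  [-3.8, -0.28, 0, 0],
  [-3.8, -0.28, 0, 0],
  [-3.8, -0.28, 0, 0],
  [-3.8, -0.28, 0, 0],
  [-3.8, -0.28, 0, 0],
  [-3.0, -0.27, 0, 0],
  [0, 0, 0, 0],
  [0, 0, 0, 0],
])

```text
t: 25.05
tcp_pos: [0.4791, -0.1177, 0.0745]
eef_rot: [-2.164, -2.252, 0.019]
force: [0.6, -0.2, -0.7]
gripper_width: 0.364
```

```bash
python3 top.py bore0 .045 w23; python3 -c "
from h import *
plan(*bore(0),.06,92,step=.04)"
```

```text
axis xy at tip [ 0.4802 -0.1179]
bore0 p 0.88 box 236 626 0 373
mark [336.7, 37.92, 0.96] [ 0.4832 -0.0152]
mark [338.69, 250.08, 0.74] [ 0.4894 -0.1145]
mark [337.02, 151.3, 0.62] [ 0.486  -0.0651]
at [ 0.4796 -0.1173  0.0749] a 92.36 zt [-0.0212  0.0035 -0.9998] F [-0.4  0.2 -1.7] w 0.359 t 25.2
[[0.23, 0.8, 1.48, 0.4]]
```

View pics/w23.png

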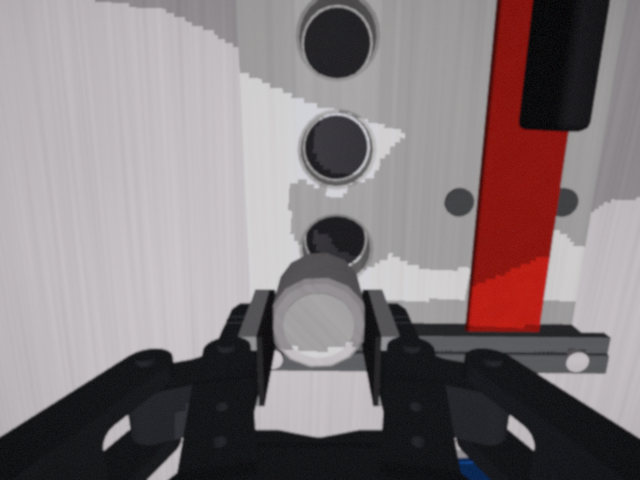

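Held tappet at (319,318), bore0 just beyond it at (335,240). Move over bore0, slowly this time.

Request:
step_arm([
  [0.3, 0.8, 1.4, 0.3],
  [0, 0, 0, 0],
  [0, 0, 0, 0],
])

```text
t: 25.58
tcp_pos: [0.488, -0.1117, 0.0595]
eef_rot: [-2.165, -2.251, 0.019]
force: [-0.5, 0.7, -1.3]
gripper_width: 0.362
```

```bash
python3 top.py bore0 .045 w24; python3 -c "
from h import *
plan(.4877,-.1145,.034,92,step=.04)"
```

```text
axis xy at tip [ 0.4891 -0.1119]
bore0 p 0.72 box 207 627 0 404
mark [318.4, 43.58, 0.95] [ 0.4845 -0.0141]
mark [318.08, 165.6, 0.86] [ 0.4864 -0.0647]
at [ 0.488  -0.112   0.0597] a 92.2 zt [-0.021   0.0037 -0.9998] F [ 0.  -1.1 -0.4] w 0.361 t 25.7
[[-0.26, 0.02, 2.57, 0.2]]
```

Request:
step_arm([
  [-0.3, 0.02, 1.3, 0],
  [0, 0, 1.2, 0],
  [0, 0, 0, 0],
])

```text
t: 26.1
tcp_pos: [0.4874, -0.1154, 0.0329]
eef_rot: [-2.167, -2.25, 0.019]
force: [-0.5, 0.5, 0.2]
gripper_width: 0.359
```

```bash
python3 -c "
from h import *
plan(.4877,-.1147,.02,92,step=.04)
im=bot.grab_frame('side');cv2.imwrite('pics/s25.png',cv2.resize(im[200:300,330:440],None,fx=7,fy=6,interpolation=cv2.INTER_CUBIC))
cv2.imwrite('pics/w25.png',bot.grab_frame('wrist'))"
```

```text
at [ 0.4874 -0.1154  0.0329] a 92.16 zt [-0.0212  0.0037 -0.9998] F [-0.5  0.5  0.2] w 0.359 t 26.1
[[0.07, 0.06, 1.29, 0.2]]
```

View pics/s25.png

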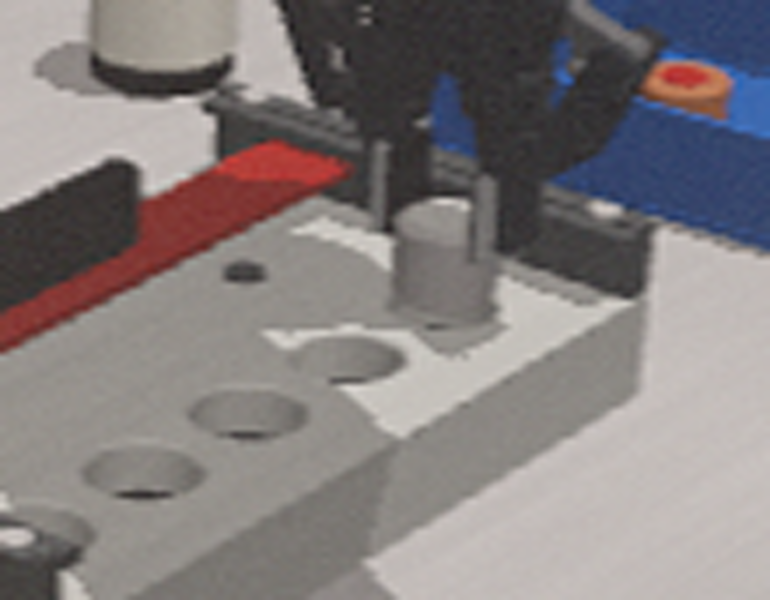

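View pics/w25.png

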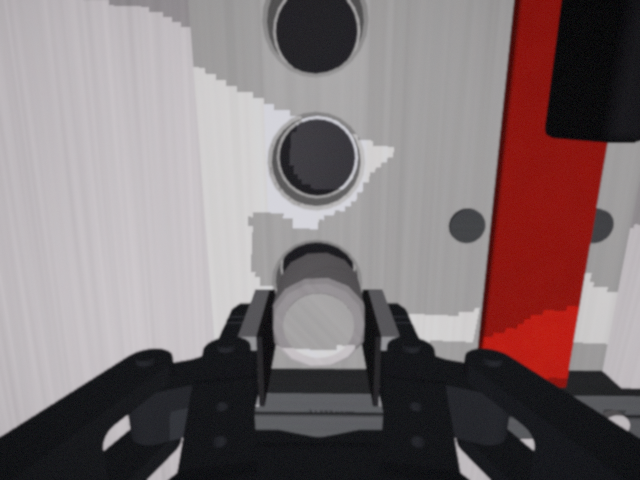

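Tappet sits directly over bore0, aligned at columns 317–319. Insert.

Request:
step_arm([
  [0.05, 0.05, 0.4, 0],
  [0, 0, 0.4, 0],
  [0, 0, 0.4, 0],
])

```text
t: 26.58
tcp_pos: [0.4895, -0.1147, 0.0281]
eef_rot: [-2.169, -2.254, 0.013]
force: [-11.7, 3.0, 20.7]
gripper_width: 0.363
```

Request:
step_arm([
  [0, 0, 0.4, 0],
  [0, 0, 0.3, 0],
])

```text
t: 26.82
tcp_pos: [0.4872, -0.1143, 0.0225]
eef_rot: [-2.168, -2.253, 0.016]
force: [-0.9, -0.0, 0.2]
gripper_width: 0.365
```

```bash
python3 -c "
from h import *
plan(.4877,-.1147,.01,92,step=.04)
im=bot.grab_frame('side');cv2.imwrite('pics/s26.png',cv2.resize(im[200:300,330:440],None,fx=7,fy=6,interpolation=cv2.INTER_CUBIC))"
```

```text
at [ 0.4872 -0.1143  0.0225] a 92.19 zt [-0.0177  0.0033 -0.9998] F [-0.9 -0.   0.2] w 0.365 t 26.8
[[-0.05, 0.07, 1.25, 0.2]]
```

View pics/s26.png

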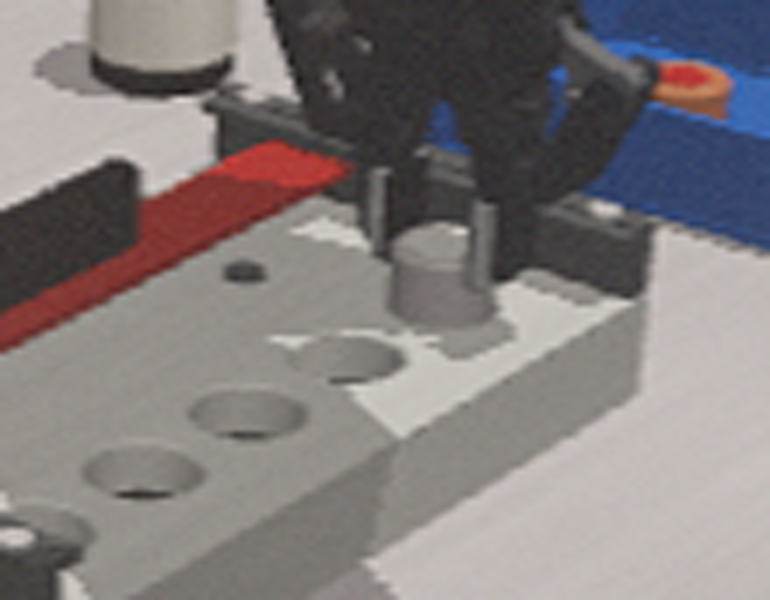

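It's going in (force fell back to about 0). Continue.

Request:
step_arm([
  [0, 0, 0.4, 0],
  [0, 0, 0.4, 0],
])

```text
t: 27.12
tcp_pos: [0.4871, -0.1142, 0.0133]
eef_rot: [-2.168, -2.253, 0.016]
force: [-1.1, -0.4, -1.1]
gripper_width: 0.362
```

Request:
step_arm([
  [0, 0, 0.3, 0],
  [0, 0, 0.3, 0],
])

```text
t: 27.38
tcp_pos: [0.4872, -0.1143, 0.0095]
eef_rot: [-2.168, -2.253, 0.015]
force: [-14.2, 1.8, 41.8]
gripper_width: 0.358
```

```bash
python3 -c "
from h import *
plan(.4877,-.1147,.01,92,step=.04)
im=bot.grab_frame('side');cv2.imwrite('pics/s27.png',cv2.resize(im[200:300,330:440],None,fx=7,fy=6,interpolation=cv2.INTER_CUBIC))"
```

```text
at [ 0.4872 -0.1143  0.0095] a 92.19 zt [-0.0176  0.0032 -0.9998] F [-14.2   1.8  41.8] w 0.358 t 27.4
[[-0.04, 0.05, -0.05, 0.2]]
```

View pics/s27.png

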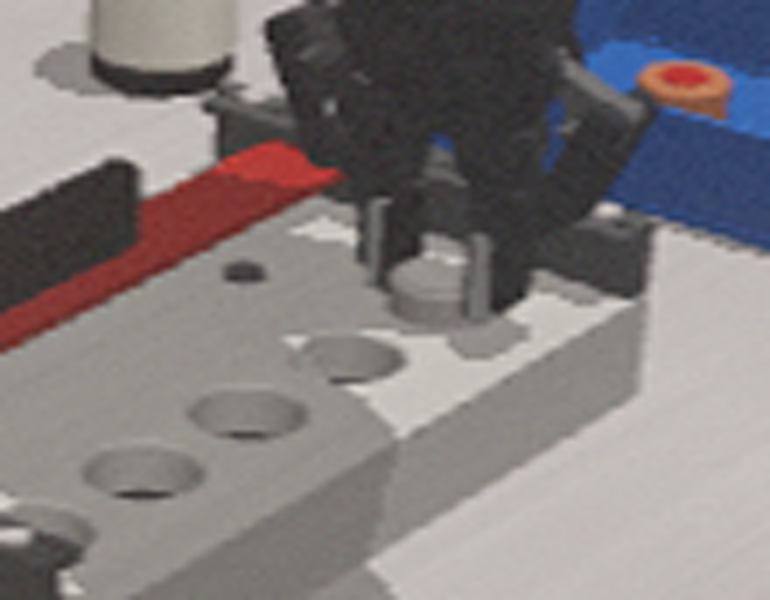

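Seated: floor contact at the predicted height. Release, rise and check.

Request:
step_arm([
  [0, 0, -0.1, 0],
  [0, 0, 0, 0],
  [0, 0, 0, 0],
], jaw=-0.1)

```text
t: 27.8
tcp_pos: [0.4896, -0.1148, 0.0116]
eef_rot: [-2.171, -2.256, 0.011]
force: [-0.3, 0.4, -0.1]
gripper_width: 0.551
```

Request:
step_arm([
  [0, 0, -1.2, 0],
  [0, 0, -2.2, 0],
  [0, 0, -3, 0],
  [0, 0, -3, 0],
  [0, 0, 0, 0],
])

```text
t: 28.42
tcp_pos: [0.4913, -0.115, 0.1094]
eef_rot: [-2.171, -2.256, 0.012]
force: [0.5, 0.1, 0.3]
gripper_width: 0.553
```

```bash
python3 top.py bore0 .045 w28; python3 -c "
from h import *
plan(.4285,.268,.085,92,step=.04)
im=bot.grab_frame('side');cv2.imwrite('pics/s28.png',im)
for p in mark('side','new0'): print([round(v,2) for v in p],toplane('side',p,.001)[:2].round(4))"
```

```text
axis xy at tip [ 0.492  -0.1151]
bore0 p 0.71 box 224 557 0 338
mark [312.9, 54.19, 0.66] [ 0.4843 -0.0151]
mark [311.17, 147.5, 0.63] [ 0.4851 -0.0635]
at [ 0.4884 -0.1143  0.1059] a 92.2 zt [-0.0201  0.0041 -0.9998] F [-0.2 -0.8 -0.8] w 0.549 t 28.6
[[3.84, -0.45, 0.24, 0.0], [3.84, -0.45, 0.24, 0.0], [3.84, -0.45, 0.24, 0.0], [3.84, -0.45, 0.24, 0.0], [3.84, -0.45, 0.24, 0.0], [3.84, -0.45, 0.24, 0.0], [3.84, -0.45, 0.24, 0.0], [3.84, -0.46, 0.24, 0.0], [3.84, -0.46, 0.24, 0.0], [3.84, -0.46, 0.24, 0.0]]
[240.0, 379.49, 0.94] [0.4486 0.3575]
[225.73, 327.7, 0.79] [0.5814 0.2853]
[390.27, 260.21, 0.68] [ 0.5082 -0.1332]
[286.78, 365.62, 0.6] [0.4164 0.2774]
[202.11, 360.0, 0.56] [0.5371 0.373 ]
```

View pics/w28.png

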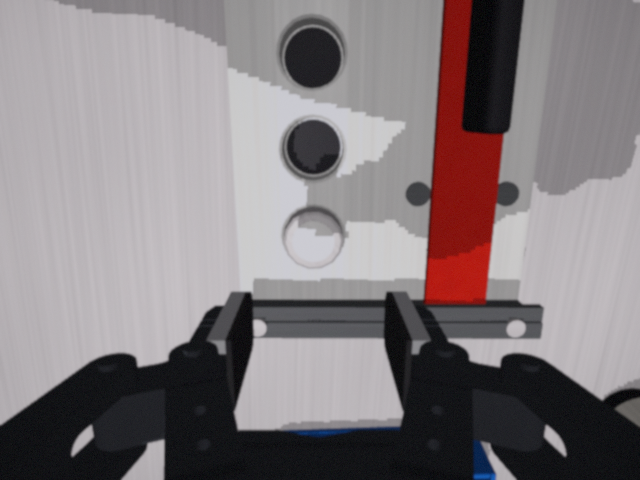

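View pics/s28.png

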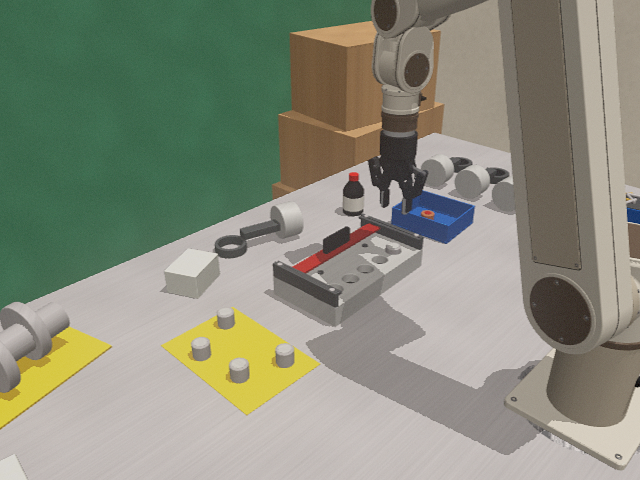

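bore0 is filled and flush. Four tappets left, none moved. Next: D at about (.4285,.270).

Request:
step_arm([
  [3.84, -0.45, 0.3, 0],
  [3.84, -0.45, 0.3, 0],
  [3.84, -0.45, 0.3, 0],
  [3.84, -0.45, 0.3, 0],
  [3.84, -0.45, 0.3, 0],
  [3.84, -0.45, 0.3, 0],
  [3.84, -0.45, 0.3, 0],
  [3.84, -0.45, 0.3, 0],
  [3.84, -0.45, 0.3, 0],
  [2.9, -0.35, 0.2, 0],
  [0, 0, 0, 0],
], jaw=-0.3)

```text
t: 30.05
tcp_pos: [0.4196, 0.2673, 0.0662]
eef_rot: [-2.161, -2.239, 0.047]
force: [0.6, -0.2, 0.0]
gripper_width: 0.651
```

```bash
python3 top.py new0 .001 w29; python3 -c "
from h import *
plan(.4285,.268,.02,92,step=.03)"
```

```text
axis xy at tip [0.4218 0.2674]
new0 p 0.84 box 303 366 204 275
new0 p 0.82 box 363 437 46 121
new0 p 0.79 box 546 639 24 103
new0 p 0.57 box 591 639 208 280
mark [576.32, 69.5, 0.89] [0.5488 0.364 ]
mark [334.91, 232.42, 0.76] [0.4273 0.2699]
mark [392.83, 85.01, 0.74] [0.4543 0.3531]
mark [619.01, 236.78, 0.64] [0.5904 0.2752]
at [0.4202 0.2651 0.0668] a 91.83 zt [-0.0421 -0.0017 -0.9991] F [0.5 0.5 0.3] w 0.652 t 30.2
[[0.13, 0.52, 2.32, -0.1], [0.13, 0.52, 2.32, -0.1]]
```

View pics/w29.png

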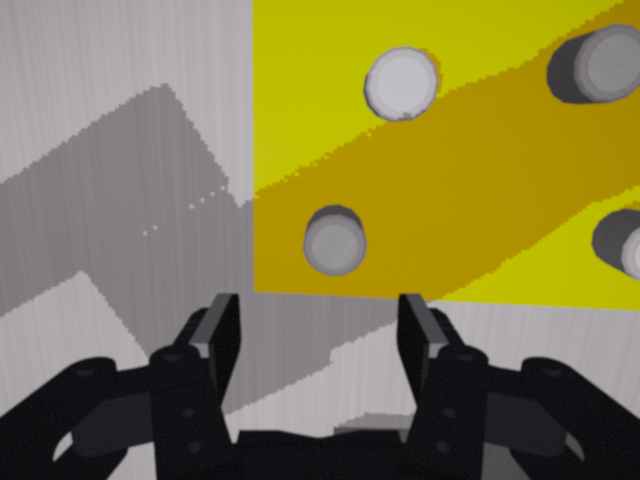

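Tilt has crept up to 2.4°, so I'll probe which motions change it.

Request:
step_arm([
  [0, 3, 0, 0],
  [0, 0, 0, 0],
  [0, 0, 0, 0],
])

```text
t: 30.58
tcp_pos: [0.4504, 0.2623, 0.0651]
eef_rot: [-2.17, -2.23, 0.052]
force: [-0.4, -0.2, 0.1]
gripper_width: 0.651
```

```bash
python3 -c "
from h import *
plan(.4285,.268,.02,92,step=.03);print(bot.sense()['joints'].round(4))"
```

```text
at [0.4504 0.2623 0.0651] a 91.56 zt [-0.0441 -0.0033 -0.999 ] F [-0.4 -0.2  0.1] w 0.651 t 30.6
[[0.32, -0.99, 2.3, -0.2], [0.33, -0.98, 2.3, -0.2]]
[ 0.515   0.4069 -0.1135  1.0904  0.0189  2.0582]
```

Request:
step_arm([
  [0, -3, 0, 0],
  [0, 0, 0, 0],
  [0, 0, 0, 0],
])

```text
t: 30.95
tcp_pos: [0.4192, 0.2596, 0.0667]
eef_rot: [-2.173, -2.228, 0.052]
force: [0.5, -0.2, 0.3]
gripper_width: 0.646
```

```bash
python3 -c "
from h import *
plan(.4285,.268,.02,92,step=.03);print(bot.sense()['joints'].round(4))"
```

```text
at [0.4192 0.2596 0.0667] a 91.42 zt [-0.0444 -0.0037 -0.999 ] F [ 0.5 -0.2  0.3] w 0.646 t 30.9
[[0.41, 0.58, 2.31, -0.3], [0.41, 0.58, 2.31, -0.3]]
[ 0.5409  0.3552 -0.1886  1.067   0.0197  2.0865]
```

Request:
step_arm([
  [0, 1, 0, 0],
  [0, 1, 0, 0],
  [0, 1, 0, 0],
  [0, 0, 0, 0],
  [0, 0, 0, 0],
])

```text
t: 31.58
tcp_pos: [0.4535, 0.2604, 0.0651]
eef_rot: [-2.175, -2.226, 0.05]
force: [-0.0, 0.1, -1.0]
gripper_width: 0.651
```

```bash
python3 -c "
from h import *
plan(.4285,.268,.02,92,step=.03);print(bot.sense()['joints'].round(4))"
```

```text
at [0.4535 0.2604 0.0651] a 91.34 zt [-0.043  -0.0031 -0.9991] F [-0.   0.1 -1. ] w 0.651 t 31.6
[[0.41, -1.14, 2.3, -0.3], [0.42, -1.14, 2.3, -0.3]]
[ 0.5094  0.4094 -0.1099  1.0906  0.0183  2.0565]
```

Request:
step_arm([
  [0, -3, 0, 0],
  [0, 0, 0, 0],
  [0, 0, 0, 0],
])

```text
t: 31.95
tcp_pos: [0.4229, 0.2598, 0.0662]
eef_rot: [-2.175, -2.226, 0.05]
force: [0.6, 0.1, -0.6]
gripper_width: 0.651
```

```bash
python3 -c "
from h import *
plan(.4285,.268,.02,92,step=.03);print(bot.sense()['joints'].round(4))"
```

```text
at [0.4229 0.2598 0.0662] a 91.34 zt [-0.043  -0.003  -0.9991] F [ 0.6  0.1 -0.6] w 0.651 t 31.9
[[0.41, 0.39, 2.3, -0.3], [0.41, 0.39, 2.3, -0.3]]
[ 0.5375  0.3603 -0.182   1.0669  0.0194  2.0846]
```

Request:
step_arm([
  [0, 0, -5, 0],
  [0, 0, -5, 0],
  [0, 0, 0, 0],
  [0, 0, 0, 0],
])

```text
t: 32.45
tcp_pos: [0.4285, 0.26, 0.1678]
eef_rot: [-2.176, -2.226, 0.052]
force: [-1.3, 0.2, -0.6]
gripper_width: 0.65
```

```bash
python3 -c "
from h import *
plan(.4285,.268,.02,92,step=.03);print(bot.sense()['joints'].round(4))"
```

```text
at [0.4285 0.26   0.1678] a 91.31 zt [-0.0437 -0.0038 -0.999 ] F [-1.3  0.2 -0.6] w 0.65 t 32.5
[[0.17, 0.13, 2.95, -0.1], [0.17, 0.13, 2.95, -0.1], [0.17, 0.13, 2.95, -0.1], [0.17, 0.13, 2.95, -0.1], [0.17, 0.14, 2.95, -0.1]]
[ 5.3250e-01  2.9060e-01 -3.0000e-04  1.3194e+00  1.8900e-02  2.0802e+00]
```

Request:
step_arm([
  [0, 0, 5, 0],
  [0, 0, 5, 0],
  [0, 0, 0, 0],
  [0, 0, 0, 0],
])

```text
t: 32.95
tcp_pos: [0.4239, 0.259, 0.064]
eef_rot: [-2.176, -2.225, 0.055]
force: [0.1, -0.9, -0.4]
gripper_width: 0.653
```

```bash
python3 -c "
from h import *
plan(.4285,.268,.02,92,step=.03);print(bot.sense()['joints'].round(4))"
```

```text
at [0.4239 0.259  0.064 ] a 91.28 zt [-0.0454 -0.0049 -0.999 ] F [ 0.1 -0.9 -0.4] w 0.653 t 33.0
[[0.45, 0.34, 2.18, -0.4], [0.45, 0.34, 2.18, -0.4]]
[ 0.5356  0.3659 -0.1805  1.066   0.0189  2.0837]
```

Request:
step_arm([
  [4, 0, 0, 0],
  [4, 0, 0, 0],
  [0, 0, 0, 0],
  [0, 0, 0, 0],
])

```text
t: 33.45
tcp_pos: [0.4266, 0.3432, 0.0707]
eef_rot: [-2.18, -2.225, 0.039]
force: [1.1, -0.0, 0.4]
gripper_width: 0.652
```

```bash
python3 -c "
from h import *
plan(.4285,.268,.02,92,step=.03);print(bot.sense()['joints'].round(4))"
```

```text
at [0.4266 0.3432 0.0707] a 91.17 zt [-0.0367  0.001  -0.9993] F [ 1.1 -0.   0.4] w 0.652 t 33.5
[[-1.88, 0.06, 1.26, -0.2], [-1.88, 0.05, 1.26, -0.2], [-1.88, 0.04, 1.26, -0.2], [-1.88, 0.04, 1.26, -0.2]]
[ 0.663   0.4395 -0.0454  1.1141  0.0234  2.213 ]
```

Request:
step_arm([
  [-4, 0, 0, 0],
  [-4, 0, 0, 0],
  [0, 0, 0, 0],
  [0, 0, 0, 0],
])

```text
t: 33.95
tcp_pos: [0.4302, 0.2598, 0.074]
eef_rot: [-2.184, -2.223, 0.031]
force: [-0.3, -0.3, -0.6]
gripper_width: 0.649
```

```bash
python3 -c "
from h import *
plan(.4285,.268,.02,92,step=.03);print(bot.sense()['joints'].round(4))"
```

```text
at [0.4302 0.2598 0.074 ] a 91.0 zt [-0.0319  0.0035 -0.9995] F [-0.3 -0.3 -0.6] w 0.649 t 34.0
[[0.4, 0.01, 2.7, -0.5], [0.4, 0.01, 2.7, -0.5]]
[ 0.5303  0.3534 -0.1694  1.0738  0.0192  2.0833]
```

±y wiggles lower the tilt; repeat.

Request:
step_arm([
  [4, 0, 0, 0],
  [4, 0, 0, 0],
  [0, 0, 0, 0],
  [-4, 0, 0, 0],
  [-4, 0, 0, 0],
  [0, 0, 0, 0],
  [4, 0, 0, 0],
  [4, 0, 0, 0],
  [0, 0, 0, 0],
  [-4, 0, 0, 0],
  [-4, 0, 0, 0],
  [0, 0, 0, 0],
])

```text
t: 35.45
tcp_pos: [0.4312, 0.2631, 0.0754]
eef_rot: [-2.181, -2.228, 0.025]
force: [-0.7, 0.5, 0.3]
gripper_width: 0.649
```

```bash
python3 -c "
from h import *
plan(.4285,.268,.02,92,step=.03);print(bot.sense()['joints'].round(4))"
```

```text
at [0.4312 0.2631 0.0754] a 91.21 zt [-0.0279  0.0051 -0.9996] F [-0.7  0.5  0.3] w 0.649 t 35.5
[[0.23, -0.05, 2.77, -0.4], [0.23, -0.05, 2.77, -0.4]]
[ 0.5354  0.3531 -0.1654  1.0736  0.0187  2.0847]
```

Good enough. Descend on D.

```bash
python3 -c "
from h import *
plan(.4272,.2695,.005,92,step=.035)"
```

```text
at [0.4312 0.2631 0.0754] a 91.21 zt [-0.0279  0.0051 -0.9996] F [-0.7  0.5  0.3] w 0.649 t 35.5
[[0.2, -0.06, 2.35, -0.3], [0.2, -0.06, 2.35, -0.3], [0.2, -0.06, 2.35, -0.3]]
```

Request:
step_arm([
  [0.7, -0.2, 1.5, -0.8],
  [0, 0, 2.0, 0],
  [0, 0, 2.0, 0],
  [0, 0, 1.5, 0],
  [0, 0, 0, 0],
])

```text
t: 36.08
tcp_pos: [0.4257, 0.275, 0.0004]
eef_rot: [-2.157, -2.249, 0.024]
force: [-0.4, 0.7, 0.2]
gripper_width: 0.651
```

```bash
python3 top.py new0 .001 w30; python3 -c "
from h import *
plan(.4272,.2695,-.0155,92,step=.02)"
```

```text
axis xy at tip [0.4271 0.2747]
new0 p 0.94 box 357 464 39 146
new0 p 0.87 box 274 362 251 353
new0 p 0.78 box 605 639 34 120
mark [316.93, 283.68, 0.89] [0.4259 0.2713]
mark [398.72, 95.18, 0.81] [0.4549 0.3526]
at [0.4275 0.2755 0.0024] a 92.34 zt [-0.0251  0.0084 -0.9996] F [0.9 0.7 0.3] w 0.648 t 36.2
[[-0.62, -0.01, 1.79, 0.3]]
```

View pics/w30.png

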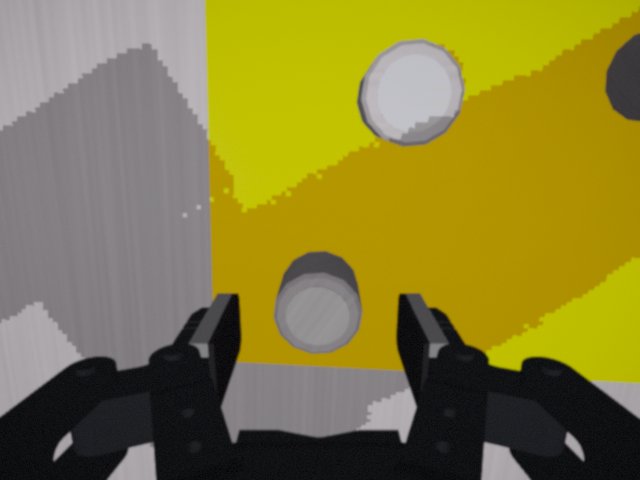

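Request:
step_arm([
  [-0.5, 0, 0.9, 0],
  [0, 0, 0.95, 0],
  [0, 0, 0, 0],
])

```text
t: 36.6
tcp_pos: [0.4283, 0.2711, -0.0161]
eef_rot: [-2.159, -2.25, 0.013]
force: [-0.7, 0.4, -0.4]
gripper_width: 0.647
```

```bash
python3 top.py new0 .001 w31; python3 -c "
from h import *
plan(.4272,.2715,-.016,92,step=.02)"
```

```text
axis xy at tip [0.4294 0.2706]
new0 p 0.98 box 629 639 36 96
new0 p 0.63 box 261 359 253 368
new0 p 0.56 box 352 474 12 134
mark [399.3, 80.02, 0.66] [0.4548 0.3529]
mark [313.02, 288.19, 0.65] [0.4272 0.2718]
at [ 0.429   0.2716 -0.0153] a 92.36 zt [-0.0213  0.0107 -0.9997] F [ 0.4 -0.1  0.5] w 0.651 t 36.8
[[-0.0, -0.18, 0.08, 0.4]]
```

View pics/w31.png

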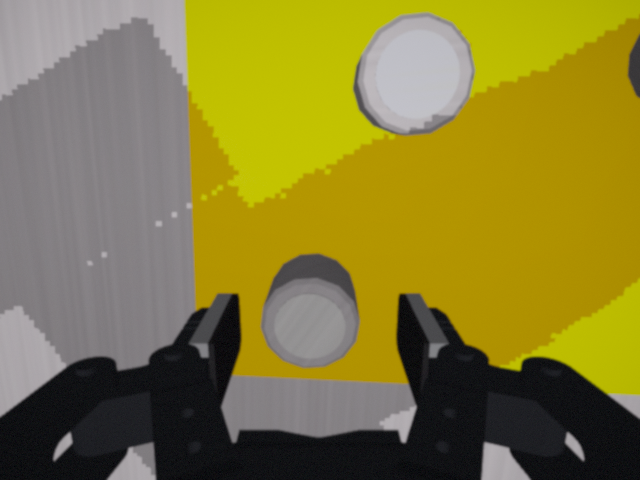

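Request:
step_arm([
  [0, -0.2, 0.1, 0],
  [0, 0, 0, 0],
])

```text
t: 37.0
tcp_pos: [0.4272, 0.2717, -0.0158]
eef_rot: [-2.159, -2.251, 0.009]
force: [0.6, -0.2, -0.5]
gripper_width: 0.65
```

Request:
step_arm([
  [0, 0, 0, 0],
  [0, 0, 0, 0],
  [0, 0, 0, 0],
], jaw=1)

```text
t: 37.38
tcp_pos: [0.4275, 0.272, -0.0152]
eef_rot: [-2.159, -2.251, 0.008]
force: [-0.4, 0.3, -1.0]
gripper_width: 0.364
```

Request:
step_arm([
  [0, 0, -1.5, 0],
  [0, 0, -2.7, 0],
  [0, 0, -2.7, 0],
  [0, 0, -2.7, 0],
  [0, 0, 0, 0],
])

```text
t: 38.0
tcp_pos: [0.4296, 0.2708, 0.0861]
eef_rot: [-2.16, -2.251, 0.007]
force: [-0.6, -0.3, -1.0]
gripper_width: 0.361
```

```bash
python3 -c "
from h import *
plan(*bore(1),.085,92,step=.03)
im=bot.grab_frame('side');cv2.imwrite('pics/s32.png',cv2.resize(im[250:400,180:340],None,fx=5,fy=4,interpolation=cv2.INTER_CUBIC))"
```

```text
at [0.4296 0.2708 0.0861] a 92.36 zt [-0.0192  0.0119 -0.9997] F [-0.6 -0.3 -1. ] w 0.361 t 38.0
[[-2.81, 0.35, -0.03, 0.0], [-2.81, 0.35, -0.03, 0.0], [-2.81, 0.35, -0.03, 0.0], [-2.81, 0.35, -0.03, 0.0], [-2.81, 0.35, -0.03, 0.0], [-2.81, 0.36, -0.03, 0.0], [-2.81, 0.36, -0.03, 0.0], [-2.81, 0.36, -0.03, 0.0], [-2.81, 0.36, -0.03, 0.0], [-2.81, 0.36, -0.03, 0.0], [-2.81, 0.36, -0.03, 0.0], [-2.81, 0.36, -0.03, 0.0]]
```

View pics/s32.png

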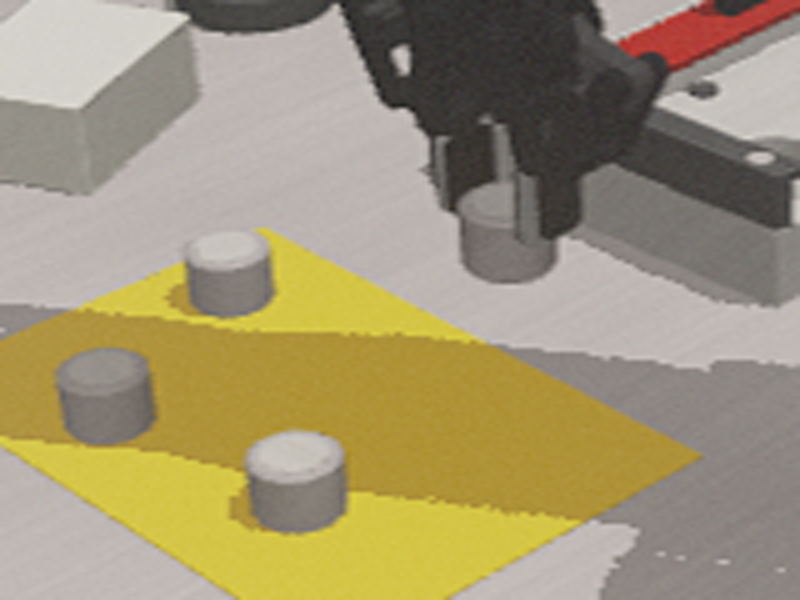

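Request:
step_arm([
  [-2.8, 0.35, 0, 0],
  [-2.8, 0.35, 0, 0],
  [-2.8, 0.35, 0, 0],
  [-2.8, 0.35, 0, 0],
  [-2.8, 0.35, 0, 0],
  [-2.8, 0.35, 0, 0],
  [-2.8, 0.35, 0, 0],
  [-2.8, 0.35, 0, 0],
  [-2.8, 0.35, 0, 0],
  [-2.8, 0.35, 0, 0],
  [-2.8, 0.35, 0, 0],
  [-1.4, 0.35, 0, 0],
])

```text
t: 39.55
tcp_pos: [0.4736, -0.0602, 0.0666]
eef_rot: [-2.144, -2.242, 0.043]
force: [0.5, -0.4, -1.2]
gripper_width: 0.362
```

Request:
step_arm([
  [0, 0, 0, 0],
  [0, 0, 0, 0],
])

```text
t: 39.8
tcp_pos: [0.4726, -0.0599, 0.0655]
eef_rot: [-2.143, -2.239, 0.045]
force: [-1.0, -0.4, -0.6]
gripper_width: 0.365
```

```bash
python3 top.py bore0 .045 w33; python3 -c "
from h import *
plan(*bore(1),.045,92,step=.03)"
```

```text
axis xy at tip [ 0.4752 -0.0603]
bore0 p 0.63 box 245 639 0 479
mark [346.69, 170.5, 0.88] [ 0.4835 -0.015 ]
mark [349.5, 51.79, 0.62] [0.4815 0.036 ]
at [ 0.473  -0.0597  0.0658] a 92.56 zt [-0.0493  0.0076 -0.9988] F [-0.3  0.1 -1.3] w 0.365 t 40.0
[[-0.56, 1.31, 2.02, 0.6]]
```

View pics/w33.png

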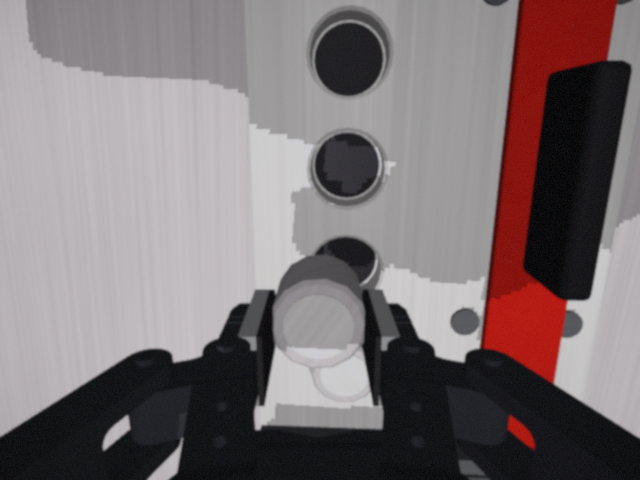

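Straight sweeps cost me pitch (−2.8° now). I'll seat this one and use the held, seated tappet as an anchor to level the wrist again.

```bash
python3 -c "
from h import *
plan(.4841,-.0645,.036,92.2,step=.04)"
```

```text
at [ 0.473  -0.0597  0.0658] a 92.56 zt [-0.0493  0.0076 -0.9988] F [-0.3  0.1 -1.3] w 0.365 t 40.0
[[-0.56, 1.23, 2.92, 0.4]]
```

Request:
step_arm([
  [-0.5, 1.2, 1.0, 0.4],
  [0, 0, 1.0, 0],
  [0, 0, 0.9, 0],
  [0, 0, 0, 0],
])

```text
t: 40.45
tcp_pos: [0.4843, -0.063, 0.0336]
eef_rot: [-2.148, -2.235, 0.045]
force: [-0.3, 0.4, -0.4]
gripper_width: 0.365
```

```bash
python3 top.py bore0 .045 w34; python3 -c "
from h import *
plan(.4841,-.0645,.03,92.2,step=.04)
im=bot.grab_frame('side');cv2.imwrite('pics/s34.png',cv2.resize(im[200:300,330:440],None,fx=7,fy=6,interpolation=cv2.INTER_CUBIC))"
```

```text
axis xy at tip [ 0.4868 -0.0634]
bore0 p 0.9 box 193 639 0 479
mark [317.31, 172.32, 0.86] [ 0.4832 -0.0159]
mark [315.9, 31.49, 0.71] [0.4807 0.0346]
at [ 0.4854 -0.0632  0.0349] a 92.24 zt [-0.0475  0.0075 -0.9988] F [ 0.  -0.1 -0.5] w 0.362 t 40.6
[[-0.13, -0.11, 0.49, 0.0]]
```

View pics/s34.png

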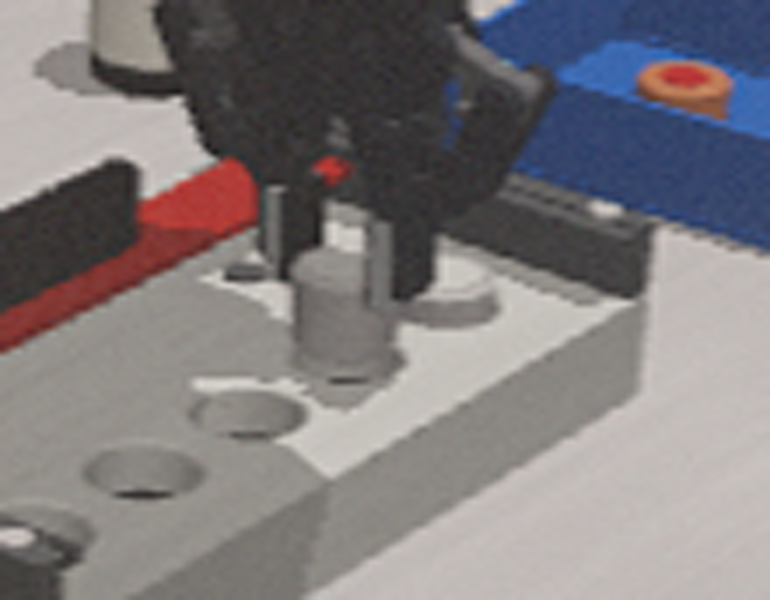

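View pics/w34.png

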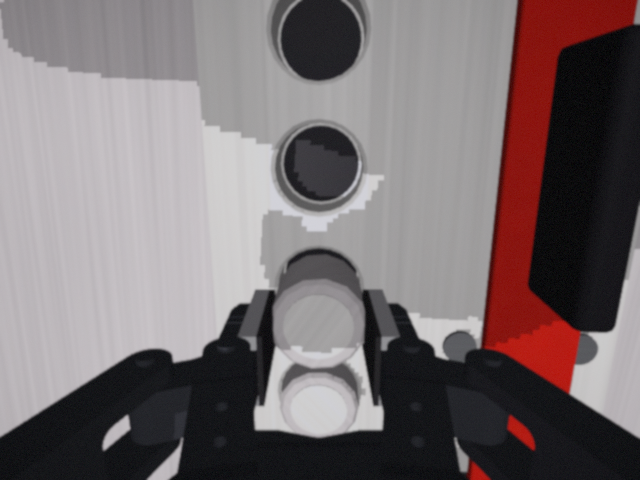

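Aligned over bore1. Insert.

Request:
step_arm([
  [-0.15, -0.1, 0.3, 0],
  [0, 0, 0.4, 0],
  [0, 0, 0.3, 0],
])

```text
t: 41.02
tcp_pos: [0.4844, -0.0644, 0.0258]
eef_rot: [-2.15, -2.237, 0.04]
force: [-1.5, 2.3, -0.1]
gripper_width: 0.365
```

Request:
step_arm([
  [0, 0, 0.3, 0],
  [0, 0, 0.3, 0],
])

```text
t: 41.28
tcp_pos: [0.4838, -0.064, 0.0193]
eef_rot: [-2.15, -2.237, 0.04]
force: [-0.9, 0.1, 0.6]
gripper_width: 0.36
```

```bash
python3 -c "
from h import *
plan(.4841,-.0645,.01,92.2,step=.04)
im=bot.grab_frame('side');cv2.imwrite('pics/s35.png',cv2.resize(im[200:300,330:440],None,fx=7,fy=6,interpolation=cv2.INTER_CUBIC))"
```

```text
at [ 0.4838 -0.064   0.0193] a 92.26 zt [-0.0459  0.0087 -0.9989] F [-0.9  0.1  0.6] w 0.36 t 41.3
[[-0.06, 0.07, 0.92, 0.1]]
```

View pics/s35.png

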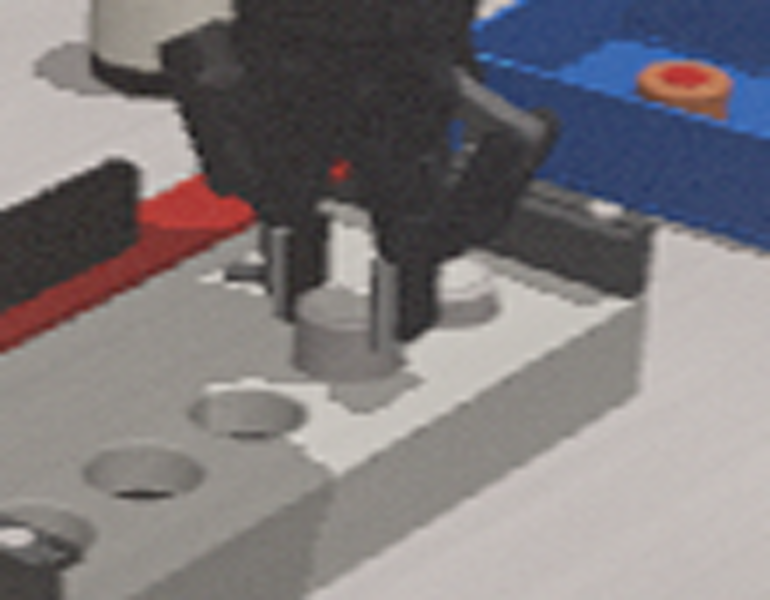

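Request:
step_arm([
  [0, 0, 0.4, 0],
  [0, 0, 0.3, 0],
])

```text
t: 41.58
tcp_pos: [0.4836, -0.0641, 0.0114]
eef_rot: [-2.15, -2.237, 0.04]
force: [0.2, 1.2, -1.0]
gripper_width: 0.364
```

Request:
step_arm([
  [0, 0, 0.25, 0],
  [0, 0, 0, 0],
])

```text
t: 41.82
tcp_pos: [0.4836, -0.0641, 0.0101]
eef_rot: [-2.15, -2.237, 0.039]
force: [-1.2, 1.4, -1.0]
gripper_width: 0.357
```

Request:
step_arm([
  [0, -0.4, 0, 0],
  [0, -0.4, 0, 0],
])

```text
t: 42.08
tcp_pos: [0.4832, -0.064, 0.0115]
eef_rot: [-2.156, -2.245, 0.022]
force: [7.1, 2.4, -5.7]
gripper_width: 0.362
```

```bash
python3 -c "
from h import *
plan(.4841,-.0645,.01,92.2,step=.04)"
```

```text
at [ 0.4832 -0.064   0.0115] a 92.31 zt [-0.0308  0.0099 -0.9995] F [ 7.1  2.4 -5.7] w 0.362 t 42.1
[[-0.06, 0.09, 0.14, 0.1]]
```

Levelling works: −.046 → −.031 at only 7 N. Continue.

Request:
step_arm([
  [0, -0.4, 0.05, 0],
  [0, -0.4, 0.05, 0],
  [0, -0.4, 0.05, 0],
  [0, -0.4, 0.05, 0],
])

```text
t: 42.58
tcp_pos: [0.484, -0.0637, 0.012]
eef_rot: [-2.168, -2.263, -0.016]
force: [7.4, 3.0, -5.2]
gripper_width: 0.362
```

```bash
python3 -c "
from h import *
plan(.4841,-.0645,.01,92.2,step=.04)"
```

```text
at [ 0.484  -0.0637  0.012 ] a 92.46 zt [ 0.0013  0.0125 -0.9999] F [ 7.4  3.  -5.2] w 0.362 t 42.6
[[-0.08, 0.0, 0.2, 0.3]]
```

Request:
step_arm([
  [0.3, 0, 0.05, 0.2],
  [0.3, 0, 0.05, 0],
  [0.3, 0, 0.05, 0],
])

```text
t: 42.95
tcp_pos: [0.4848, -0.063, 0.0118]
eef_rot: [2.178, 2.255, -0.003]
force: [-1.5, -8.2, 3.6]
gripper_width: 0.359
```

```bash
python3 -c "
from h import *
plan(.4841,-.0645,.01,92.2,step=.04)"
```

```text
at [ 0.4848 -0.063   0.0118] a 91.98 zt [ 0.0035 -0.0064 -1.    ] F [-1.5 -8.2  3.6] w 0.359 t 43.0
[[-0.14, -0.08, 0.18, -0.2]]
```

Now level (0.4°). Press home gently and release.

Request:
step_arm([
  [0, 0, 0.2, 0],
  [0, 0, 0.2, 0],
])

```text
t: 43.2
tcp_pos: [0.4851, -0.0641, 0.0097]
eef_rot: [2.178, 2.252, -0.004]
force: [-6.4, -0.7, 24.3]
gripper_width: 0.363
```

```bash
python3 -c "
from h import *
plan(.4841,-.0645,.01,92.2,step=.04)
im=bot.grab_frame('side');cv2.imwrite('pics/s36.png',cv2.resize(im[200:300,330:440],None,fx=7,fy=6,interpolation=cv2.INTER_CUBIC))"
```

```text
at [ 0.4851 -0.0641  0.0097] a 91.91 zt [ 0.0047 -0.0081 -1.    ] F [-6.4 -0.7 24.3] w 0.363 t 43.2
[[-0.04, -0.1, -0.03, -0.3]]
```

View pics/s36.png

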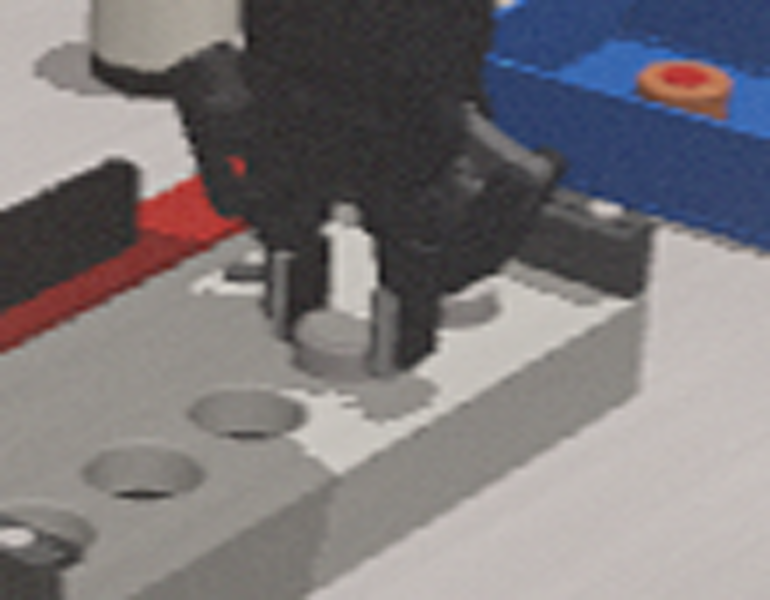

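Request:
step_arm([
  [0, 0, -0.05, 0],
  [0, 0, 0, 0],
  [0, 0, 0, 0],
], jaw=-0.1)

```text
t: 43.62
tcp_pos: [0.4838, -0.0633, 0.0098]
eef_rot: [2.179, 2.254, -0.005]
force: [-0.7, 0.6, -0.2]
gripper_width: 0.552
```

Request:
step_arm([
  [0, 0, -1.2, 0],
  [0, 0, -2.2, 0],
  [0, 0, -3, 0],
  [0, 0, -3, 0],
  [0, 0, 0, 0],
])

```text
t: 44.25
tcp_pos: [0.483, -0.0622, 0.1079]
eef_rot: [2.18, 2.255, -0.006]
force: [0.0, 0.2, 1.2]
gripper_width: 0.549
```

```bash
cat >> h.py <<'E'
def arc(x,y,z,adeg=92.,step=.04,rad_at_end=True):
    """rows along an arc about the base axis (constant radius), then one radial leg"""
    s=bot.sense(); R=Ro.from_rotvec(s["eef_rot"]).as_matrix(); p=s["tcp_pos"]
    a0=np.degrees(np.arctan2(R[1,0],R[0,0])); da=(adeg-a0+180)%360-180
    r0,f0=np.hypot(*p[:2]),np.arctan2(p[1],p[0]); r1,f1=np.hypot(x,y),np.arctan2(y,x)
    N=int(np.ceil(abs(f1-f0)*r0/step)); M=int(np.ceil(abs(r1-r0)/.03)) 
    P=[np.array([r0*np.cos(f),r0*np.sin(f),p[2]]) for f in np.linspace(f0,f1,N+1)]
    e=np.array([x,y,z]); P+=[P[-1]+(e-P[-1])*i/max(M,1) for i in range(1,max(M,1)+1)]
    rows=[]
    for i in range(len(P)-1):
        Ri=R@Ro.from_euler('z',-da*min(i,N)/N,degrees=True).as_matrix()
        rows.append([float(round(100*v,2)) for v in Ri.T@(P[i+1]-P[i])]+[float(round(-da/N if i<N else 0,1))])
    print("at",p.round(4),"a",round(a0,2),"zt",R[:,2].round(4),"t",round(float(s['t']),1),len(rows)); print(rows)
E
python3 top.py bore0 .045 w37; python3 -c "
from h import *
arc(.455,.352,.085)
im=bot.grab_frame('side');cv2.imwrite('pics/s37.png',im)
for n in ('side','scene'):
  for p in mark(n,'new0'): print(n,[round(v,2) for v in p],toplane(n,p,.001)[:2].round(4))"
```

```text
axis xy at tip [ 0.483  -0.0619]
bore0 p 0.83 box 232 566 0 420
bore0 p 0.72 box 432 531 0 363
mark [319.42, 54.91, 0.92] [0.4809 0.0366]
mark [319.17, 153.98, 0.65] [ 0.4825 -0.0145]
at [ 0.4802 -0.0619  0.1045] a 91.95 zt [-0.0058 -0.0053 -1.    ] t 44.4 14
[[3.78, 0.47, -0.02, -0.0], [3.8, 0.17, -0.02, -0.0], [3.81, -0.13, -0.02, -0.0], [3.78, -0.43, -0.02, -0.0], [3.74, -0.72, -0.01, -0.0], [3.67, -1.02, -0.01, -0.0], [3.58, -1.3, -0.01, -0.0], [3.47, -1.58, -0.01, -0.0], [3.33, -1.84, -0.01, -0.0], [3.18, -2.1, -0.0, -0.0], [1.33, 1.85, 0.47, 0.0], [1.33, 1.85, 0.47, 0.0], [1.33, 1.85, 0.47, 0.0], [1.33, 1.85, 0.47, 0.0]]
side [225.6, 322.8, 0.86] [0.5939 0.2758]
side [380.8, 268.9, 0.76] [ 0.5002 -0.0889]
side [243.39, 379.68, 0.72] [0.444  0.3538]
side [394.11, 258.0, 0.69] [ 0.5079 -0.1471]
side [206.08, 354.72, 0.62] [0.5438 0.3593]
scene [450.3, 235.01, 0.72] [0.5559 0.3639]
scene [428.48, 222.82, 0.7] [0.5065 0.3111]
scene [422.53, 247.58, 0.69] [0.5944 0.2761]
scene [438.08, 209.71, 0.68] [0.4587 0.3498]
scene [412.67, 205.1, 0.49] [0.435  0.2781]
scene [412.29, 219.89, 0.43] [0.492  0.2663]
```

View pics/w37.png

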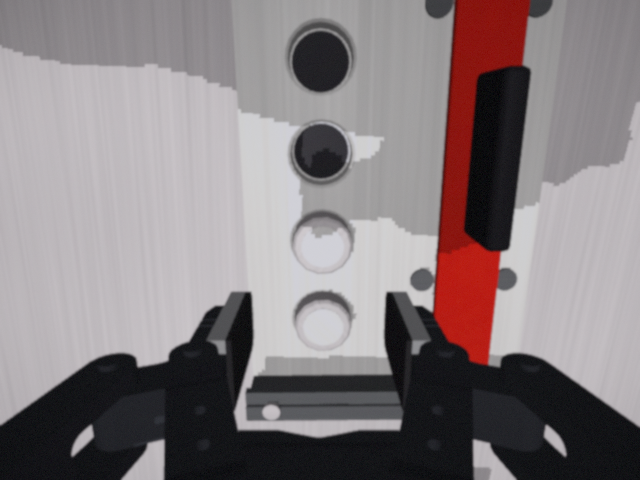

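View pics/s37.png

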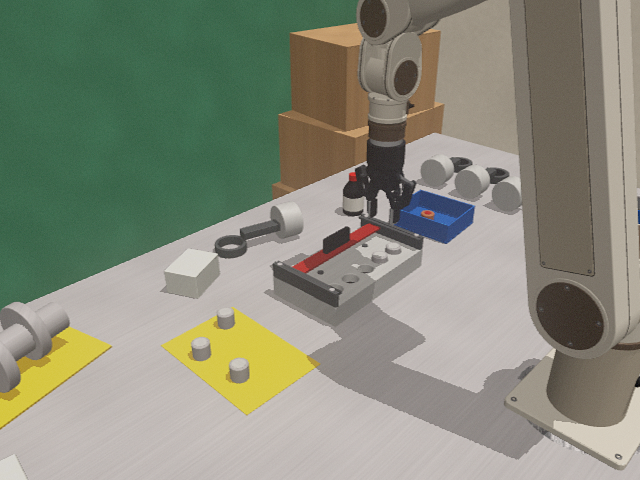

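bore0 and bore1 are seated. Next A at (.455,.352), this time along an arc about the base so the pitch joints stay still.

Request:
step_arm([
  [3.8, 0.5, 0, 0],
  [3.8, 0.2, 0, 0],
  [3.8, -0.1, 0, 0],
  [3.8, -0.4, 0, 0],
  [3.75, -0.7, 0, 0],
  [3.7, -1.0, 0, 0],
  [3.6, -1.3, 0, 0],
  [3.5, -1.6, 0, 0],
  [3.3, -1.8, 0, 0],
  [3.2, -2.1, 0, 0],
  [0, 0, 0, 0],
], jaw=-0.3)

```text
t: 45.92
tcp_pos: [0.3773, 0.3065, 0.0927]
eef_rot: [-2.181, -2.248, 0.039]
force: [0.3, -0.3, -0.7]
gripper_width: 0.649
```

```bash
python3 -c "
from h import *
plan(.455,.347,.05,92,step=.03)"
```

```text
at [0.3773 0.3065 0.0927] a 91.76 zt [-0.0241 -0.0115 -0.9996] F [ 0.3 -0.3 -0.7] w 0.649 t 45.9
[[0.96, 2.0, 1.01, -0.1], [0.96, 2.0, 1.01, -0.1], [0.96, 2.0, 1.01, -0.1], [0.96, 2.0, 1.01, -0.1]]
```

Request:
step_arm([
  [0.95, 2.0, 1, 0],
  [0.95, 2.0, 1, 0],
  [0.95, 2.0, 1, 0],
  [0.95, 2.0, 1, -0.2],
  [0, 0, 0, 0],
  [0, 0, 0, 0],
])

```text
t: 46.68
tcp_pos: [0.4567, 0.3413, 0.0449]
eef_rot: [-2.181, -2.249, 0.054]
force: [-0.9, 0.3, 0.7]
gripper_width: 0.655
```

```bash
python3 top.py new0 .001 w38; python3 -c "
from h import *
plan(.455,.352,.0,92,step=.03)"
```

```text
axis xy at tip [0.4582 0.3422]
new0 p 0.89 box 280 351 197 276
new0 p 0.79 box 467 558 181 261
new0 p 0.71 box 518 606 338 391
mark [545.22, 360.1, 0.73] [0.5901 0.2767]
mark [319.87, 227.09, 0.71] [0.4565 0.3515]
mark [496.0, 211.92, 0.58] [0.5486 0.3635]
at [0.4567 0.3419 0.0456] a 91.83 zt [-0.0287 -0.018  -0.9994] F [-0.5 -0.3  0.6] w 0.648 t 46.8
[[0.55, -0.0, 2.27, -0.1], [0.55, -0.0, 2.27, -0.1]]
```

View pics/w38.png

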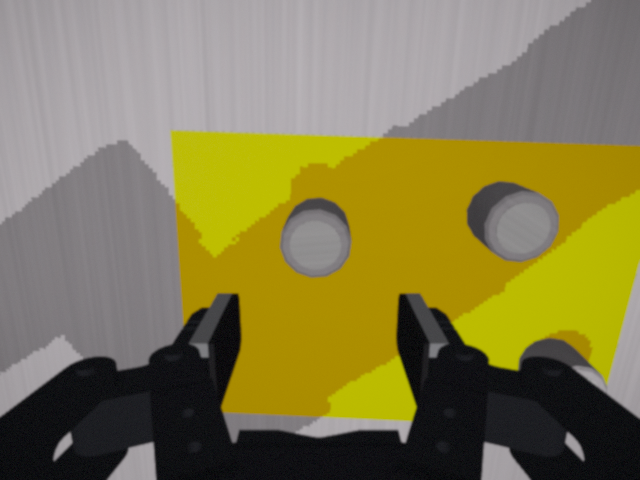

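Tappet A at (316,240). Descend to it.

Request:
step_arm([
  [0.95, -0.15, 1.4, -0.1],
  [0, 0, 1.5, 0],
  [0, 0, 1.5, 0],
  [0, 0, 0, 0],
])

```text
t: 47.32
tcp_pos: [0.4519, 0.3509, -0.0015]
eef_rot: [-2.176, -2.253, 0.053]
force: [-0.2, -0.5, 0.1]
gripper_width: 0.646
```

```bash
python3 top.py new0 .001 w39; python3 -c "
from h import *
plan(.455,.351,-.0155,92,step=.03)"
```

```text
axis xy at tip [0.4534 0.3518]
new0 p 0.93 box 508 632 224 329
new0 p 0.69 box 566 584 433 459
new0 p 0.55 box 277 368 242 345
mark [326.21, 273.5, 0.8] [0.4561 0.353 ]
mark [544.38, 260.11, 0.56] [0.549  0.3636]
at [0.4537 0.352  0.0007] a 91.98 zt [-0.026  -0.0158 -0.9995] F [-0.2 -0.3 -0.3] w 0.646 t 47.5
[[-0.08, 0.17, 1.62, -0.0]]
```

View pics/w39.png

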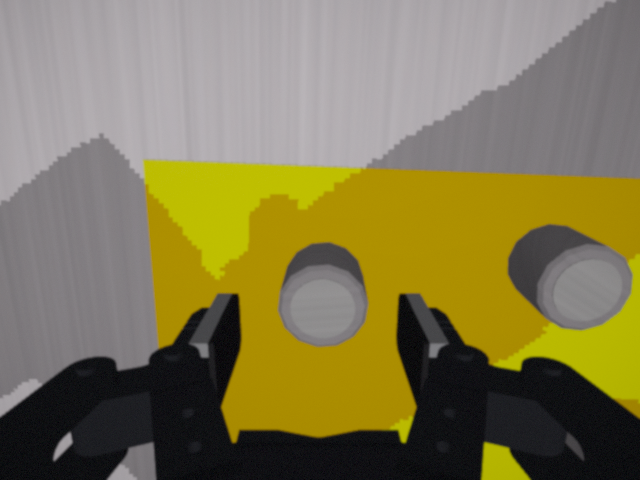

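Request:
step_arm([
  [0, 0.2, 0.8, 0],
  [0, 0, 0.85, 0],
  [0, 0, 0, 0],
])

```text
t: 47.85
tcp_pos: [0.4564, 0.3523, -0.016]
eef_rot: [-2.178, -2.253, 0.042]
force: [0.2, -0.2, -0.4]
gripper_width: 0.649
```

```bash
python3 top.py new0 .001 w40; python3 -c "
from h import *
plan(.455,.351,-.0155,92,step=.03)"
```

```text
axis xy at tip [0.4576 0.353 ]
new0 p 0.63 box 574 583 445 458
new0 p 0.55 box 261 358 256 370
new0 p 0.55 box 510 639 236 352
mark [551.62, 276.19, 0.92] [0.55   0.3629]
mark [312.0, 290.3, 0.66] [0.4549 0.3524]
at [ 0.457   0.3528 -0.015 ] a 91.96 zt [-0.0227 -0.0134 -0.9997] F [-0.7  0.6  0.7] w 0.647 t 48.0
[[-0.18, -0.21, 0.06, -0.0]]
```

View pics/w40.png

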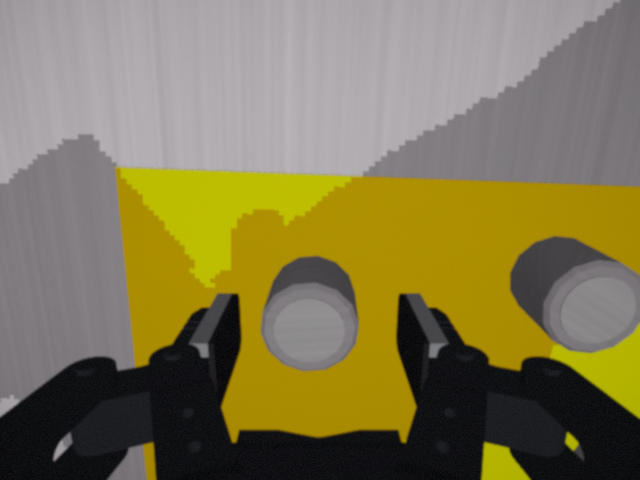

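Request:
step_arm([
  [0, -0.2, 0.05, 0],
  [0, 0, 0, 0],
])

```text
t: 48.25
tcp_pos: [0.4551, 0.353, -0.015]
eef_rot: [-2.178, -2.254, 0.039]
force: [0.2, -0.5, 1.1]
gripper_width: 0.65
```

Request:
step_arm([
  [0, 0, 0, 0],
  [0, 0, 0, 0],
  [0, 0, 0, 0],
], jaw=1)

```text
t: 48.62
tcp_pos: [0.4555, 0.3534, -0.0143]
eef_rot: [-2.178, -2.254, 0.036]
force: [0.6, -0.1, -0.4]
gripper_width: 0.36
```

Request:
step_arm([
  [0, 0, -1.5, 0],
  [0, 0, -2.7, 0],
  [0, 0, -2.7, 0],
  [0, 0, -3.5, 0],
  [0, 0, 0, 0],
])

```text
t: 49.25
tcp_pos: [0.4579, 0.3546, 0.0953]
eef_rot: [-2.178, -2.254, 0.036]
force: [-0.0, -0.3, -0.3]
gripper_width: 0.356
```

```bash
python3 -c "
from h import *
plan(.484,-.014,.085,92,step=.05)
im=bot.grab_frame('side');cv2.imwrite('pics/s41.png',cv2.resize(im[250:400,160:340],None,fx=4,fy=4,interpolation=cv2.INTER_CUBIC))"
```

```text
at [0.4579 0.3546 0.0953] a 91.97 zt [-0.0208 -0.0121 -0.9997] F [-0.  -0.3 -0.3] w 0.356 t 49.2
[[-4.61, 0.17, 0.18, -0.0], [-4.61, 0.17, 0.18, -0.0], [-4.61, 0.17, 0.18, -0.0], [-4.61, 0.17, 0.18, -0.0], [-4.61, 0.17, 0.18, -0.0], [-4.61, 0.17, 0.18, -0.0], [-4.61, 0.17, 0.18, -0.0], [-4.61, 0.17, 0.18, -0.0]]
```

View pics/s41.png

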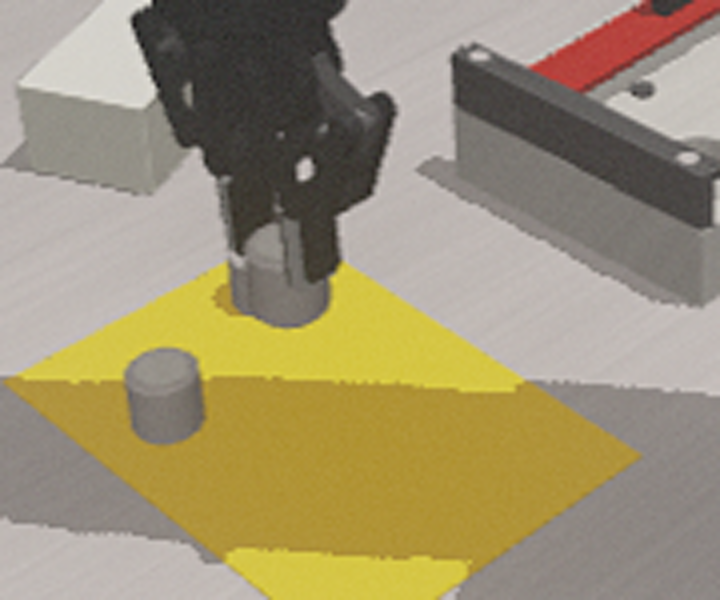

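Request:
step_arm([
  [-4.6, 0.2, 0, 0],
  [-4.6, 0.2, 0, 0],
  [-4.6, 0.2, 0, 0],
  [-4.6, 0.2, 0, 0],
  [-4.6, 0.2, 0, 0],
  [-4.6, 0.2, 0, 0],
  [-4.6, 0.2, 0, 0],
  [-3.6, 0.3, 0, 0],
  [0, 0, 0, 0],
  [0, 0, 0, 0],
])

```text
t: 50.55
tcp_pos: [0.4775, -0.0153, 0.0869]
eef_rot: [-2.167, -2.247, 0.068]
force: [0.3, 0.6, -0.9]
gripper_width: 0.362
```

```bash
python3 top.py bore0 .045 w42; python3 -c "
from h import *
plan(*bore(2),.036,92,step=.04)"
```

```text
axis xy at tip [ 0.4797 -0.0143]
bore0 p 0.79 box 236 612 0 479
mark [332.42, 44.3, 0.97] [0.4792 0.0852]
mark [332.61, 248.59, 0.63] [ 0.4841 -0.0161]
mark [333.5, 154.08, 0.57] [0.4822 0.0342]
at [ 0.478  -0.0145  0.0873] a 92.21 zt [-0.0429 -0.0187 -0.9989] F [ 0.4 -0.6 -0.5] w 0.359 t 50.7
[[0.03, 0.39, 2.55, 0.1], [0.03, 0.39, 2.55, 0.1]]
```

View pics/w42.png

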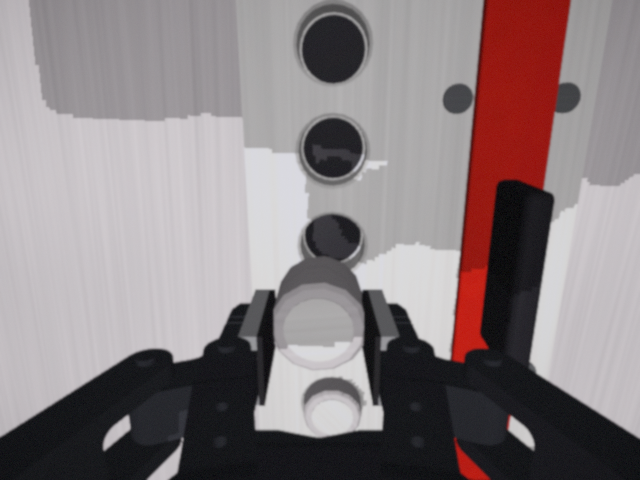

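```bash
python3 -c "
from h import *
plan(.482,-.0154,.036,92,step=.04)"
```

```text
at [ 0.478  -0.0145  0.0873] a 92.21 zt [-0.0429 -0.0187 -0.9989] F [ 0.4 -0.6 -0.5] w 0.359 t 50.7
[[-0.01, 0.31, 2.56, 0.1], [-0.01, 0.31, 2.56, 0.1]]
```

Request:
step_arm([
  [0, 0.6, 1.8, 0.2],
  [0, 0, 1.8, 0],
  [0, 0, 1.3, 0],
  [0, 0, 0, 0],
])

```text
t: 51.2
tcp_pos: [0.4826, -0.0114, 0.0372]
eef_rot: [-2.163, -2.254, 0.066]
force: [-1.4, 0.1, -0.6]
gripper_width: 0.362
```

```bash
python3 top.py bore0 .045 w43; python3 -c "
from h import *
plan(.482,-.0154,.03,92,step=.04)
im=bot.grab_frame('side');cv2.imwrite('pics/s43.png',cv2.resize(im[210:310,310:420],None,fx=7,fy=6,interpolation=cv2.INTER_CUBIC))"
```

```text
axis xy at tip [ 0.4847 -0.0105]
bore0 p 0.76 box 193 639 0 479
mark [318.53, 36.58, 0.68] [0.4796 0.0849]
mark [320.19, 173.52, 0.58] [0.4824 0.0352]
mark [319.42, 364.51, 0.51] [ 0.4859 -0.0516]
at [ 0.4842 -0.0118  0.0386] a 92.36 zt [-0.038  -0.0186 -0.9991] F [-0.7  0.3 -0. ] w 0.362 t 51.4
[[-0.34, -0.2, 0.88, 0.4]]
```

View pics/s43.png

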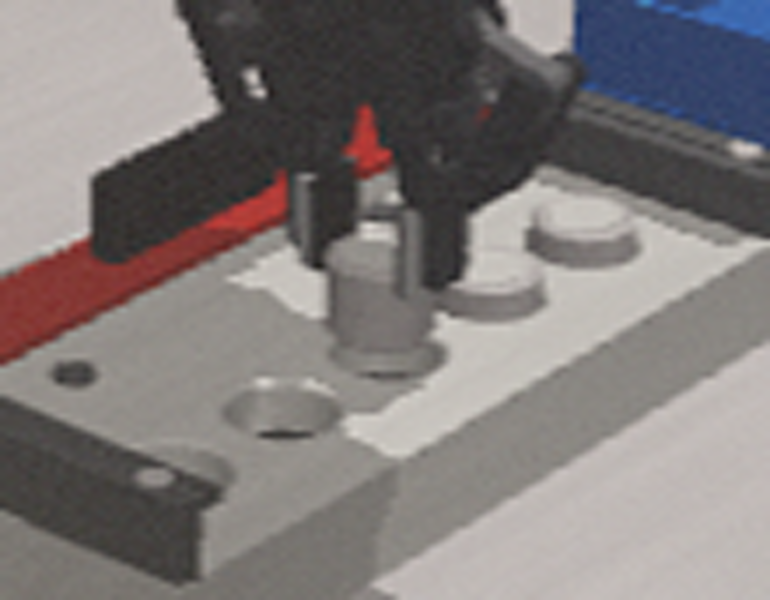

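View pics/w43.png

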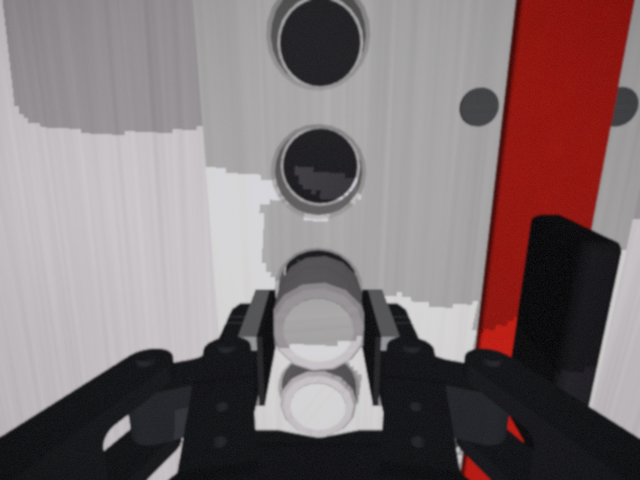

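Request:
step_arm([
  [-0.35, -0.2, 0.1, 0.2],
  [0, 0, 0.2, 0],
])

```text
t: 51.65
tcp_pos: [0.4833, -0.0159, 0.0369]
eef_rot: [-2.171, -2.253, 0.059]
force: [0.3, 0.5, -0.4]
gripper_width: 0.362
```

```bash
python3 -c "
from h import *
plan(.482,-.0154,.03,92,step=.04)"
```

```text
at [ 0.4833 -0.0159  0.0369] a 92.12 zt [-0.0351 -0.0188 -0.9992] F [ 0.3  0.5 -0.4] w 0.362 t 51.6
[[0.07, -0.1, 0.7, 0.1]]
```

Request:
step_arm([
  [0, -0.1, 0.4, 0],
  [0, 0, 0.4, 0],
  [0, 0, 0.4, 0],
])

```text
t: 52.02
tcp_pos: [0.4825, -0.0135, 0.0279]
eef_rot: [-2.169, -2.251, 0.049]
force: [-8.1, 8.3, 30.6]
gripper_width: 0.356
```

Request:
step_arm([
  [0, 0, 0.3, 0],
  [0, 0, 0.3, 0],
])

```text
t: 52.28
tcp_pos: [0.4824, -0.0116, 0.0269]
eef_rot: [-2.168, -2.252, 0.042]
force: [-6.6, 3.2, 19.4]
gripper_width: 0.364
```

```bash
python3 -c "
from h import *
plan(.482,-.0154,.01,92,step=.04)
im=bot.grab_frame('side');cv2.imwrite('pics/s44.png',cv2.resize(im[210:310,310:420],None,fx=7,fy=6,interpolation=cv2.INTER_CUBIC))"
```

```text
at [ 0.4824 -0.0116  0.0269] a 92.19 zt [-0.0298 -0.0089 -0.9995] F [-6.6  3.2 19.4] w 0.364 t 52.3
[[-0.36, -0.01, 1.7, 0.2]]
```

View pics/s44.png

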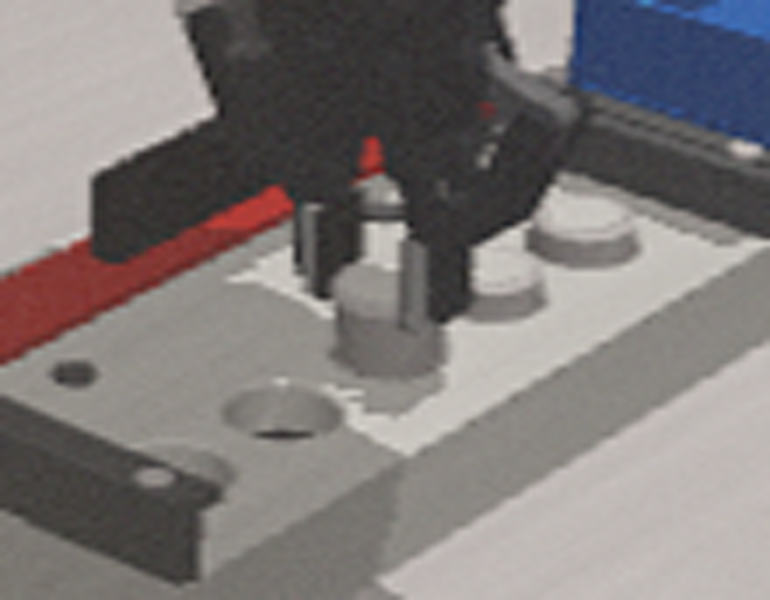

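Contact off-centre (about 3 mm toward +y). Back off, shift, retry.

Request:
step_arm([
  [0, 0, -0.4, 0],
  [-0.4, 0, 0, 0],
  [0, 0, 0, 0],
])

```text
t: 52.7
tcp_pos: [0.4827, -0.0158, 0.0309]
eef_rot: [-2.168, -2.253, 0.042]
force: [-0.1, -0.1, -1.1]
gripper_width: 0.362
```

```bash
python3 -c "
from h import *
plan(.482,-.0154,.01,92,step=.04)"
```

```text
at [ 0.4827 -0.0158  0.0309] a 92.21 zt [-0.0292 -0.009  -0.9995] F [-0.1 -0.1 -1.1] w 0.362 t 52.7
[[0.06, -0.01, 2.1, 0.2]]
```

Request:
step_arm([
  [0, 0, 0.35, 0],
  [0, 0, 0.2, 0],
])

```text
t: 52.95
tcp_pos: [0.4833, -0.0145, 0.0285]
eef_rot: [-2.167, -2.252, 0.036]
force: [-7.4, 1.9, 21.3]
gripper_width: 0.359
```

Request:
step_arm([
  [0, 0, 0.3, 0],
  [0, 0, 0.2, 0],
])

```text
t: 53.2
tcp_pos: [0.4834, -0.0141, 0.0284]
eef_rot: [-2.168, -2.253, 0.033]
force: [-5.8, -0.4, 16.5]
gripper_width: 0.362
```

```bash
python3 -c "
from h import *
plan(.482,-.0154,.01,92,step=.04)
im=bot.grab_frame('side');cv2.imwrite('pics/s45.png',cv2.resize(im[210:310,310:420],None,fx=7,fy=6,interpolation=cv2.INTER_CUBIC))"
```

```text
at [ 0.4834 -0.0141  0.0284] a 92.2 zt [-0.0248 -0.005  -0.9997] F [-5.8 -0.4 16.5] w 0.362 t 53.2
[[-0.11, -0.09, 1.85, 0.2]]
```

View pics/s45.png

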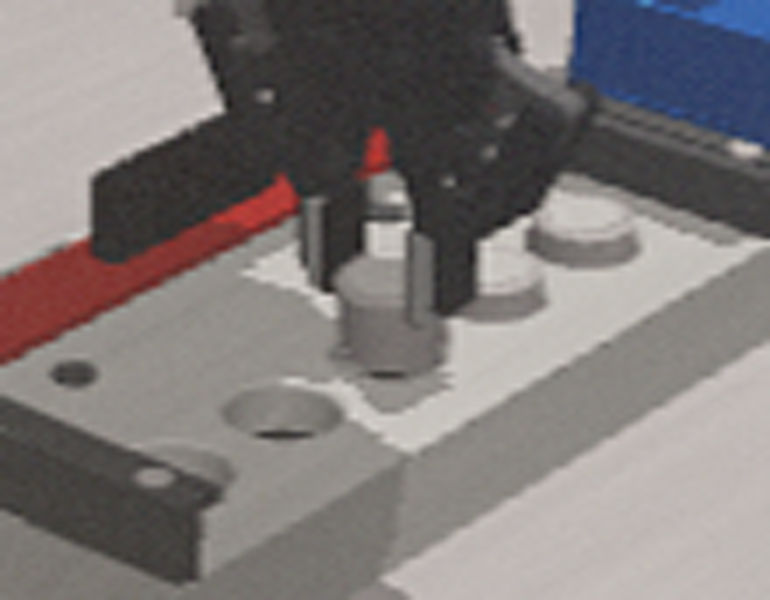

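Held tappet sits about 2 mm toward −y in the pads (row 326 against 320 before), so I need +y. Shift and retry.

Request:
step_arm([
  [0, 0, -0.3, 0],
  [0.25, 0, 0, 0],
  [0, 0, 0, 0],
])

```text
t: 53.62
tcp_pos: [0.4831, -0.0116, 0.0309]
eef_rot: [-2.169, -2.252, 0.033]
force: [0.3, 0.6, -0.3]
gripper_width: 0.357
```

```bash
python3 top.py bore0 .045 w46; python3 -c "
from h import *
plan(.482,-.0154,.01,92,step=.04)
im=bot.grab_frame('side');cv2.imwrite('pics/s46.png',cv2.resize(im[210:310,310:420],None,fx=7,fy=6,interpolation=cv2.INTER_CUBIC))"
```

```text
axis xy at tip [ 0.4843 -0.0114]
bore0 p 0.69 box 186 639 0 479
mark [318.98, 175.82, 0.83] [0.4826 0.0347]
mark [315.58, 28.61, 0.59] [0.4793 0.0863]
mark [322.3, 295.39, 0.24] [ 0.4859 -0.015 ]
at [ 0.4831 -0.0118  0.031 ] a 92.17 zt [-0.0253 -0.005  -0.9997] F [ 0.3 -0.7 -0.1] w 0.36 t 53.8
[[-0.35, -0.07, 2.11, 0.2]]
```

View pics/w46.png

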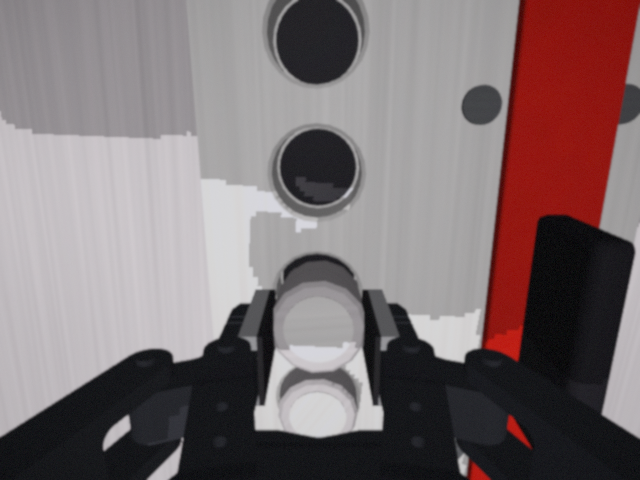

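View pics/s46.png

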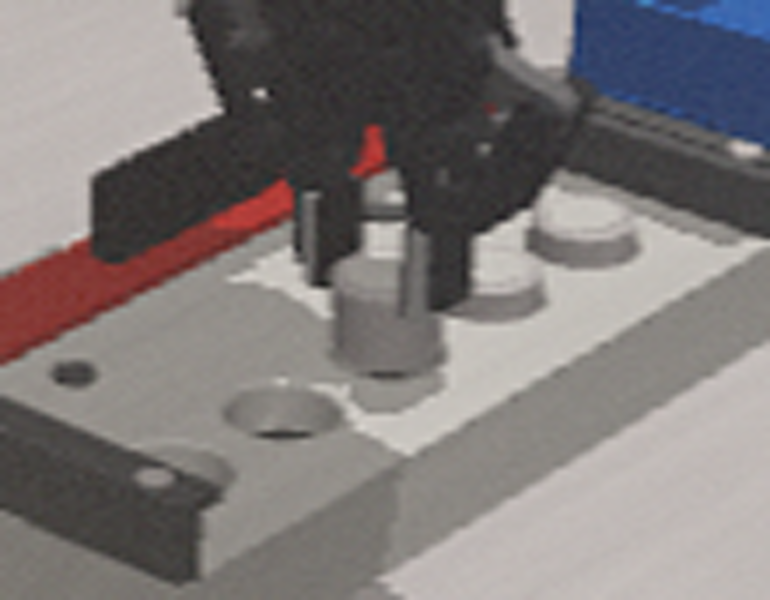

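Now centred over bore2 in the side view. Press.

Request:
step_arm([
  [0, 0, 0.3, 0],
  [0, 0, 0.3, 0],
])

```text
t: 54.08
tcp_pos: [0.4824, -0.0114, 0.0246]
eef_rot: [-2.168, -2.251, 0.033]
force: [-0.6, 2.0, 0.8]
gripper_width: 0.363
```

Request:
step_arm([
  [0, 0, 0.3, 0],
  [0, 0, 0.3, 0],
])

```text
t: 54.32
tcp_pos: [0.4821, -0.0113, 0.0179]
eef_rot: [-2.167, -2.251, 0.033]
force: [-0.3, 0.2, -0.8]
gripper_width: 0.362
```

```bash
python3 -c "
from h import *
plan(.482,-.0154,.01,92,step=.04)"
```

```text
at [ 0.4821 -0.0113  0.0179] a 92.18 zt [-0.0267 -0.0039 -0.9996] F [-0.3  0.2 -0.8] w 0.362 t 54.3
[[-0.4, -0.0, 0.79, 0.2]]
```

It's in. Drop to near the floor, level the wrist with a slight positive bias, then seat.

Request:
step_arm([
  [0, 0, 0.35, 0],
  [0, 0, 0.3, 0],
  [0, -0.4, 0.05, 0],
  [0, -0.4, 0.05, 0],
  [0, -0.4, 0.05, 0],
  [0, -0.4, 0.05, 0],
])

```text
t: 55.08
tcp_pos: [0.4819, -0.0117, 0.0122]
eef_rot: [2.175, 2.26, 0.001]
force: [7.1, 1.6, -6.0]
gripper_width: 0.362
```

```bash
python3 -c "
from h import *
plan(.482,-.0154,.01,92,step=.04)"
```

```text
at [ 0.4819 -0.0117  0.0122] a 92.2 zt [ 0.0039 -0.0029 -1.    ] F [ 7.1  1.6 -6. ] w 0.362 t 55.1
[[-0.37, -0.01, 0.22, 0.2]]
```

Request:
step_arm([
  [0, -0.4, 0.05, 0],
  [0, -0.4, 0.05, 0],
  [0, 0, 0.15, 0],
  [0, 0, 0.15, 0],
])

```text
t: 55.58
tcp_pos: [0.4831, -0.012, 0.0109]
eef_rot: [2.166, 2.251, 0.02]
force: [-3.7, -0.1, 15.9]
gripper_width: 0.366
```

```bash
python3 -c "
from h import *
plan(.482,-.0154,.01,92,step=.04)"
```

```text
at [ 0.4831 -0.012   0.0109] a 92.22 zt [ 0.0217 -0.0028 -0.9998] F [-3.7 -0.1 15.9] w 0.366 t 55.6
[[-0.34, -0.12, 0.09, 0.2]]
```

Request:
step_arm([
  [0, 0, 0.05, 0],
  [0, 0, 0, 0],
  [0, 0, 0, 0],
], jaw=-0.1)

```text
t: 55.95
tcp_pos: [0.4814, -0.0124, 0.0098]
eef_rot: [2.167, 2.252, 0.016]
force: [-0.3, 0.1, 0.6]
gripper_width: 0.55
```

Request:
step_arm([
  [0, 0, -1.2, 0],
  [0, 0, -2.2, 0],
  [0, 0, -3, 0],
  [0, 0, -3, 0],
  [0, 0, 0, 0],
])

```text
t: 56.58
tcp_pos: [0.4791, -0.0122, 0.1086]
eef_rot: [2.168, 2.252, 0.015]
force: [0.5, 0.5, 0.1]
gripper_width: 0.549
```

```bash
python3 top.py bore0 .045 w47; python3 -c "
from h import *
plan(.549,.355,.11,step=.05)
im=bot.grab_frame('side');cv2.imwrite('pics/s47.png',cv2.resize(im[200:400,160:440],None,fx=2.8,fy=2.8,interpolation=cv2.INTER_CUBIC))
for n in ('side','scene'):
  for p in mark(n,'new0'): print(n,[round(v,2) for v in p],toplane(n,p,.001)[:2].round(4))"
```

```text
axis xy at tip [ 0.4782 -0.012 ]
bore0 p 0.86 box 234 565 0 479
mark [323.2, 156.38, 0.62] [0.4818 0.0345]
mark [324.8, 57.31, 0.62] [0.4805 0.0859]
at [ 0.4763 -0.0121  0.1051] a 92.19 zt [ 0.0111 -0.0036 -0.9999] F [-0.  -0.  -0.1] w 0.554 t 56.7
[[4.55, 1.08, -0.07, 0.0], [4.55, 1.08, -0.07, 0.0], [4.55, 1.08, -0.07, 0.0], [4.55, 1.08, -0.07, 0.0], [4.55, 1.08, -0.07, 0.0], [4.55, 1.07, -0.07, 0.0], [4.55, 1.07, -0.07, 0.0], [4.55, 1.07, -0.07, 0.0]]
side [204.22, 357.31, 0.79] [0.5404 0.3659]
side [223.23, 325.2, 0.7] [0.5911 0.2838]
side [390.98, 258.91, 0.68] [ 0.5106 -0.1389]
side [382.72, 267.7, 0.53] [ 0.5003 -0.0959]
side [366.02, 277.01, 0.5] [ 0.5024 -0.0404]
scene [450.3, 235.01, 0.72] [0.5559 0.3639]
scene [428.48, 222.82, 0.7] [0.5065 0.3111]
scene [422.53, 247.58, 0.69] [0.5944 0.2761]
scene [438.08, 209.71, 0.68] [0.4587 0.3498]
scene [412.67, 205.1, 0.49] [0.435  0.2781]
scene [412.29, 219.89, 0.43] [0.492  0.2663]
```

View pics/s47.png

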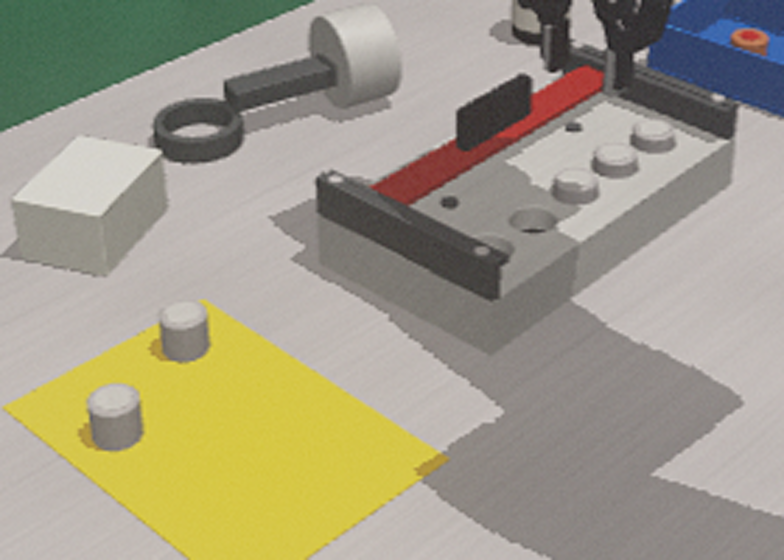

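Three seated, two to go: B (.549,.3635) and C (.591,.276). On to B.

Request:
step_arm([
  [4.5, 1.1, -0.1, 0],
  [4.5, 1.1, -0.1, 0],
  [4.5, 1.1, -0.1, 0],
  [4.5, 1.1, -0.1, 0],
  [4.5, 1.1, 0, 0],
  [4.5, 1.1, 0, 0],
  [4.5, 1.1, 0, 0],
  [3.6, 0.9, 0, 0],
  [0, 0, 0, 0],
  [0, 0, 0, 0],
], jaw=-0.3)

```text
t: 58.12
tcp_pos: [0.5459, 0.3493, 0.0943]
eef_rot: [2.181, 2.257, -0.023]
force: [-1.2, -1.2, -0.2]
gripper_width: 0.65
```

```bash
python3 top.py new0 .001 w48; python3 -c "
from h import *
plan(.549,.356,.045,step=.025)"
```

```text
axis xy at tip [0.5463 0.3499]
new0 p 0.94 box 354 401 306 371
new0 p 0.92 box 297 353 178 239
mark [376.77, 326.69, 0.95] [0.5895 0.2754]
mark [324.99, 202.61, 0.73] [0.5496 0.363 ]
at [0.5463 0.3488 0.0953] a 91.89 zt [-0.0069 -0.0119 -0.9999] F [-0.1 -0.4 -0.2] w 0.655 t 58.3
[[0.26, 0.11, 1.67, -0.0], [0.26, 0.11, 1.67, -0.0], [0.26, 0.11, 1.67, -0.0]]
```

View pics/w48.png

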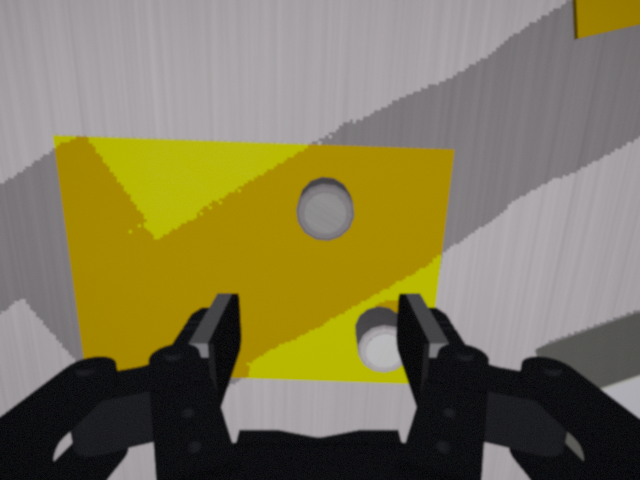

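Request:
step_arm([
  [1.3, 0.3, 2.0, 0],
  [0, 0, 2.5, 0],
  [0, 0, 2.5, 0],
  [0, 0, 2.2, 0],
  [0, 0, 0, 0],
])

```text
t: 58.9
tcp_pos: [0.5483, 0.3597, -0.0031]
eef_rot: [2.187, 2.251, -0.022]
force: [0.2, -0.7, -0.4]
gripper_width: 0.651
```

```bash
python3 top.py new0 .001 w49; python3 -c "
from h import *
plan(.549,.362,-.0155,step=.025)"
```

```text
axis xy at tip [0.5487 0.3603]
new0 p 0.98 box 273 365 236 341
new0 p 0.83 box 372 412 414 441
mark [396.8, 438.29, 0.96] [0.5901 0.2771]
mark [323.97, 272.69, 0.9] [0.5514 0.3627]
at [0.5509 0.3614 0.0007] a 91.66 zt [-0.0025 -0.0082 -1.    ] F [1.  0.2 1.2] w 0.652 t 59.0
[[0.08, -0.18, 1.62, -0.3]]
```

View pics/w49.png

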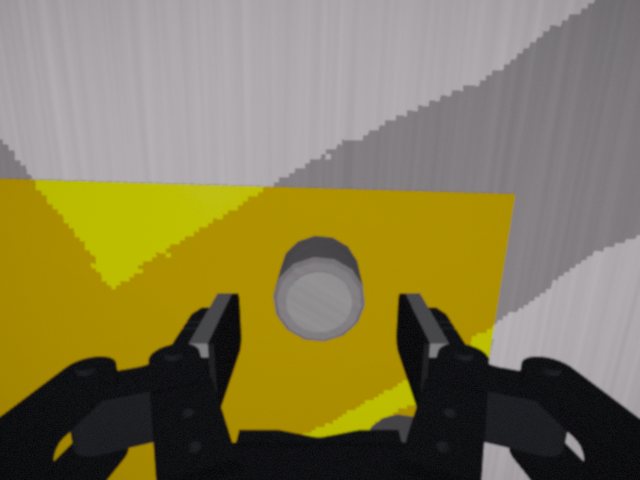

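Request:
step_arm([
  [0.1, 0, 0.8, 0],
  [0, 0, 0.85, 0],
  [0, 0, 0, 0],
])

```text
t: 59.42
tcp_pos: [0.5526, 0.3635, -0.0143]
eef_rot: [2.186, 2.25, -0.004]
force: [-0.9, 0.1, -0.5]
gripper_width: 0.647
```

```bash
python3 top.py new0 .001 w50; python3 -c "
from h import *
plan(.549,.362,-.0155,step=.025)"
```

```text
axis xy at tip [0.5525 0.3638]
new0 p 0.94 box 260 354 253 365
mark [308.48, 286.61, 0.77] [0.5491 0.3645]
at [ 0.5531  0.3639 -0.0134] a 91.66 zt [ 0.0029 -0.0046 -1.    ] F [-0.1 -0.4 -0.5] w 0.652 t 59.6
[[-0.18, -0.42, 0.21, -0.3]]
```

View pics/w50.png

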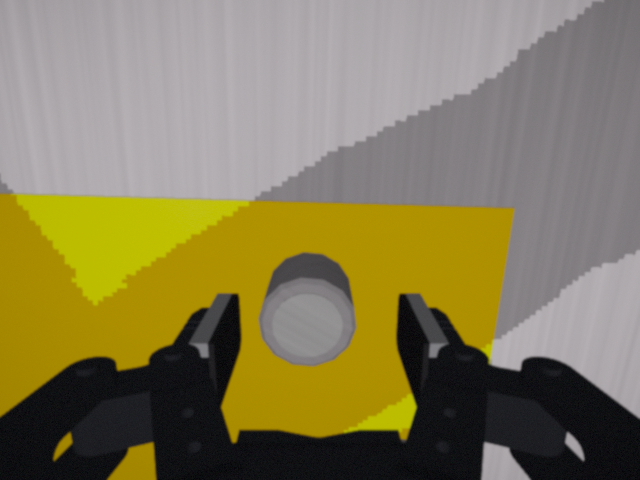

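Request:
step_arm([
  [0, -0.3, 0.2, 0],
  [0, 0, 0, 0],
])

```text
t: 59.82
tcp_pos: [0.5502, 0.364, -0.0151]
eef_rot: [2.185, 2.249, -0.001]
force: [0.1, 0.7, -0.6]
gripper_width: 0.654
```

Request:
step_arm([
  [0, 0, 0, 0],
  [0, 0, 0, 0],
  [0, 0, 0, 0],
], jaw=1)

```text
t: 60.2
tcp_pos: [0.5504, 0.3643, -0.0145]
eef_rot: [2.185, 2.249, 0.001]
force: [0.6, 0.5, -0.4]
gripper_width: 0.362
```

Request:
step_arm([
  [0, 0, -1.5, 0],
  [0, 0, -2.7, 0],
  [0, 0, -2.7, 0],
  [0, 0, -3.8, 0],
  [0, 0, 0, 0],
])

```text
t: 60.82
tcp_pos: [0.55, 0.3645, 0.098]
eef_rot: [2.185, 2.249, 0.0]
force: [-0.6, 0.0, 0.2]
gripper_width: 0.362
```

```bash
python3 -c "
from h import *
plan(*bore(3),.1,92,step=.05)
im=bot.grab_frame('side');cv2.imwrite('pics/s51.png',cv2.resize(im[250:400,160:340],None,fx=4,fy=4,interpolation=cv2.INTER_CUBIC))"
```

```text
at [0.55   0.3645 0.098 ] a 91.65 zt [ 0.0042 -0.0038 -1.    ] F [-0.6  0.   0.2] w 0.362 t 60.8
[[-4.67, -1.11, -0.01, -0.1], [-4.67, -1.11, -0.01, -0.1], [-4.67, -1.12, -0.01, -0.1], [-4.67, -1.12, -0.01, -0.1], [-4.67, -1.13, -0.01, -0.1], [-4.67, -1.13, -0.01, -0.1], [-4.67, -1.14, -0.01, -0.1]]
```

View pics/s51.png

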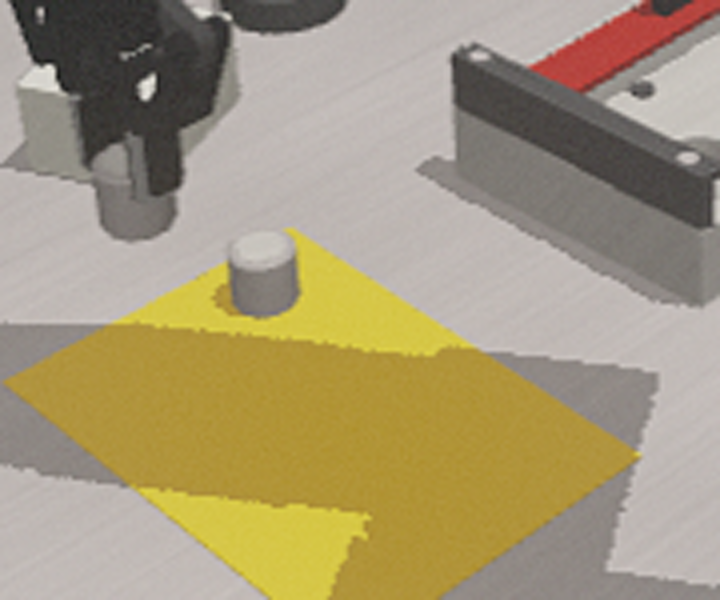

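Request:
step_arm([
  [-4.67, -1.1, -0.1, -0.1],
  [-4.67, -1.1, -0.1, -0.1],
  [-4.67, -1.1, -0.1, -0.1],
  [-4.67, -1.1, -0.1, -0.1],
  [-4.67, -1.1, 0, 0],
  [-4.67, -1.1, 0, 0],
  [-3.8, -0.9, 0, 0],
  [0, 0, 0, 0],
  [0, 0, 0, 0],
])

```text
t: 62.0
tcp_pos: [0.4736, 0.0321, 0.0914]
eef_rot: [-2.176, -2.259, 0.033]
force: [-0.1, -0.8, -1.5]
gripper_width: 0.36
```

```bash
python3 top.py bore0 .045 w52; python3 -c "
from h import *
plan(*bore(3),.036,92,step=.04)"
```

```text
axis xy at tip [0.4745 0.0327]
bore0 p 0.57 box 229 639 26 479
mark [335.68, 144.91, 0.87] [0.4803 0.086 ]
mark [334.91, 238.18, 0.72] [0.4824 0.036 ]
at [0.4741 0.0328 0.0917] a 92.25 zt [-0.0174 -0.0119 -0.9998] F [-0.1 -0.3 -1.2] w 0.359 t 62.1
[[0.14, 0.43, 2.78, 0.1], [0.14, 0.43, 2.78, 0.1]]
```

View pics/w52.png

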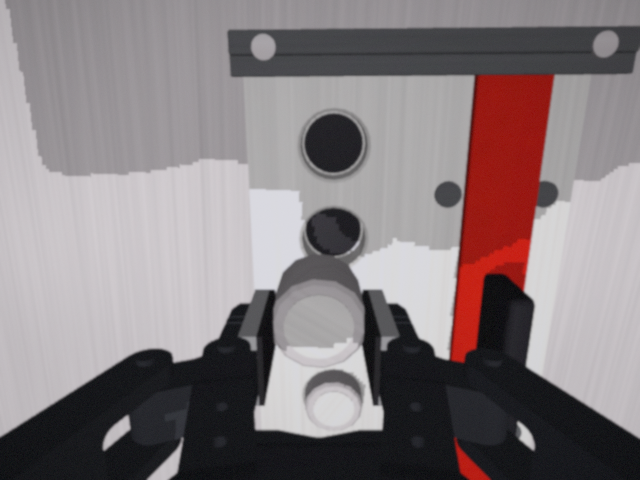

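Request:
step_arm([
  [0.25, 0.85, 1.8, 0.2],
  [0, 0, 1.9, 0],
  [0, 0, 1.8, 0],
  [0, 0, 0, 0],
])

```text
t: 62.65
tcp_pos: [0.4835, 0.0394, 0.0352]
eef_rot: [-2.171, -2.266, 0.029]
force: [-0.7, -0.1, -0.4]
gripper_width: 0.361
```

```bash
python3 top.py bore0 .045 w53; python3 -c "
from h import *
plan(.4817,.0357,.03,92,step=.04)
im=bot.grab_frame('side');cv2.imwrite('pics/s53.png',cv2.resize(im[210:310,290:400],None,fx=7,fy=6,interpolation=cv2.INTER_CUBIC))"
```

```text
axis xy at tip [0.4843 0.04  ]
bore0 p 0.86 box 154 639 17 479
bore0 p 0.36 box 274 363 254 367
at [0.4854 0.0392 0.0371] a 92.42 zt [-0.0111 -0.011  -0.9999] F [-0.2  0.  -0.5] w 0.36 t 62.8
[[-0.32, -0.37, 0.72, 0.4]]
```

View pics/s53.png

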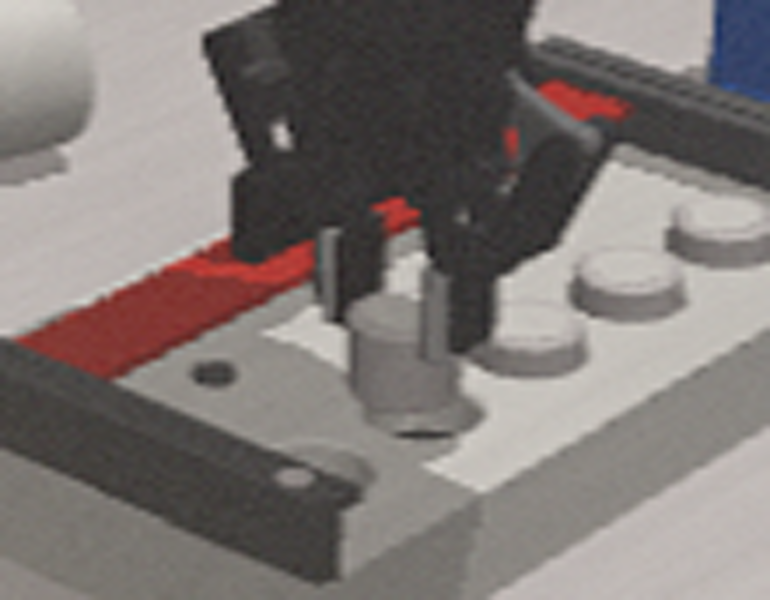

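View pics/w53.png

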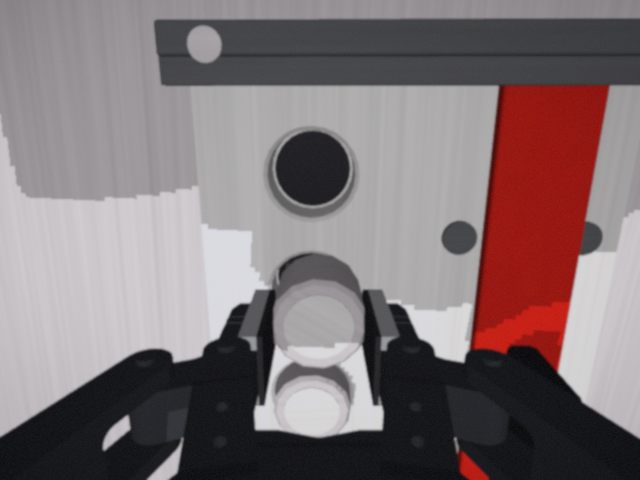

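Shift −3.2 mm along tool x and −3.7 mm along tool y, then re-check.

Request:
step_arm([
  [-0.35, -0.4, 0.2, 0.2],
  [0, 0, 0.1, 0],
  [0, 0, 0, 0],
])

```text
t: 63.22
tcp_pos: [0.4826, 0.0351, 0.0359]
eef_rot: [2.177, 2.262, -0.02]
force: [-0.3, -0.0, -1.0]
gripper_width: 0.363
```

```bash
python3 -c "
from h import *
plan(.4817,.0357,.03,92,step=.04)
im=bot.grab_frame('side');cv2.imwrite('pics/s54.png',cv2.resize(im[210:310,290:400],None,fx=7,fy=6,interpolation=cv2.INTER_CUBIC))"
```

```text
at [0.4826 0.0351 0.0359] a 92.18 zt [-0.0074 -0.0107 -0.9999] F [-0.3 -0.  -1. ] w 0.363 t 63.2
[[0.07, -0.08, 0.59, 0.2]]
```

View pics/s54.png

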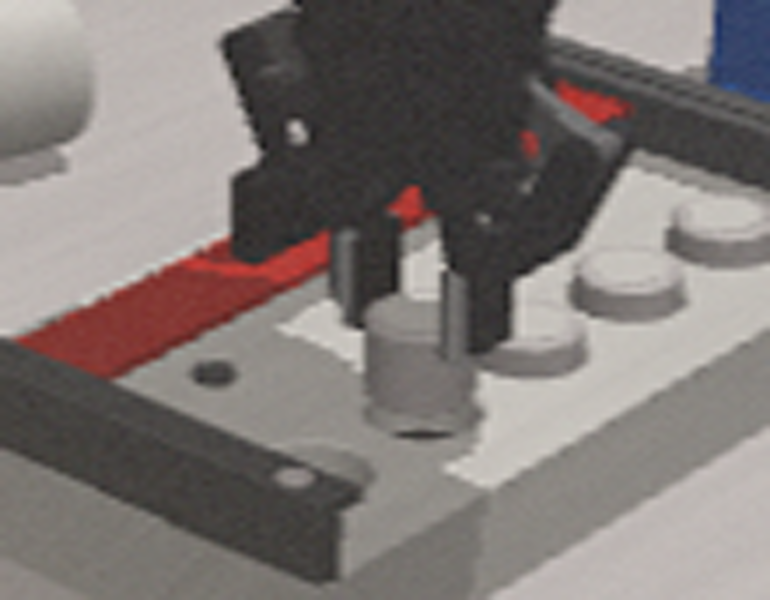

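Centred. Press.

Request:
step_arm([
  [0, 0, 0.4, 0],
  [0, 0, 0.4, 0],
  [0, 0, 0.3, 0],
])

```text
t: 63.65
tcp_pos: [0.4813, 0.0356, 0.0247]
eef_rot: [-2.178, -2.263, 0.02]
force: [-1.7, 0.8, 0.1]
gripper_width: 0.361
```

Request:
step_arm([
  [0, 0, 0.3, 0],
  [0, 0, 0.3, 0],
])

```text
t: 63.9
tcp_pos: [0.481, 0.0356, 0.0178]
eef_rot: [-2.178, -2.263, 0.021]
force: [-0.4, 0.3, 0.8]
gripper_width: 0.363
```

```bash
python3 -c "
from h import *
plan(.4817,.0357,.01,92,step=.04)"
```

```text
at [0.481  0.0356 0.0178] a 92.21 zt [-0.01   -0.0091 -0.9999] F [-0.4  0.3  0.8] w 0.363 t 63.9
[[0.01, 0.08, 0.78, 0.2]]
```

In cleanly. Lower, level with the bias, seat.

Request:
step_arm([
  [0, 0, 0.35, 0],
  [0, 0, 0.3, 0],
  [0, -0.4, 0.05, 0],
  [0, -0.4, 0.05, 0],
  [0, -0.4, 0.05, 0],
  [0, -0.4, 0.05, 0],
  [-0.3, 0, 0.05, 0],
  [0, 0, 0.15, 0],
  [0, 0, 0.1, 0],
])

```text
t: 65.03
tcp_pos: [0.4816, 0.0357, 0.0105]
eef_rot: [2.165, 2.253, 0.023]
force: [-3.1, 1.1, 11.2]
gripper_width: 0.36
```

```bash
python3 -c "
from h import *
plan(.4817,.0357,.01,92,step=.04)"
```

```text
at [0.4816 0.0357 0.0105] a 92.28 zt [ 0.0223 -0.001  -0.9998] F [-3.1  1.1 11.2] w 0.36 t 65.0
[[0.0, 0.01, 0.05, 0.3]]
```

Request:
step_arm([
  [0, 0, 0.15, 0],
  [0, 0, 0.1, 0],
])

```text
t: 65.28
tcp_pos: [0.4816, 0.0356, 0.0105]
eef_rot: [2.164, 2.253, 0.024]
force: [-2.4, 1.9, 7.0]
gripper_width: 0.359
```

Request:
step_arm([
  [0, 0, 0, 0],
  [0, 0, 0, 0],
  [0, 0, 0, 0],
], jaw=-0.1)

```text
t: 65.65
tcp_pos: [0.4811, 0.0344, 0.0103]
eef_rot: [2.164, 2.251, 0.021]
force: [-0.8, 0.9, 0.5]
gripper_width: 0.552
```

Request:
step_arm([
  [0, 0, -1.2, 0],
  [0, 0, -2.2, 0],
  [0, 0, -3, 0],
  [0, 0, -3, 0],
  [0, 0, 0, 0],
])

```text
t: 66.28
tcp_pos: [0.4788, 0.0343, 0.109]
eef_rot: [2.165, 2.25, 0.019]
force: [-0.2, -0.9, -0.7]
gripper_width: 0.552
```

```bash
python3 -c "
from h import *
plan(.591,.266,.11,step=.05)
im=bot.grab_frame('side');cv2.imwrite('pics/s55.png',cv2.resize(im[200:400,160:440],None,fx=2.8,fy=2.8,interpolation=cv2.INTER_CUBIC))
for n in ('side',):
  for p in mark(n,'new0'): print(n,[round(v,2) for v in p],toplane(n,p,.001)[:2].round(4))"
```

```text
at [0.4788 0.0343 0.109 ] a 92.22 zt [ 0.0226 -0.0044 -0.9997] F [-0.2 -0.9 -0.7] w 0.552 t 66.3
[[3.79, 2.02, 0.01, 0.0], [3.79, 2.02, 0.01, 0.0], [3.79, 2.01, 0.01, 0.0], [3.79, 2.01, 0.01, 0.0], [3.79, 2.01, 0.01, 0.0], [3.79, 2.01, 0.01, 0.0]]
side [226.5, 326.5, 0.82] [0.5833 0.2819]
side [364.67, 276.1, 0.72] [ 0.5069 -0.0412]
side [351.81, 285.98, 0.62] [0.5014 0.0077]
side [378.3, 268.8, 0.58] [ 0.5045 -0.0854]
side [393.22, 259.92, 0.46] [ 0.5041 -0.1389]
```

View pics/s55.png

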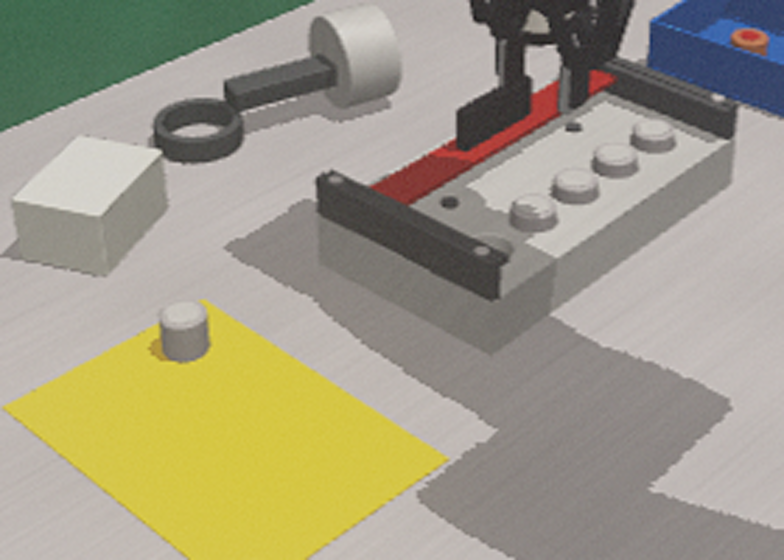

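Four seated. Last tappet C at (.590,.276).

Request:
step_arm([
  [3.8, 2.0, -0.1, 0],
  [3.8, 2.0, -0.1, 0],
  [3.8, 2.0, -0.1, 0],
  [3.8, 2.0, 0, 0],
  [3.8, 2.0, 0, 0],
  [3.0, 1.6, 0, 0],
  [0, 0, 0, 0],
  [0, 0, 0, 0],
], jaw=-0.3)

```text
t: 67.38
tcp_pos: [0.5793, 0.2611, 0.0959]
eef_rot: [2.176, 2.256, -0.02]
force: [-0.7, 0.3, -0.0]
gripper_width: 0.651
```

```bash
python3 top.py new0 .001 w56; python3 -c "
from h import *
plan(.59,.2755,.0,step=.025)"
```

```text
axis xy at tip [0.5795 0.2618]
new0 p 0.78 box 310 366 176 239
new0 p 0.27 box 0 413 0 268
mark [338.37, 202.61, 0.65] [0.5921 0.2746]
at [0.5798 0.2607 0.097 ] a 91.99 zt [-0.0021 -0.0132 -0.9999] F [-0.3 -0.1 -0.8] w 0.647 t 67.5
[[0.39, 0.27, 2.42, -0.0], [0.39, 0.27, 2.42, -0.0], [0.39, 0.27, 2.42, -0.0], [0.39, 0.27, 2.42, -0.0]]
```

View pics/w56.png

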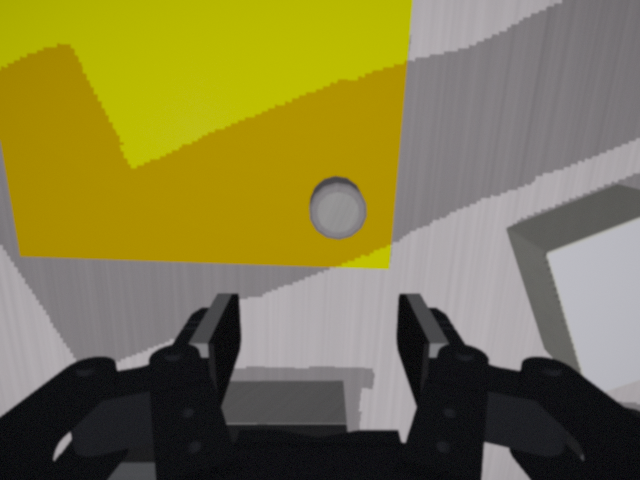

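Request:
step_arm([
  [1.4, 1.1, 2.2, 0],
  [0, 0, 2.5, 0],
  [0, 0, 2.5, 0],
  [0, 0, 2.2, 0],
  [0, 0, 0, 0],
])

```text
t: 68.15
tcp_pos: [0.5914, 0.2694, 0.0038]
eef_rot: [2.183, 2.246, -0.012]
force: [-0.3, -0.4, -0.1]
gripper_width: 0.649
```

```bash
python3 top.py new0 .001 w57; python3 -c "
from h import *
plan(.59,.2755,-.0155,step=.025)"
```

```text
axis xy at tip [0.5913 0.27  ]
new0 p 0.71 box 271 357 226 325
at [0.594  0.271  0.0069] a 91.63 zt [ 0.0072 -0.0094 -0.9999] F [-0.1 -0.4  0.5] w 0.65 t 68.3
[[0.48, -0.4, 2.24, -0.4]]
```

View pics/w57.png

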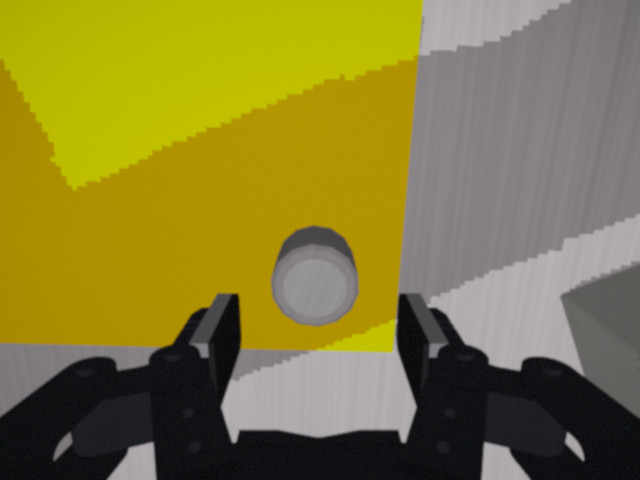

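Request:
step_arm([
  [0.45, -0.35, 0.7, 0],
  [0, 0, 0.8, 0],
  [0, 0, 0.7, 0],
  [0, 0, 0, 0],
])

```text
t: 68.8
tcp_pos: [0.5919, 0.2764, -0.0138]
eef_rot: [2.18, 2.244, 0.004]
force: [0.9, 0.2, -0.1]
gripper_width: 0.655
```

```bash
python3 top.py new0 .001 w58; python3 -c "
from h import *
plan(.59,.2755,-.0155,step=.025)"
```

```text
axis xy at tip [0.5913 0.2768]
new0 p 0.74 box 266 361 253 366
new0 p 0.37 box 0 432 0 387
mark [313.02, 287.18, 0.57] [0.5902 0.277 ]
at [ 0.5926  0.2767 -0.0128] a 91.63 zt [ 0.0128 -0.0066 -0.9999] F [0.8 0.6 0.1] w 0.65 t 69.0
[[-0.11, -0.27, 0.27, -0.4]]
```

View pics/w58.png

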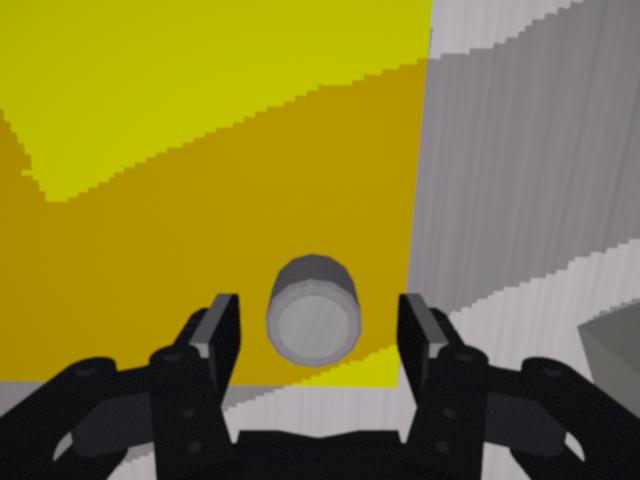

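Centred at (314,322). Small correction, then close and lift.

Request:
step_arm([
  [0, -0.15, 0.25, -0.3],
  [0, 0, 0, 0],
])

```text
t: 69.2
tcp_pos: [0.5914, 0.2767, -0.0152]
eef_rot: [2.173, 2.249, 0.007]
force: [-0.5, -0.1, 0.5]
gripper_width: 0.649
```

Request:
step_arm([
  [0, 0, 0, 0],
  [0, 0, 0, 0],
  [0, 0, 0, 0],
], jaw=1)

```text
t: 69.58
tcp_pos: [0.5918, 0.2769, -0.0145]
eef_rot: [2.173, 2.249, 0.009]
force: [0.1, 0.2, -0.4]
gripper_width: 0.359
```

Request:
step_arm([
  [0, 0, -1.5, 0],
  [0, 0, -2.7, 0],
  [0, 0, -2.7, 0],
  [0, 0, -4, 0],
  [0, 0, 0, 0],
])

```text
t: 70.2
tcp_pos: [0.5902, 0.2774, 0.1002]
eef_rot: [2.173, 2.248, 0.009]
force: [0.3, -0.1, -1.2]
gripper_width: 0.365
```

```bash
python3 -c "
from h import *
plan(*bore(4),.1,92,step=.045)
im=bot.grab_frame('side');cv2.imwrite('pics/s59.png',cv2.resize(im[220:400,160:340],None,fx=4,fy=3.3,interpolation=cv2.INTER_CUBIC))"
```

```text
at [0.5902 0.2774 0.1002] a 91.95 zt [ 0.0145 -0.0059 -0.9999] F [ 0.3 -0.1 -1.2] w 0.365 t 70.2
[[-3.76, -2.34, -0.0, -0.0], [-3.76, -2.34, -0.0, -0.0], [-3.76, -2.34, -0.0, -0.0], [-3.76, -2.34, -0.0, -0.0], [-3.76, -2.34, -0.0, -0.0]]
```

View pics/s59.png

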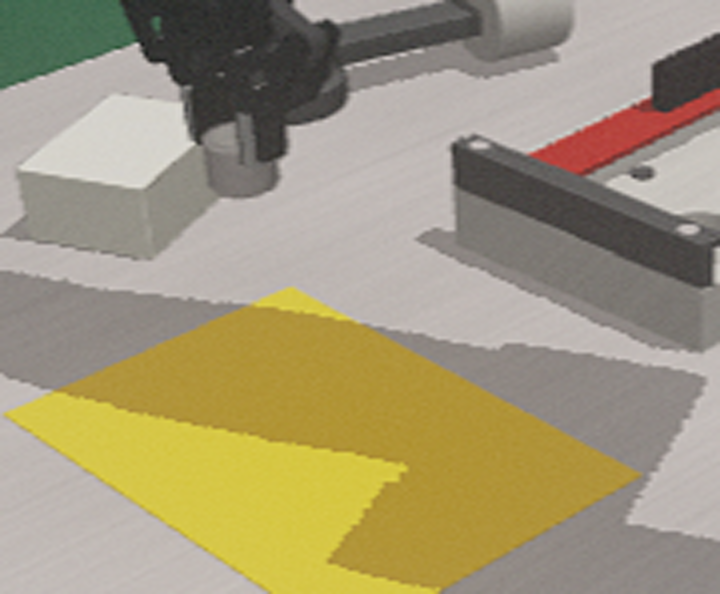

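Request:
step_arm([
  [-3.76, -2.3, -0.1, 0],
  [-3.76, -2.3, -0.1, 0],
  [-3.76, -2.3, -0.1, 0],
  [-3.76, -2.3, 0, 0],
  [-3.2, -2.0, 0, 0],
  [0, 0, 0, 0],
  [0, 0, 0, 0],
])

```text
t: 71.12
tcp_pos: [0.4725, 0.084, 0.0923]
eef_rot: [2.179, 2.256, -0.02]
force: [0.1, 0.4, -0.5]
gripper_width: 0.36
```

```bash
python3 top.py bore0 .045 w60; python3 -c "
from h import *
plan(*bore(4),.036,92,step=.04)"
```

```text
axis xy at tip [0.4727 0.0846]
bore0 p 0.94 box 231 611 141 479
mark [333.31, 243.89, 0.8] [0.4812 0.0843]
at [0.473  0.0846 0.0925] a 92.09 zt [-0.0049 -0.0125 -0.9999] F [-0.8 -1.1 -0.5] w 0.36 t 71.3
[[0.06, 0.36, 2.82, 0.0], [0.06, 0.36, 2.82, 0.0]]
```

View pics/w60.png

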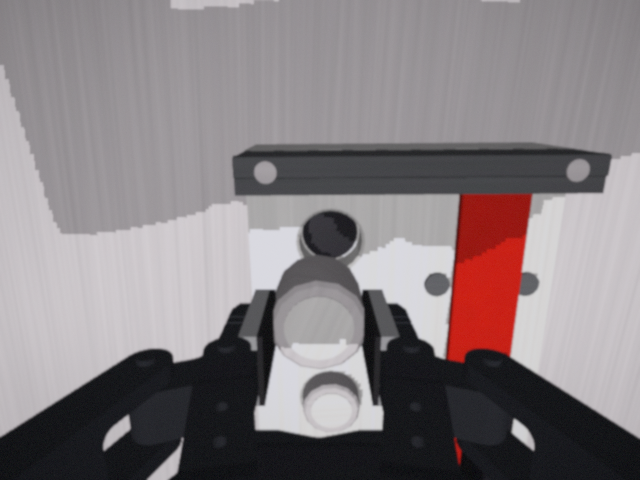

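Request:
step_arm([
  [-0.1, 0.45, 1.8, 0],
  [0, 0, 1.9, 0],
  [0, 0, 1.9, 0],
  [0, 0, 0, 0],
])

```text
t: 71.78
tcp_pos: [0.4802, 0.0866, 0.0349]
eef_rot: [2.17, 2.263, -0.016]
force: [-0.6, -0.4, -0.8]
gripper_width: 0.358
```

```bash
python3 -c "
from h import *
plan(.4798,.0855,.036,92,step=.04)"
```

```text
at [0.4802 0.0866 0.0349] a 92.39 zt [-0.0025 -0.0116 -0.9999] F [-0.6 -0.4 -0.8] w 0.358 t 71.8
[[-0.11, -0.04, -0.11, 0.4]]
```

Request:
step_arm([
  [-0.15, -0.1, 0, 0.3],
  [0, 0, 0, 0],
])

```text
t: 72.03
tcp_pos: [0.4806, 0.0859, 0.0361]
eef_rot: [2.174, 2.257, -0.013]
force: [-0.7, -0.7, -1.8]
gripper_width: 0.361
```

```bash
python3 -c "
from h import *
plan(.4798,.0855,.03,92,step=.04)
im=bot.grab_frame('side');cv2.imwrite('pics/s61.png',cv2.resize(im[220:320,280:390],None,fx=7,fy=6,interpolation=cv2.INTER_CUBIC))
cv2.imwrite('pics/w61.png',bot.grab_frame('wrist'))"
```

```text
at [0.4806 0.0859 0.0361] a 92.14 zt [-5.000e-04 -1.120e-02 -9.999e-01] F [-0.7 -0.7 -1.8] w 0.361 t 72.0
[[-0.03, -0.08, 0.61, 0.1]]
```

View pics/s61.png

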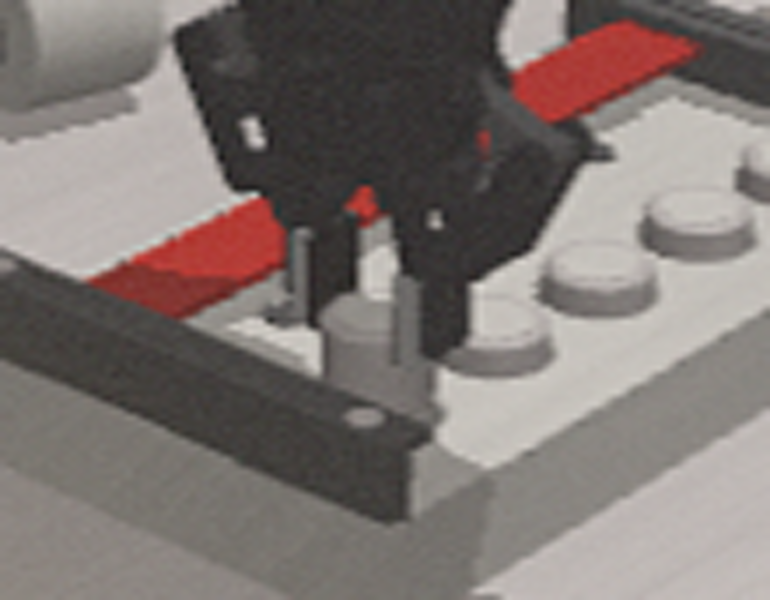

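View pics/w61.png

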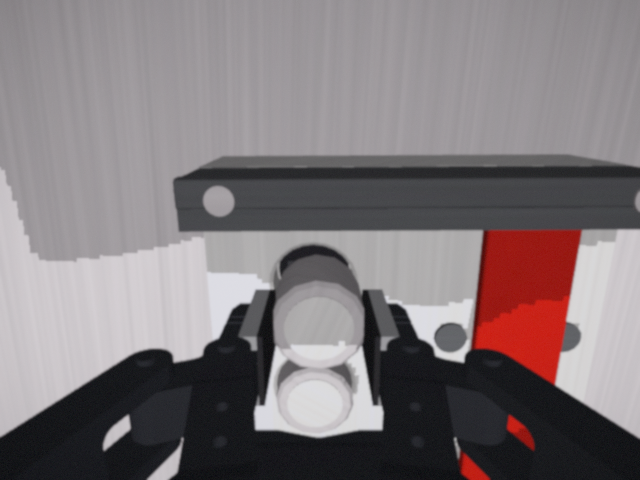

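Request:
step_arm([
  [0, -0.12, 0.3, 0],
  [0, 0, 0.4, 0],
  [0, 0, 0.4, 0],
])

```text
t: 72.5
tcp_pos: [0.4798, 0.086, 0.0258]
eef_rot: [2.174, 2.257, -0.01]
force: [-2.8, 0.6, 0.1]
gripper_width: 0.362
```

Request:
step_arm([
  [0, 0, 0.3, 0],
  [0, 0, 0.3, 0],
])

```text
t: 72.75
tcp_pos: [0.4793, 0.086, 0.0189]
eef_rot: [2.175, 2.257, -0.011]
force: [-1.0, -0.1, -0.5]
gripper_width: 0.359
```

```bash
python3 -c "
from h import *
plan(.4798,.0855,.01,92,step=.04)"
```

```text
at [0.4793 0.086  0.0189] a 92.14 zt [ 4.000e-04 -1.000e-02 -9.999e-01] F [-1.  -0.1 -0.5] w 0.359 t 72.8
[[-0.04, 0.05, 0.89, 0.1]]
```

In cleanly. Seat, level y a little, release.

Request:
step_arm([
  [0, 0, 0.35, 0],
  [0, 0, 0.3, 0],
  [0, -0.4, 0.05, 0],
  [-0.3, 0, 0.05, 0],
  [0, 0, 0.15, 0],
  [0, 0, 0.15, 0],
])

```text
t: 73.5
tcp_pos: [0.4789, 0.0862, 0.0103]
eef_rot: [2.173, 2.259, 0.005]
force: [-5.2, 0.5, 17.2]
gripper_width: 0.355
```

Request:
step_arm([
  [0, 0, 0.1, 0],
  [0, 0, 0, 0],
])

```text
t: 73.75
tcp_pos: [0.4789, 0.086, 0.0107]
eef_rot: [2.172, 2.258, 0.006]
force: [-0.2, 1.2, -1.7]
gripper_width: 0.362
```

Request:
step_arm([
  [0, 0, 0, 0],
  [0, 0, 0, 0],
  [0, 0, 0, 0],
], jaw=-0.1)

```text
t: 74.12
tcp_pos: [0.4784, 0.085, 0.0103]
eef_rot: [2.172, 2.257, 0.003]
force: [-1.4, 0.8, -0.8]
gripper_width: 0.551
```

Request:
step_arm([
  [0, 0, -1.2, 0],
  [0, 0, -2.2, 0],
  [0, 0, -3, 0],
  [0, 0, -3, 0],
  [0, 0, 0, 0],
])

```text
t: 74.75
tcp_pos: [0.4779, 0.0852, 0.1095]
eef_rot: [2.172, 2.256, 0.003]
force: [0.4, 0.3, -0.8]
gripper_width: 0.55
```

```bash
python3 -c "
from h import *
plan(.562,-.02,.1,step=.045)
im=bot.grab_frame('side');cv2.imwrite('pics/s62.png',cv2.resize(im[210:310,270:430],None,fx=5,fy=5,interpolation=cv2.INTER_CUBIC))
cv2.imwrite('pics/w62.png',bot.grab_frame('wrist'))"
```

```text
at [0.4779 0.0852 0.1095] a 92.18 zt [ 0.0085 -0.0054 -0.9999] F [ 0.4  0.3 -0.8] w 0.55 t 74.8
[[-3.61, 2.66, 0.36, 0.1], [-3.61, 2.67, 0.36, 0.1], [-3.6, 2.67, 0.36, 0.1]]
```

View pics/s62.png

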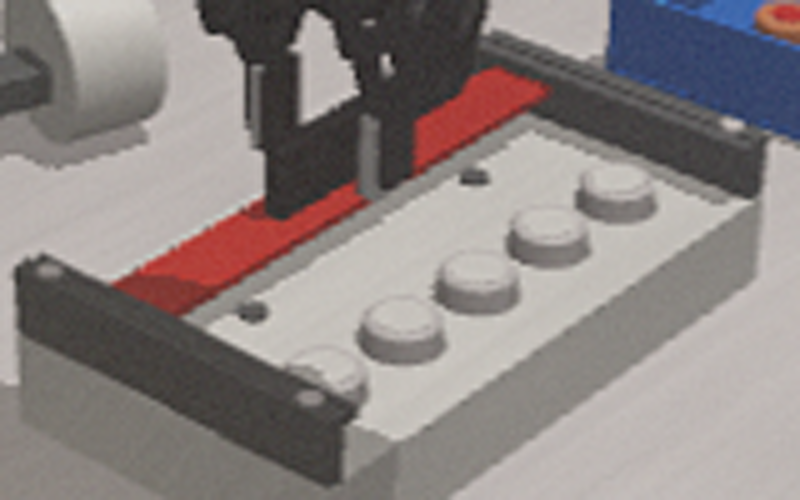

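View pics/w62.png

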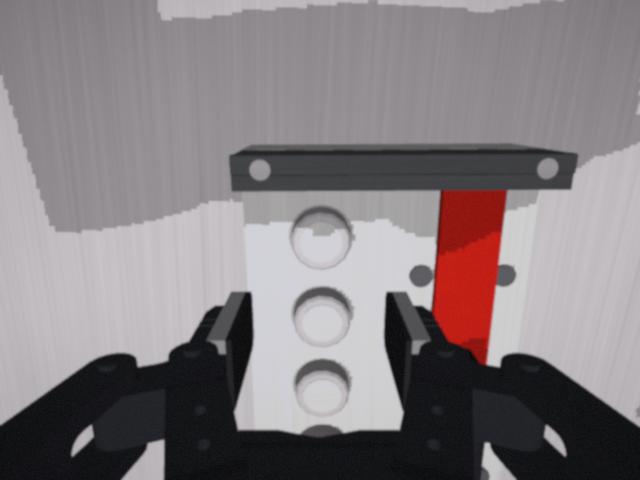

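All five stand at the same height and the mat is empty. Back to the keeper grip at about (.563,−.013).

Request:
step_arm([
  [-3.4, 2.8, 0.1, 0.1],
  [-3.4, 2.8, 0.1, 0.1],
  [-2.7, 2.2, 0.1, 0.1],
  [0, 0, 0, 0],
  [0, 0, 0, 0],
], jaw=-0.4)

```text
t: 75.47
tcp_pos: [0.5539, -0.009, 0.0979]
eef_rot: [-2.18, -2.258, 0.017]
force: [-0.9, -0.7, 0.2]
gripper_width: 0.704
```

```bash
python3 top.py keeper_grip .088 w63; python3 -c "
from h import *
plan(.563,-.0125,.041,step=.025)"
```

```text
axis xy at tip [ 0.5544 -0.0087]
keeper_grip p 0.84 box 299 375 0 436
keeper_grip p 0.66 box 81 427 0 479
mark [337.28, 270.82, 0.82] [ 0.5635 -0.0102]
at [ 0.5543 -0.0085  0.0988] a 92.08 zt [-0.0076 -0.006  -1.    ] F [-1.2  0.   0.3] w 0.699 t 75.6
[[-0.13, 0.3, 1.92, 0.0], [-0.13, 0.3, 1.92, 0.0], [-0.13, 0.3, 1.92, 0.0]]
```

View pics/w63.png

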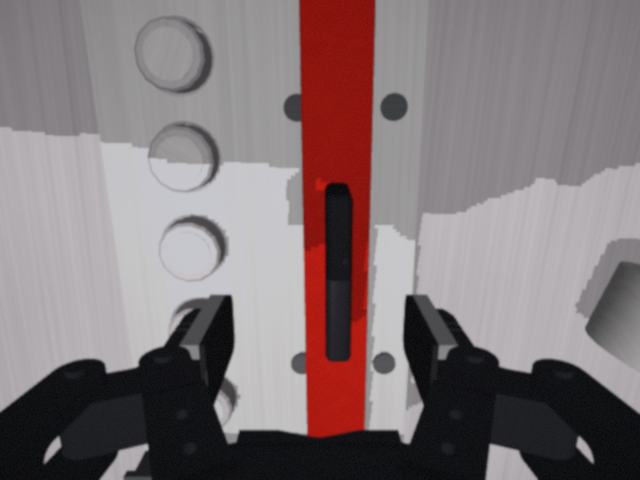

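Grip at columns 327–352, 8 mm to the right of the jaw centre. Shift and descend.

Request:
step_arm([
  [-0.3, 0.85, 1.0, 0],
  [0, 0, 1.9, 0],
  [0, 0, 1.9, 0],
  [0, 0, 0.9, 0],
  [0, 0, 0, 0],
])

```text
t: 76.25
tcp_pos: [0.5637, -0.0094, 0.0395]
eef_rot: [2.176, 2.266, -0.013]
force: [-0.2, 0.5, -0.5]
gripper_width: 0.699
```

```bash
python3 -c "
from h import *
plan(.563,-.0125,.041,step=.025)
im=bot.grab_frame('side');cv2.imwrite('pics/s64.png',cv2.resize(im[190:290,300:430],None,fx=6,fy=5,interpolation=cv2.INTER_CUBIC))"
```

```text
at [ 0.5637 -0.0094  0.0395] a 92.32 zt [-0.0057 -0.006  -1.    ] F [-0.2  0.5 -0.5] w 0.699 t 76.2
[[-0.31, -0.08, -0.15, 0.3]]
```

View pics/s64.png

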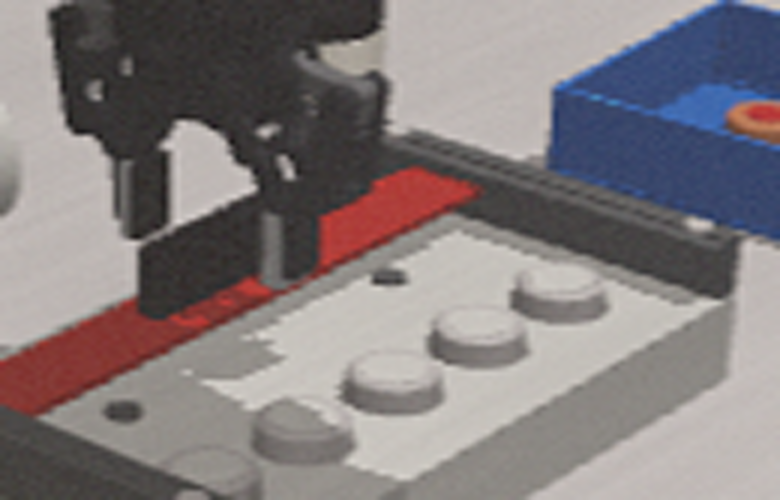

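Straddling the grip. Close on it.

Request:
step_arm([
  [0, 0, 0, 0],
  [0, 0, 0, 0],
  [0, 0, 0, 0],
], jaw=1, squeeze=30)

```text
t: 76.68
tcp_pos: [0.5624, -0.0095, 0.0416]
eef_rot: [-2.175, -2.265, 0.015]
force: [-9.6, -0.0, 1.9]
gripper_width: 0.132
```

Request:
step_arm([
  [0, -1.6, 0, 0],
  [0, -1.6, 0, 0],
  [0, -1.6, 0, 0],
  [0, -1.6, 0, 0],
])

```text
t: 77.18
tcp_pos: [0.501, -0.0121, 0.0416]
eef_rot: [2.172, 2.264, -0.007]
force: [2.7, -0.7, -4.2]
gripper_width: 0.132
```

```bash
python3 -c "
from h import *
plan(.483,-.0125,.041,step=.025)"
```

```text
at [ 0.501  -0.0121  0.0416] a 92.36 zt [-4.0e-04 -6.1e-03 -1.0e+00] F [ 2.7 -0.7 -4.2] w 0.132 t 77.2
[[0.04, -1.8, 0.06, 0.4]]
```

Request:
step_arm([
  [0, -0.7, 0, 0],
  [0, -0.6, 0, 0],
  [0, -0.3, 0, 0],
])

```text
t: 77.55
tcp_pos: [0.4849, -0.0128, 0.0416]
eef_rot: [2.172, 2.263, -0.006]
force: [2.6, 0.3, -5.1]
gripper_width: 0.133
```

Request:
step_arm([
  [0, -0.3, 0, 0],
  [0, -0.2, 0, 0],
])

```text
t: 77.8
tcp_pos: [0.4831, -0.0128, 0.0416]
eef_rot: [2.169, 2.261, 0.001]
force: [9.9, 0.1, -10.6]
gripper_width: 0.13
```

```bash
python3 -c "
from h import *
plan(.483,-.0125,.041,step=.025)"
```

```text
at [ 0.4831 -0.0128  0.0416] a 92.38 zt [ 0.0068 -0.0056 -1.    ] F [  9.9   0.1 -10.6] w 0.13 t 77.8
[[0.04, -0.01, 0.06, 0.4]]
```

Request:
step_arm([
  [0, -0.3, 0, 0],
  [0, -0.2, 0, 0],
])

```text
t: 78.05
tcp_pos: [0.4836, -0.0128, 0.0417]
eef_rot: [2.164, 2.256, 0.011]
force: [5.8, 0.4, -7.3]
gripper_width: 0.132
```

Request:
step_arm([
  [0, 0, 0, 0],
  [0, 0, 0, 0],
  [0, 0, 0, 0],
], jaw=-0.4)

```text
t: 78.42
tcp_pos: [0.4837, -0.0129, 0.0426]
eef_rot: [2.164, 2.256, 0.012]
force: [-0.4, -0.1, 0.0]
gripper_width: 0.698
```

Request:
step_arm([
  [0, 0, -2, 0],
  [0, 0, -3, 0],
  [0, 0, -4, 0],
  [0, 0, -4, 0],
  [0, 0, 0, 0],
])

```text
t: 79.05
tcp_pos: [0.48, -0.0123, 0.1767]
eef_rot: [2.166, 2.257, 0.009]
force: [-0.1, 0.4, -0.7]
gripper_width: 0.702
```

```bash
python3 top.py keeper_grip .088 w65; python3 -c "
from h import *
plan(.483,-.0125,.041,step=.025)
C=cam('wrist')
for p in mark('wrist','bore0'): print(p,toplane('wrist',p,.045,C))
im=bot.grab_frame('side');cv2.imwrite('pics/s65.png',im)
cv2.imwrite('pics/sc65.png',bot.grab_frame('scene'))
for n in ('side','scene'):
  for p in mark(n,'keeper_grip'): print(n,[round(v,2) for v in p],toplane(n,p,.088)[:2].round(4))"
```

```text
axis xy at tip [ 0.4794 -0.012 ]
keeper_grip p 0.77 box 292 348 9 389
mark [322.5, 227.81, 0.55] [ 0.4847 -0.0136]
mark [321.92, 278.59, 0.31] [ 0.4859 -0.0487]
at [ 0.477  -0.0122  0.1723] a 92.36 zt [ 0.0052 -0.0051 -1.    ] F [-0.6 -0.2 -0.3] w 0.699 t 79.2
[[0.0, 0.09, 2.19, 0.1], [0.0, 0.09, 2.19, 0.1], [0.0, 0.09, 2.19, 0.1], [0.0, 0.09, 2.19, 0.1], [0.0, 0.09, 2.19, 0.1], [0.0, 0.09, 2.19, 0.1]]
(320.512, 68.88, 0.98) [0.47554016 0.08599327 0.045     ]
(318.52799999999996, 215.52, 0.92) [ 0.47849055 -0.01453862  0.045     ]
(321.59999999999997, 145.488, 0.89) [0.47850131 0.03585726 0.045     ]
(320.768, 277.296, 0.66) [ 0.48226163 -0.06287171  0.045     ]
(319.104, 336.816, 0.56) [ 0.48316659 -0.11361928  0.045     ]
side [363.2, 251.42, 0.56] [ 0.4847 -0.0061]
scene [313.73, 199.01, 0.97] [ 0.4687 -0.0187]
```

View pics/w65.png

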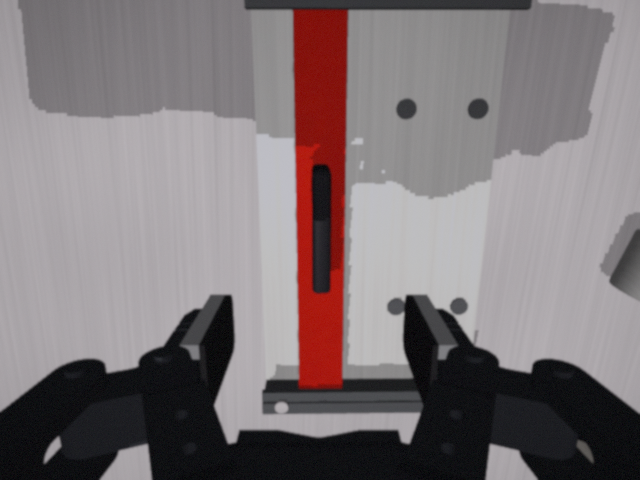

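View pics/s65.png

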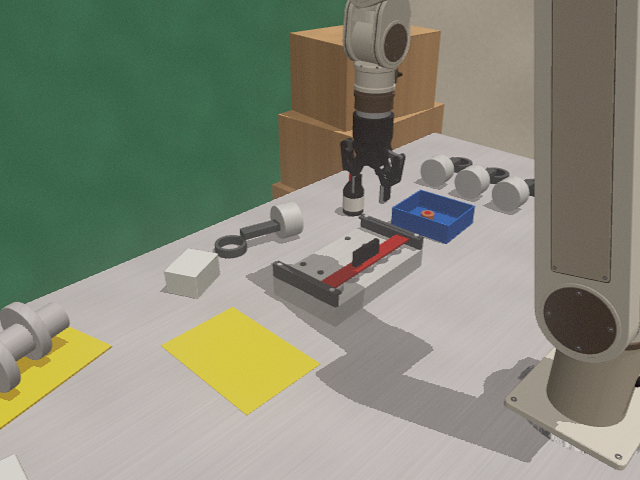

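```bash
python3 -c "
from h import *
C=cam('wrist'); im=bot.grab_frame('wrist').astype(int); cv2.imwrite('pics/w66.png',im)
red=(im[...,2]>110)&(im[...,1]<60)
for r in (60,130,330,370):
    c=np.where(red[r])[0]; a=toplane('wrist',(c.min(),r),.067,C);b=toplane('wrist',(c.max()+1,r),.067,C); m=(a+b)/2
    yl=m[1]; xb=.4837-(yl+.0141)*np.tan(np.radians(2.1)); print(r,c.min(),c.max(),m[:2].round(4),'bar-bore line mm',((m[0]-xb)*1000).round(1),'width',((b-a)[0]*1000).round(1))
print(bot.sense()['t'],bot.sense()['tcp_pos'],bot.sense()['force'])
"
```

```text
60 301 353 [0.4793 0.0892] bar-bore line mm -0.6 width 32.6
130 302 352 [0.4813 0.0473] bar-bore line mm -0.1 width 32.8
330 305 348 [ 0.4879 -0.0953] bar-bore line mm 1.2 width 32.3
370 305 347 [ 0.4891 -0.1289] bar-bore line mm 1.2 width 32.5
79.5 [ 0.47709299 -0.01220912  0.17212676] [ 0.12995657 -0.89830023  0.05423273][ WARN:0@1.417] global loadsave.cpp:1063 imwrite_ Unsupported depth image for selected encoder is fallbacked to CV_8U.
```

View pics/sc65.png

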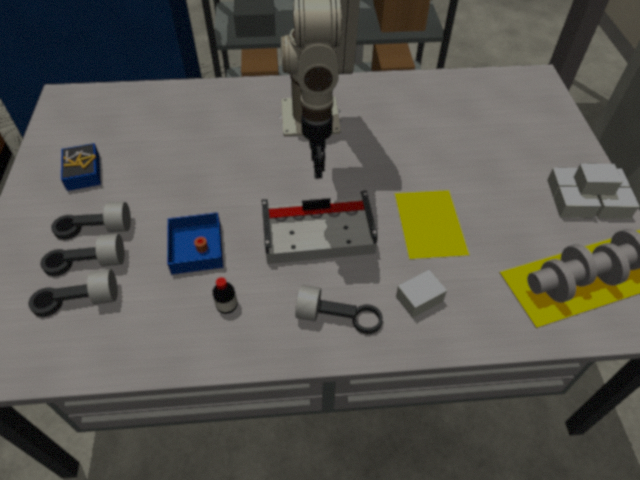

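The scene picture shows the keeper centred over the bore row (within about 1 mm) at (318,208) and the worn tappet in the bin at (201,243). The mat is empty, the oil bottle, carton and piston stand where they were, and the arm is clear. I'm handing the job in.

```bash
python3 -c "
from station import bot
print(bot.close_job())"
```

```text
the job is handed in; nothing more can be done
None
```

The job is done and handed in at about 79.5 s of the 210 s allowed; close_job gave no verdict.

**What I did:**
- I slid the keeper open to its stop.
- I put the only worn tappet (it was in bore1) in the blue bin.
- I seated all five new tappets, one per bore, closed top up.
- I slid the keeper shut until it met its stop.

**Last checks:**
- **Keeper:** the bar lies within about 1 mm of the bore line after roughly 80 mm of travel, and it slid over the tappets at about 3 N without catching.
- **Tappets:** all five stood at the same height before closing, judged from the side camera.
- **Rest of the scene:** the worn tappet stands in the bin, the mat is empty, the bystanders are in place and the gripper is clear.

**What didn't go to plan:**
- **Fingertips:** they sat about 36 mm behind the reported TCP, so my first two grasps of the keeper grip missed. On the second, the fingers closed on top of the grip.
- **Wrist tilt:** it drifted by up to about 2.8° during long moves. I re-levelled it against seated tappets.
- **bore2:** this insertion needed two small corrections before it went in.
- **Forces:** the highest wrist force I saw was about 44 N, pressing the first tappet onto the bore floor. I took it as the tappet on the floor rather than the gripper's body on a guide, but couldn't tell directly.

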